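# Pack an order of leather notebooks in a fold-up tray

### The job

Pack this order of notebooks: lay the grey backing board on the base of the open tray blank, then stack every notebook that is on the bench flat on top of it, as one square pile centred on the base and lined up with its long direction, in any order. When the pile is complete, fold all four side panels of the blank up until they stand upright around it, and leave the polish tin, thread spool and hammer where they are.

Things in the scene. Friction and masses are not known exactly. Their poses are not given: they have to be found in the camera images.
- blank: brown tray blank open on a fixed wooden block. Origin: centre of the block's underside; z up, x to the far side panel, y (long axis) to the left end. Base floor 76 (x) by 142 mm (y), its top 30 mm above the origin, a panel creased to each edge. Flat panels lie level with the base and can bear load; upright, their inner faces stand on the base's edges, 6 mm clear of a centred pile
- backing: light grey rigid backing board, 130 x 64 x 8 mm (own x, y, z), about 0.06 kg, lying on the bench at the start. Origin: centre of its underside; x along the 130 mm length. Always present
- book_tan: tan brown leather-bound rigid pocket notebook, 130 x 64 x 13 mm (own x, y, z), about 0.11 kg, lying on the bench at the start. Origin: centre of its underside; x along the 130 mm length. 2 to 4 of the four notebooks are present in a run; an absent one gives None from the start
- book_red: dark red leather-bound rigid pocket notebook, 130 x 64 x 13 mm (own x, y, z), about 0.11 kg, lying on the bench at the start. Origin: centre of its underside; x along the 130 mm length. 2 to 4 of the four notebooks are present in a run; an absent one gives None from the start
- book_green: dark green leather-bound rigid pocket notebook, 130 x 64 x 13 mm (own x, y, z), about 0.11 kg, lying on the bench at the start. Origin: centre of its underside; x along the 130 mm length. 2 to 4 of the four notebooks are present in a run; an absent one gives None from the start
- book_yellow: bright yellow leather-bound rigid pocket notebook, 130 x 64 x 13 mm (own x, y, z), about 0.11 kg, lying on the bench at the start. Origin: centre of its underside; x along the 130 mm length. 2 to 4 of the four notebooks are present in a run; an absent one gives None from the start
- near_side (a joint): crease angle (rad) of the near long (blank -x) panel, 142 mm along its crease, 60 mm tall, 4 mm thick: 0 = flat outwards (starts at 0 to 0.15), 1.571 = upright at its stop. Stiff crease (0.09 N m), stays where left. A tab, 26 mm wide along the crease and 32 mm long, sticks out in its plane from the middle of its free edge: it can be pinched across the 26 mm and swung up about the crease
- near_side_tab (a point): grip point on the tab of the near long (blank -x) panel, mid-thickness, 82 mm from the crease (22 mm beyond the panel's free edge)
- near_side_hinge (a point): middle of the near long (blank -x) panel's crease (top face of the base, 38 mm from the base's centre)
- far_side (a joint): crease angle (rad) of the far long (blank +x) panel, 142 mm along its crease, 60 mm tall, 4 mm thick: 0 = flat outwards (starts at 0 to 0.15), 1.571 = upright at its stop. Stiff crease (0.09 N m), stays where left. A tab, 26 mm wide along the crease and 32 mm long, sticks out in its plane from the middle of its free edge: it can be pinched across the 26 mm and swung up about the crease
- far_side_tab (a point): grip point on the tab of the far long (blank +x) panel, mid-thickness, 82 mm from the crease (22 mm beyond the panel's free edge)
- far_side_hinge (a point): middle of the far long (blank +x) panel's crease (top face of the base, 38 mm from the base's centre)
- left_end (a joint): crease angle (rad) of the left end (blank +y) panel, 76 mm along its crease, 60 mm tall, 4 mm thick: 0 = flat outwards (starts at 0 to 0.15), 1.571 = upright at its stop. Stiff crease (0.09 N m), stays where left. A tab, 26 mm wide along the crease and 32 mm long, sticks out in its plane from the middle of its free edge: it can be pinched across the 26 mm and swung up about the crease
- left_end_tab (a point): grip point on the tab of the left end (blank +y) panel, mid-thickness, 82 mm from the crease (22 mm beyond the panel's free edge)
- left_end_hinge (a point): middle of the left end (blank +y) panel's crease (top face of the base, 71 mm from the base's centre)
- right_end (a joint): crease angle (rad) of the right end (blank -y) panel, 76 mm along its crease, 60 mm tall, 4 mm thick: 0 = flat outwards (starts at 0 to 0.15), 1.571 = upright at its stop. Stiff crease (0.09 N m), stays where left. A tab, 26 mm wide along the crease and 32 mm long, sticks out in its plane from the middle of its free edge: it can be pinched across the 26 mm and swung up about the crease
- right_end_tab (a point): grip point on the tab of the right end (blank -y) panel, mid-thickness, 82 mm from the crease (22 mm beyond the panel's free edge)
- right_end_hinge (a point): middle of the right end (blank -y) panel's crease (top face of the base, 71 mm from the base's centre)
- polish_tin: bystander: low round blue and white polish tin, 83 mm across, 38 mm tall; origin centre of underside
- thread_spool: bystander: orange spool of thread standing upright, 48 mm across, 65 mm tall; origin centre of underside
- hammer: bystander: hammer lying on the bench at the robot's left, about 0.25 m long; origin under its middle
Mind the look-alikes: they are no part of the job. Of the things like the book_tan, leave any that is pink or purple; of the rest the smaller one is meant.

How it is judged:
By the outcome, as a careful person would: the job done as asked, in the order asked, and still so for the second after the job is handed in, with the robot touching nothing.
Of book_tan, book_red, book_green, book_yellow only 2 to 4 are there at a start; the rules pass over those that are not, and their reading is None.
At some moment in a run one of book_tan, book_red, book_green, book_yellow, backing may be knocked a few centimetres aside while the robot is not near it.
Once in a run the grip may slacken for a moment while it holds something.
It also fails if it takes over 210 s, if anything falls off the work surface, if the arm or the gripper's body presses on something with over 40 N, if the wrist force passes 120 N, or if a joint passes its speed limit or range.

### The arm

A 6-joint arm with a two-finger parallel gripper is mounted at the origin on the work surface. World frame = base frame: x ahead of the robot, y to its left, z up, the work surface at z = 0. Lengths are in m, angles in rad, forces in N, time in s.
With the tool pointing down it reaches from about 0.3 to 0.775 m from the base axis. Payload 14.6 kg.
Tool frame: the origin (TCP) lies at the very end of the fingers, on their centre line; the grasp point (between the pads) lies ctrl.grasp_offset behind it (ctrl.grasp_offset is the distance from the TCP to the grasp point, in m); z points along the fingers, y is the direction in which the jaws open and shut (so a half turn about z gives the same grasp; the last joint's range is limited). The gripper opens to 94 mm and grips with 3 to 60 N. Pads are 16 mm wide; open, the fingers measure 119 mm over their backs; the gripper's body (75 mm by 177 mm) begins 78 mm behind the grasp point.
Start: joints at [-1.243, 0.3, 1.521, -0, 1.321, -0.067], TCP at [0.212, -0.508, 0.169] pointing down, gripper open.
Joint ranges: [-3.03, 3.03], [-0.79, 2.21], [0.23, 2.52], [-1.04, 4.18], [0, 3.07], [-2.55, 2.55]. Speed limits (rad/s): [2.22, 2.22, 2.57, 3.14, 3.14, 3.14].

### API

Orientations are given as [roll, pitch, yaw] about the fixed x, y, z axes, in that order (R = Rz(yaw) Ry(pitch) Rx(roll)).
In Python, from station import ctrl gives the robot as it stands. The module is installed in compiled form; this text tells all that it offers.
- The arm moves only by the tool carry_out, never from a script. Its argument "deltas" is a list of rows, each an object of numbers: "x", "y", "z": the shift along the tool's x, y, z in units of 0.02 m (1.0 is 0.02 m); "wx", "wy", "wz": the turn, a rotation vector about the tool's x, y, z in units of 0.08 rad (1.0 is 0.08 rad); "jaw": the opening in per cent of the stroke, from 0 (shut) to 100 (fully open). A call has 1 to 12 rows; each row shifts and turns the commanded pose from where the row before left it, along the tool's axes as they then stand; what a row does not reach is not made up. A row lasts 1/12 s, in which the tool goes at most 41.7 mm and 7.16 degrees, less where a joint would pass 70% of its speed; a pose out of reach is approached as far as the arm can. A call with a number of a shift or a turn outside -1 to 1 is refused whole. A call with a gripper value outside its range is refused whole. The fingers move at their own pace and stop on an object; "squeeze" is the grip in N (left out, the last holds). Time passes only in rows, so rows that do not move let the fingers close. It gives the time, the measured TCP pose, the force and the opening at its end, in the units of the state.
- ctrl.get_obs(): the state, without advancing time (a new reading comes with each control period).
- ctrl.camera(name): name is "scene" or "top" or "wrist"; returns the picture (420x560x3 uint8, blue, green, red); there is no depth.
- ctrl.camera_params(name): a dict with "mtx" (3x3 intrinsics, pixels), "dist" ([k1, k2, p1, p2, k3] as OpenCV has them; the pictures are not rectified), "origin" and "attitude" of the camera in the world. Camera axes: x right, y down, z forward; pixel columns grow to the right and rows downward; lengths in m; the calibration is good to about 2 mm. A picture is of the moment at which its call begins: read the wrist's pose just before it. camera_params takes no time and is no camera call; for the wrist camera it gives the pose at the moment of the call.
- ctrl.hand_in(): hands the job in, once; it reports no verdict.
Trained networks look in the newest picture that a camera, given by its name, has taken for a name from the list of things; names that differ only in an ending like _2 or _b are one class to them, and where a whole thing is asked for, a point or a joint stands for the part that bears it (a point fixed in the world has none). Each returns a list of dicts, best first, with "conf" (0 to 1); they miss things now and then, are a little off and sometimes report something else, mostly with a low value. They report only what shows in the picture. A call takes as long as a camera call. They do not tell look-alikes from the thing itself.
- ctrl.boxes_of(camera, label): "rect" ([left, top, right, bottom] in pixels, round what is visible of it).
- ctrl.mark_of(camera, label): "position" ([row, column] in pixels: a listed point, or the origin of a listed thing).
The state is a dict: "time_s": time; "qpos": joint angles; "joint_vel": joint speeds; "tau": joint torques, N m; "ee_pos": TCP position; "eef_rot": TCP orientation; "force": force on the tool from outside, world axes, zero at the start; "moment": the same for the moment, N m; "grip_width": finger opening in m.
Only numpy, scipy, OpenCV 4.12 (cv2) and the standard library are available. Lean on these libraries where they do the work, as an engineer would, in place of code of your own. Each camera call takes 0.05 s, during which the arm holds its last target.

## Working session

There is one attempt and no reset: what is moved stays moved. The work goes in short steps, Python scripts to look and compute and a tool call to move; the robot and the scene stay as the last step left them, time stands still between calls to the robot, and variables do not carry over. Pictures are saved under pics/ and viewed, and the job is handed in when it is done.

Besides the shell and the picture viewer there is one more tool, called as name(argument=value, ...), one argument or row to a line, values as JSON. carry_out: Moves the arm, as the interface text tells. Its arguments: {"type":"object","properties":{"deltas":{"type":"array"},"squeeze":{"type":"number"}},"required":["deltas"]}

```bash
mkdir -p pics; ls; cat > h.py <<'E'
import numpy as np, cv2
from station import ctrl
def snap(cam,fn):
    im=ctrl.camera(cam); im=np.ascontiguousarray(im); cv2.imwrite('pics/'+fn,im); return im
E
python3 - <<'E'
from h import *
np.set_printoptions(precision=4,suppress=True)
for c in ['scene','top','wrist']:
    snap(c,c+'0.png'); print(c,ctrl.camera_params(c))
print(ctrl.get_obs(), ctrl.grasp_offset)
E
```

```text
pics
scene {'mtx': array([[442.2712,   0.    , 275.6289],
       [  0.    , 442.2712, 208.8412],
       [  0.    ,   0.    ,   1.    ]]), 'dist': array([-0.1418,  0.    ,  0.    ,  0.    ,  0.    ]), 'origin': array([ 1.1444, -0.3528,  0.9953]), 'attitude': array([-2.5116,  0.0058,  1.1217])}
top {'mtx': array([[523.9755,   0.    , 283.0273],
       [  0.    , 523.9755, 206.8726],
       [  0.    ,   0.    ,   1.    ]]), 'dist': array([-0.1289,  0.    ,  0.    ,  0.    ,  0.    ]), 'origin': array([ 0.3434, -0.06  ,  1.7699]), 'attitude': array([-3.0274, -0.0054, -1.5999])}
wrist {'mtx': array([[351.6703,   0.    , 281.6221],
       [  0.    , 351.6703, 215.5778],
       [  0.    ,   0.    ,   1.    ]]), 'dist': array([-0.0666,  0.    ,  0.    ,  0.    ,  0.    ]), 'origin': array([ 0.2891, -0.476 ,  0.3849]), 'attitude': array([ 2.8513, -0.    , -1.1766])}
{'time_s': 0.15, 'qpos': array([-1.2426,  0.3003,  1.5214, -0.    ,  1.3207, -0.0666]), 'joint_vel': array([ 0.0005, -0.0015, -0.0013, -0.0002,  0.0004, -0.0007]), 'tau': array([  0.0011, -53.1957, -35.282 ,   0.0709,   0.0237,  -0.0001]), 'ee_pos': array([ 0.2114, -0.5075,  0.1683]), 'eef_rot': array([-3.1407, -0.    ,  0.3948]), 'force': array([-0.0762,  0.3017, -0.0332]), 'moment': array([-0.0699, -0.0101,  0.0049]), 'grip_width': 0.09378370623140794} 0.0188
```

View pics/scene0.png

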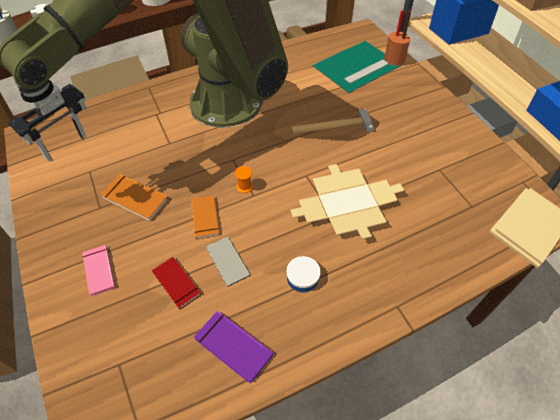

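View pics/top0.png

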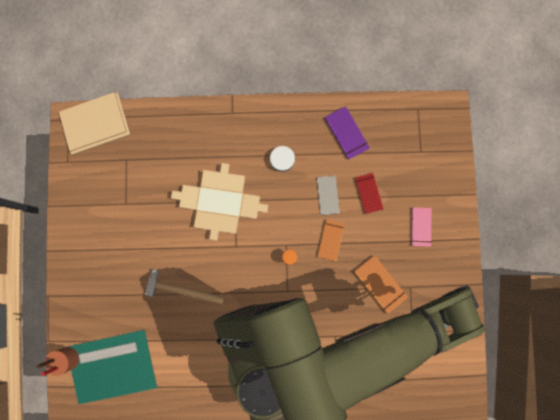

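View pics/wrist0.png

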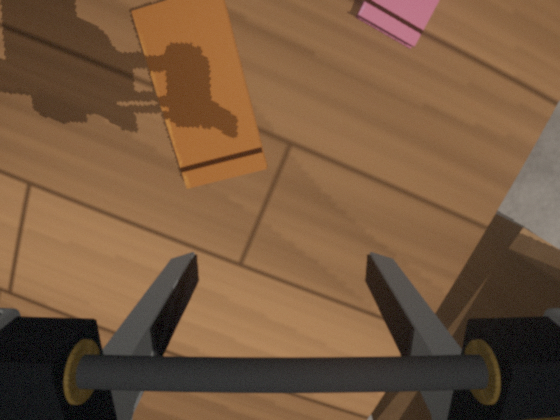

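The scene view shows the red book at about (176,281), the small tan book at (205,216), the grey board at (228,260) and the blank at (348,201). The big orange, purple and pink books are decoys, and I see no green or yellow book. In the top view the tan book is at (331,240), red at (369,193), the board at (328,195) and the blank at (219,202).

```bash
cat >> h.py <<'E'
from scipy.spatial.transform import Rotation as R
np.set_printoptions(precision=4,suppress=True)
def cam(c):
    p=ctrl.camera_params(c); return p, R.from_euler('xyz',p['attitude']).as_matrix()
def px2w(c,uv,z,p=None):
    p,Rm=p or cam(c)
    n=cv2.undistortPoints(np.float64(uv).reshape(-1,1,2),p['mtx'],p['dist']).reshape(-1,2)
    d=np.c_[n,np.ones(len(n))]@Rm.T; o=p['origin']
    return o+d*((z-o[2])/d[:,2])[:,None]
def w2px(c,X,p=None):
    p,Rm=p or cam(c)
    rv,_=cv2.Rodrigues(Rm.T); 
    return cv2.projectPoints(np.float64(X).reshape(-1,1,3),rv,-Rm.T@p['origin'],p['mtx'],p['dist'])[0].reshape(-1,2)
def pose():
    o=ctrl.get_obs(); return o['ee_pos'],o['eef_rot']
def to_tool(target,yaw=None):
    "shift in units along the tool axes from measured pose to target"
    e,r=pose(); Rm=R.from_euler('xyz',r).as_matrix()
    return Rm.T@(np.array(target)-e)/0.02
HSV={'tan':((5,150,120),(16,255,255)),'red':((0,150,60),(4,255,255)),'grey':((10,0,110),(60,60,255)),'cream':((15,30,150),(35,130,255))}
def rectfit(c,im,col,near,z,rad=0.12,p=None):
    p=p or cam(c)
    hsv=cv2.cvtColor(im,cv2.COLOR_BGR2HSV); lo,hi=HSV[col]
    m=cv2.inRange(hsv,lo,hi)
    m=cv2.morphologyEx(m,cv2.MORPH_CLOSE,np.ones((7,7)))
    m=cv2.morphologyEx(m,cv2.MORPH_OPEN,np.ones((3,3)))
    out=[]
    for k in cv2.findContours(m,cv2.RETR_EXTERNAL,cv2.CHAIN_APPROX_NONE)[0]:
        if cv2.contourArea(k)<60: continue
        w=px2w(c,k.reshape(-1,2),z,p)[:,:2]
        (x,y),(a,b),t=cv2.minAreaRect(np.float32(w*1000))
        if a<b: a,b,t=b,a,t+90
        if near is None or np.hypot(x/1000-near[0],y/1000-near[1])<rad: out.append((round(x/1000,4),round(y/1000,4),round(a),round(b),round((t+90)%180-90,1)))
    return out
E
python3 - <<'E'
from h import *
im=cv2.imread('pics/top0.png'); 
hsv=cv2.cvtColor(im,cv2.COLOR_BGR2HSV)
for n,(u,v) in dict(tan=(331,240),red=(370,195),grey=(328,195),cream=(220,202),pan=(237,184),bigtan=(370,275),wood=(300,220)).items(): print(n,hsv[v,u],px2w('top',(u,v),0.013)[0])
for c,n,z in [('tan',(331,240),.013),('red',(370,195),.013),('grey',(328,195),.008),('cream',(220,202),.03)]:
    print(c,rectfit('top',im,c,px2w('top',n,z)[0],z))
ctrl.camera('top')
for l in ['book_tan','book_red','book_green','book_yellow','backing','blank','near_side_tab','far_side_tab','left_end_tab','right_end_tab','near_side_hinge','far_side_hinge','left_end_hinge','right_end_hinge','polish_tin','thread_spool']:
    z=.03 if ('end' in l or 'side' in l) else 0
    for r in ctrl.mark_of('top',l)[:4]:
        print(l,r, px2w('top',r['position'][::-1],z)[0][:2])
print(ctrl.get_obs()['time_s'])
E
```

```text
tan [ 12 163 202] [ 0.428  -0.2331  0.013 ]
red [  0 175 157] [ 0.5767 -0.3721  0.013 ]
grey [ 16  35 175] [ 0.5807 -0.2289  0.013 ]
cream [ 28  34 226] [0.5672 0.1373 0.013 ]
pan [ 18  88 227] [0.6271 0.0786 0.013 ]
bigtan [ 12 162 123] [ 0.3068 -0.3597  0.013 ]
wood [ 13 130 180] [ 0.4984 -0.1312  0.013 ]
tan [(0.4288, -0.2319, 131, 66, -15.1)]
red [(0.5839, -0.3676, 127, 64, 13.1)]
grey [(0.5818, -0.2282, 129, 64, 3.7)]
cream [(0.5689, 0.1394, 258, 238, 37.6)]
book_tan {'position': [129.7, 346.3], 'conf': 0.93} [ 0.8098 -0.3033]
book_tan {'position': [224.2, 419.1], 'conf': 0.92} [ 0.4731 -0.5393]
book_tan {'position': [240.1, 329.6], 'conf': 0.89} [ 0.4285 -0.2297]
book_tan {'position': [284.6, 376.8], 'conf': 0.84} [ 0.2735 -0.3837]
book_red {'position': [238.7, 332.6], 'conf': 0.68} [ 0.4329 -0.24  ]
book_red {'position': [193.4, 365.4], 'conf': 0.55} [ 0.5844 -0.3588]
book_red {'position': [195.7, 324.5], 'conf': 0.31} [ 0.5804 -0.2181]
book_green {'position': [191.9, 366.3], 'conf': 0.56} [ 0.5895 -0.3621]
book_yellow {'position': [241.1, 329.7], 'conf': 0.41} [ 0.4251 -0.229
[... 243 characters left out ...]
 225.6], 'conf': 0.91} [0.6898 0.1147]
left_end_tab {'position': [195.5, 173.8], 'conf': 0.59} [0.5916 0.2912]
right_end_tab {'position': [207.0, 260.0], 'conf': 0.67} [0.5444 0.0017]
near_side_hinge {'position': [199.6, 202.5], 'conf': 0.5} [0.5748 0.1942]
far_side_hinge {'position': [190.4, 221.3], 'conf': 0.97} [0.6042 0.1304]
left_end_hinge {'position': [195.9, 201.1], 'conf': 0.66} [0.5875 0.1988]
right_end_hinge {'position': [203.2, 238.9], 'conf': 0.9} [0.5592 0.072 ]
polish_tin {'position': [163.5, 280.5], 'conf': 0.97} [ 0.6962 -0.0712]
thread_spool {'position': [259.3, 289.2], 'conf': 0.57} [ 0.3679 -0.0911]
thread_spool {'position': [194.2, 175.2], 'conf': 0.3} [0.6002 0.2924]
1.0
```

```bash
cat >> h.py <<'E'
def plan(target,yaw=None):
    e,r=pose(); o=ctrl.get_obs(); print('t',round(o['time_s'],2),'at',e,r,'F',o['force'],'w',round(o['grip_width'],4))
    d=to_tool(target); print('shift units',d.round(2),'rows>=',int(np.ceil(abs(d).max())))
    if yaw is not None:
        T=R.from_euler('xyz',[np.pi,0,yaw]); rv=(R.from_euler('xyz',r).inv()*T).as_rotvec()/0.08
        print('then turn',rv.round(2))
E
python3 -c "
from h import *
plan((0.56,-0.228,0.25),np.radians(3.7))"
```

```text
t 1.0 at [ 0.2116 -0.5077  0.1688] [ 3.1416 -0.      0.3948] F [-0.0865 -0.5164 -0.1171] w 0.0941
shift units [21.46 -6.21 -4.06] rows>= 22
then turn [ 0.   -0.    4.13]
```

carry_out(
  deltas=[
    {"x": 0.9, "y": -0.26, "z": -0.4, "jaw": 100},
    {"x": 0.9, "y": -0.26, "z": -0.4},
    {"x": 0.9, "y": -0.26, "z": -0.4},
    {"x": 0.9, "y": -0.26, "z": -0.4},
    {"x": 0.9, "y": -0.26, "z": -0.4},
    {"x": 0.9, "y": -0.26, "z": -0.4},
    {"x": 0.9, "y": -0.26, "z": -0.4},
    {"x": 0.9, "y": -0.26, "z": -0.4},
    {"x": 0.9, "y": -0.26, "z": -0.4},
    {"x": 0.9, "y": -0.26, "z": -0.4},
    {"x": 0.9, "y": -0.26},
    {"x": 0.9, "y": -0.26},
  ],
)

```text
invalid input
```

carry_out(
  deltas=[
    {"x": 0.9, "y": -0.26},
    {"x": 0.9, "y": -0.26},
    {"x": 0.9, "y": -0.26},
    {"x": 0.9, "y": -0.26},
    {"x": 0.9, "y": -0.26},
    {"x": 0.9, "y": -0.26},
    {"x": 0.9, "y": -0.26},
    {"x": 0.9, "y": -0.26},
    {"x": 0.9, "y": -0.26},
    {"x": 0.9, "y": -0.26},
    {"x": 0.9, "y": -0.26},
    {"x": 0.76, "y": -0.2},
  ],
)

```text
invalid input
```

carry_out(
  deltas=[
    {"wz": 1},
    {"wz": 1},
    {"wz": 1},
    {"wz": 1},
    {"wz": 0.13},
    {},
  ],
)

```text
invalid input
```

```bash
python3 -c "
from h import *
P=cam('wrist'); im=snap('wrist','w1.png'); im2=snap('top','top1.png')
print(rectfit('wrist',im,'grey',None,.008,p=P)); print(rectfit('wrist',im,'tan',None,.013,p=P)); print(rectfit('wrist',im,'red',None,.013,p=P))
print(rectfit('top',im2,'grey',(.58,-.228),.008))
plan((0.56,-0.228,0.25),np.radians(3.7))"
```

```text
[(0.3256, -0.7645, 174, 75, 35.1)]
[(0.2673, -0.351, 24, 17, 21.7), (0.2766, -0.3934, 185, 92, 36.3)]
[]
[(0.5818, -0.2282, 128, 64, 3.7)]
t 1.1 at [ 0.2115 -0.5077  0.1687] [-3.1415 -0.      0.3948] F [-0.8258 -0.0162  0.2856] w 0.0942
shift units [21.46 -6.21 -4.06] rows>= 22
then turn [-0.   -0.    4.13]
```

View pics/w1.png

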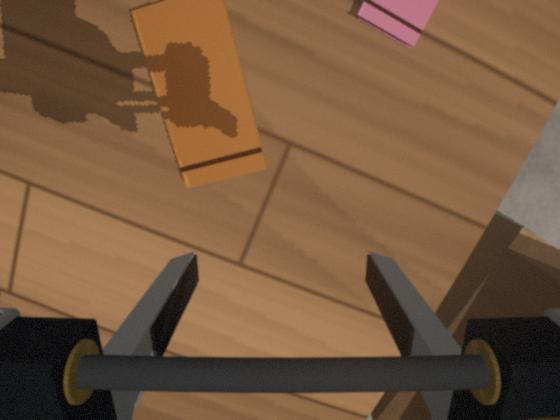

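View pics/top1.png

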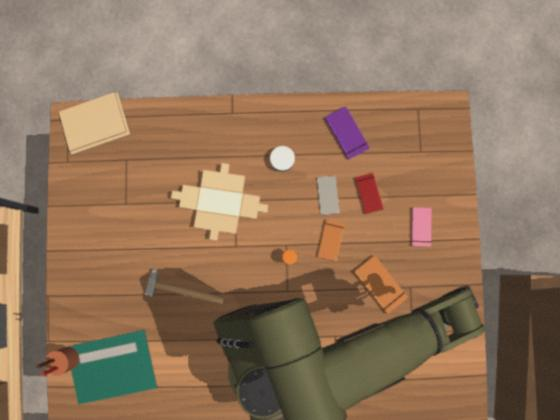

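The arm didn't move: all three calls were refused, probably because each row needs every field. I'll test that with a single full row.

carry_out(
  deltas=[
    {"x": 0.9, "y": -0.26, "z": -0.4, "wx": 0, "wy": 0, "wz": 0, "jaw": 100},
  ],
)

```text
time_s: 1.18
ee_pos: [0.2246, -0.4964, 0.1754]
eef_rot: [-3.139, 0.0, 0.393]
force: [-0.2, -0.8, -0.6]
grip_width: 0.0942
```

carry_out(
  deltas=[
    {"x": 0.9, "y": -0.26, "z": -0.4, "wx": 0, "wy": 0, "wz": 0.2, "jaw": 100},
    {"x": 0.9, "y": -0.26, "z": -0.4, "wx": 0, "wy": 0, "wz": 0.2, "jaw": 100},
    {"x": 0.9, "y": -0.26, "z": -0.4, "wx": 0, "wy": 0, "wz": 0.2, "jaw": 100},
    {"x": 0.9, "y": -0.26, "z": -0.4, "wx": 0, "wy": 0, "wz": 0.2, "jaw": 100},
    {"x": 0.9, "y": -0.26, "z": -0.4, "wx": 0, "wy": 0, "wz": 0.2, "jaw": 100},
    {"x": 0.9, "y": -0.26, "z": -0.4, "wx": 0, "wy": 0, "wz": 0.2, "jaw": 100},
    {"x": 0.9, "y": -0.26, "z": -0.4, "wx": 0, "wy": 0, "wz": 0.2, "jaw": 100},
    {"x": 0.9, "y": -0.26, "z": -0.4, "wx": 0, "wy": 0, "wz": 0.2, "jaw": 100},
    {"x": 0.9, "y": -0.26, "z": -0.4, "wx": 0, "wy": 0, "wz": 0.2, "jaw": 100},
    {"x": 0.9, "y": -0.26, "z": 0, "wx": 0, "wy": 0, "wz": 0.2, "jaw": 100},
    {"x": 0.9, "y": -0.26, "z": 0, "wx": 0, "wy": 0, "wz": 0.2, "jaw": 100},
    {"x": 0.9, "y": -0.26, "z": 0, "wx": 0, "wy": 0, "wz": 0.2, "jaw": 100},
  ],
)

```text
time_s: 2.18
ee_pos: [0.4137, -0.3709, 0.2489]
eef_rot: [3.141, -0.0, 0.202]
force: [0.0, -0.6, -0.1]
grip_width: 0.0939
```

```bash
python3 -c "
from h import *
plan((0.56,-0.228,0.25),np.radians(3.7))"
```

```text
t 2.18 at [ 0.4137 -0.3709  0.2489] [ 3.1413 -0.0002  0.202 ] F [ 0.0406 -0.6315 -0.0705] w 0.0939
shift units [ 8.6  -5.53 -0.05] rows>= 9
then turn [ 0.   -0.    1.72]
```

carry_out(
  deltas=[
    {"x": 0.86, "y": -0.55, "z": 0, "wx": 0, "wy": 0, "wz": 0, "jaw": 100},
    {"x": 0.86, "y": -0.55, "z": 0, "wx": 0, "wy": 0, "wz": 0, "jaw": 100},
    {"x": 0.86, "y": -0.55, "z": 0, "wx": 0, "wy": 0, "wz": 0, "jaw": 100},
    {"x": 0.86, "y": -0.55, "z": 0, "wx": 0, "wy": 0, "wz": 0, "jaw": 100},
    {"x": 0.86, "y": -0.55, "z": 0, "wx": 0, "wy": 0, "wz": 0, "jaw": 100},
    {"x": 0.86, "y": -0.55, "z": 0, "wx": 0, "wy": 0, "wz": 0, "jaw": 100},
    {"x": 0.86, "y": -0.55, "z": 0, "wx": 0, "wy": 0, "wz": 0, "jaw": 100},
    {"x": 0.86, "y": -0.55, "z": 0, "wx": 0, "wy": 0, "wz": 0, "jaw": 100},
    {"x": 0.86, "y": -0.55, "z": 0, "wx": 0, "wy": 0, "wz": 0.86, "jaw": 100},
    {"x": 0.5, "y": -0.3, "z": 0, "wx": 0, "wy": 0, "wz": 0.86, "jaw": 100},
    {"x": 0, "y": 0, "z": 0, "wx": 0, "wy": 0, "wz": 0, "jaw": 100},
    {"x": 0, "y": 0, "z": 0, "wx": 0, "wy": 0, "wz": 0, "jaw": 100},
  ],
)

```text
time_s: 3.18
ee_pos: [0.5537, -0.2359, 0.2485]
eef_rot: [-3.141, 0.0, 0.068]
force: [0.2, 0.3, 1.2]
grip_width: 0.094
```

```bash
python3 -c "
from h import *
P=cam('wrist'); im=snap('wrist','w1.png'); im2=snap('top','top1.png')
print(rectfit('wrist',im,'grey',None,.008,p=P)); print(rectfit('wrist',im,'tan',None,.013,p=P)); print(rectfit('wrist',im,'red',None,.013,p=P))
plan((0.56,-0.228,0.25),np.radians(3.7))"
```

```text
[(0.5567, 0.1153, 79, 65, -10.4), (0.5829, -0.2292, 129, 64, 3.4), (0.7132, -0.0669, 90, 87, -88.0)]
[(0.1963, -0.4312, 86, 41, -86.2), (0.3047, -0.3724, 103, 92, 36.7), (0.4297, -0.2331, 133, 65, -14.9)]
[(0.5852, -0.3688, 129, 65, 13.7)]
t 3.28 at [ 0.5532 -0.2366  0.2488] [3.1415 0.0001 0.0668] F [ 0.5639 -0.0704 -0.4115] w 0.094
shift units [ 0.37 -0.41 -0.06] rows>= 1
then turn [0.   0.   0.03]
```

View pics/w1.png

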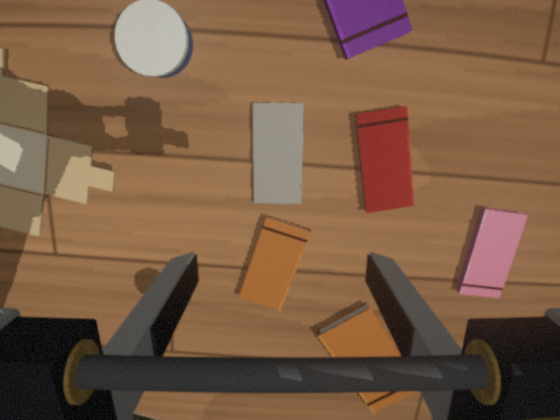

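View pics/top1.png

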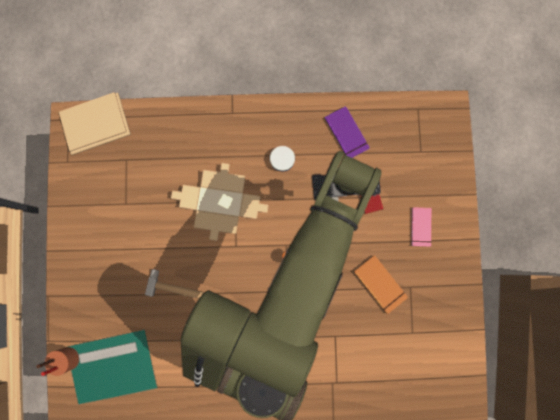

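The grey board is at about pixel (278,152) in the wrist view, which puts it at (0.583, -0.229), and the top view agrees to 1 mm. The only order books are tan at (272,262) and red at (386,160). Next I go down onto the board.

carry_out(
  deltas=[
    {"x": 0.75, "y": -0.15, "z": 1, "wx": 0, "wy": 0, "wz": 0, "jaw": 100},
    {"x": 0.74, "y": -0.14, "z": 1, "wx": 0, "wy": 0, "wz": 0.06, "jaw": 100},
    {"x": 0, "y": 0, "z": 1, "wx": 0, "wy": 0, "wz": 0, "jaw": 100},
    {"x": 0, "y": 0, "z": 1, "wx": 0, "wy": 0, "wz": 0, "jaw": 100},
    {"x": 0, "y": 0, "z": 1, "wx": 0, "wy": 0, "wz": 0, "jaw": 100},
    {"x": 0, "y": 0, "z": 1, "wx": 0, "wy": 0, "wz": 0, "jaw": 100},
    {"x": 0, "y": 0, "z": 1, "wx": 0, "wy": 0, "wz": 0, "jaw": 100},
    {"x": 0, "y": 0, "z": 1, "wx": 0, "wy": 0, "wz": 0, "jaw": 100},
    {"x": 0, "y": 0, "z": 1, "wx": 0, "wy": 0, "wz": 0, "jaw": 100},
    {"x": 0, "y": 0, "z": 1, "wx": 0, "wy": 0, "wz": 0, "jaw": 100},
    {"x": 0, "y": 0, "z": 1, "wx": 0, "wy": 0, "wz": 0, "jaw": 100},
    {"x": 0, "y": 0, "z": 0, "wx": 0, "wy": 0, "wz": 0, "jaw": 100},
  ],
)

```text
time_s: 4.28
ee_pos: [0.5806, -0.2282, 0.025]
eef_rot: [-3.139, 0.005, 0.061]
force: [-0.2, -0.3, -0.3]
grip_width: 0.0942
```

```bash
python3 -c "
from h import *
P=cam('wrist'); im=snap('wrist','w2.png'); 
print(rectfit('wrist',im,'grey',None,.008,p=P));
plan((0.5828,-0.229,0.003),np.radians(3.5))"
```

```text
[(0.5829, -0.2293, 130, 64, 3.3), (0.6967, -0.0726, 70, 57, 89.8)]
t 4.33 at [ 0.5817 -0.2286  0.0274] [-3.1401  0.0029  0.0606] F [0.4415 0.0698 1.0113] w 0.0941
shift units [0.06 0.03 1.22] rows>= 2
then turn [-0.02  0.04 -0.01]
```

View pics/w2.png

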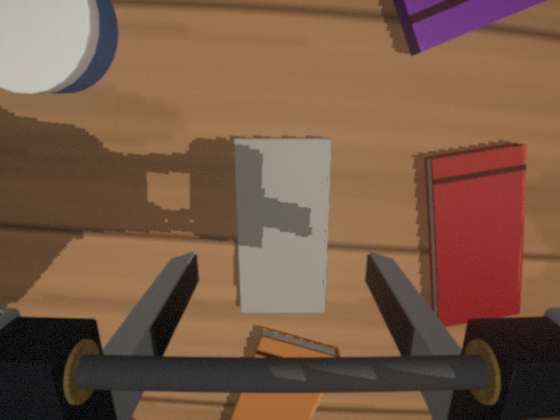

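The board's centre is at column 282 in the wrist view, midway between the fingertips at columns 190 and 372. I go down the last bit and grip.

carry_out(
  deltas=[
    {"x": 0.03, "y": 0.02, "z": 0.6, "wx": 0, "wy": 0, "wz": 0, "jaw": 100},
    {"x": 0.03, "y": 0, "z": 0.6, "wx": 0, "wy": 0, "wz": 0, "jaw": 100},
    {"x": 0, "y": 0, "z": 0, "wx": 0, "wy": 0, "wz": 0, "jaw": 100},
    {"x": 0, "y": 0, "z": 0, "wx": 0, "wy": 0, "wz": 0, "jaw": 50},
    {"x": 0, "y": 0, "z": 0, "wx": 0, "wy": 0, "wz": 0, "jaw": 50},
    {"x": 0, "y": 0, "z": 0, "wx": 0, "wy": 0, "wz": 0, "jaw": 50},
    {"x": 0, "y": 0, "z": 0, "wx": 0, "wy": 0, "wz": 0, "jaw": 50},
    {"x": 0, "y": 0, "z": 0, "wx": 0, "wy": 0, "wz": 0, "jaw": 50},
    {"x": 0, "y": 0, "z": 0, "wx": 0, "wy": 0, "wz": 0, "jaw": 50},
  ],
  squeeze=30,
)

```text
time_s: 5.08
ee_pos: [0.5844, -0.2286, 0.005]
eef_rot: [3.141, -0.0, 0.06]
force: [-0.6, -0.3, -0.1]
grip_width: 0.0571
```

carry_out(
  deltas=[
    {"x": 0, "y": 0, "z": 0, "wx": 0, "wy": 0, "wz": 0, "jaw": 50},
  ],
)

```text
time_s: 5.17
ee_pos: [0.5844, -0.2286, 0.0049]
eef_rot: [3.142, -0.0, 0.06]
force: [0.2, -0.5, 0.1]
grip_width: 0.0506
```

```bash
python3 -c "
from h import *
P=cam('wrist'); im=snap('wrist','w3.png'); 
print(rectfit('wrist',im,'grey',None,.008,p=P));
plan((0.5828,-0.229,0.003),np.radians(3.5))"
```

```text
[(0.583, -0.2292, 129, 64, 3.3), (0.6957, -0.0806, 61, 49, -6.1)]
t 5.22 at [ 0.5844 -0.2286  0.0049] [ 3.1415 -0.0002  0.0604] F [ 0.3696  1.261  -0.4049] w 0.0481
shift units [-0.08  0.01  0.09] rows>= 1
then turn [ 0.   -0.   -0.01]
```

View pics/w3.png

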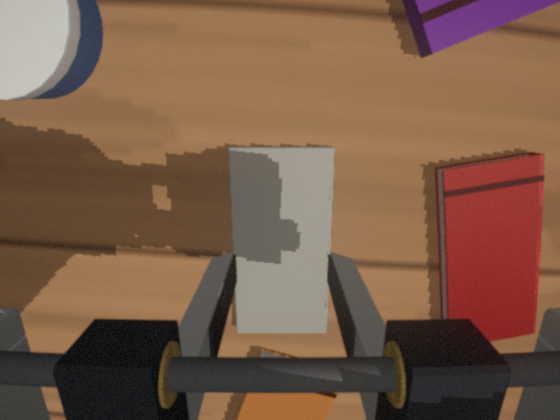

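carry_out(
  deltas=[
    {"x": 0, "y": 0, "z": 0, "wx": 0, "wy": 0, "wz": 0, "jaw": 50},
    {"x": 0, "y": 0, "z": 0, "wx": 0, "wy": 0, "wz": 0, "jaw": 50},
    {"x": 0, "y": 0, "z": 0, "wx": 0, "wy": 0, "wz": 0, "jaw": 50},
  ],
)

```text
time_s: 5.47
ee_pos: [0.5843, -0.2286, 0.0048]
eef_rot: [-3.142, -0.0, 0.06]
force: [0.0, 0.4, 1.0]
grip_width: 0.0469
```

```bash
python3 -c "
from h import *
P=cam('wrist'); e,r=pose(); Rm=R.from_euler('xyz',r).as_matrix()
for w in (.047,.0235*0+.048): 
  for s in(1,-1): print(w,w2px('wrist',e+Rm@np.array([0.008,s*w/2,0]),P), w2px('wrist',e+Rm@np.array([0.008,s*w/2,-0.0188]),P))
im=snap('scene','s2.png')
cv2.imwrite('pics/s2c.png',cv2.resize(im[150:350,130:330],(800,600)))
print(ctrl.get_obs()['grip_width'])
"
```

```text
0.047 [[316.5842 232.157 ]] [[319.573  242.5076]]
0.047 [[244.5547 232.2059]] [[241.4304 242.5607]]
0.048 [[317.3494 232.156 ]] [[320.4029 242.5061]]
0.048 [[243.7896 232.2059]] [[240.6005 242.5603]]
0.04738580569391586
```

View pics/s2c.png

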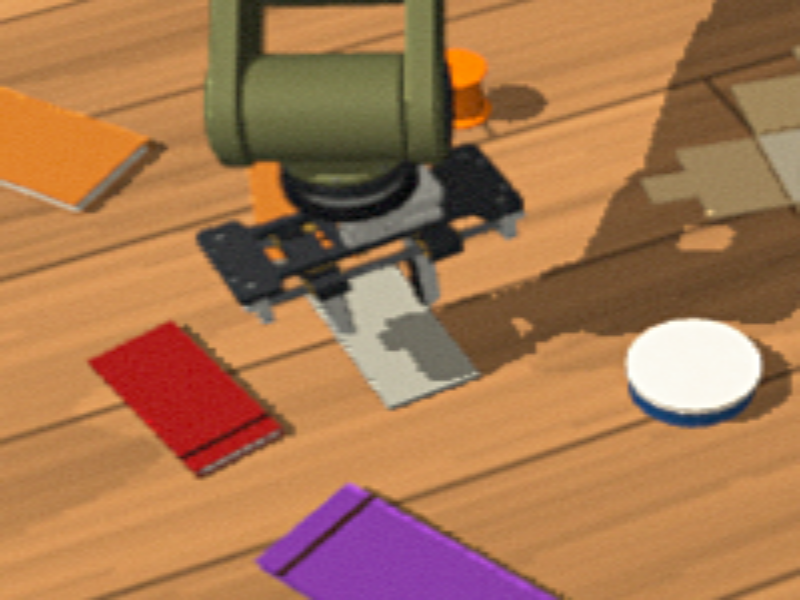

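The fingers closed above the 8 mm board, so they have to go lower. I reopen, go down 4 mm and grip again.

carry_out(
  deltas=[
    {"x": 0, "y": 0, "z": 0, "wx": 0, "wy": 0, "wz": 0, "jaw": 100},
    {"x": 0, "y": 0, "z": 0, "wx": 0, "wy": 0, "wz": 0, "jaw": 100},
    {"x": 0, "y": 0, "z": 0, "wx": 0, "wy": 0, "wz": 0, "jaw": 100},
    {"x": 0, "y": 0, "z": 0, "wx": 0, "wy": 0, "wz": 0, "jaw": 100},
    {"x": 0, "y": 0, "z": 0, "wx": 0, "wy": 0, "wz": 0, "jaw": 100},
    {"x": 0, "y": 0, "z": 0, "wx": 0, "wy": 0, "wz": 0, "jaw": 100},
    {"x": 0, "y": 0, "z": 0, "wx": 0, "wy": 0, "wz": 0, "jaw": 100},
    {"x": -0.07, "y": 0, "z": 0.1, "wx": 0, "wy": 0, "wz": 0, "jaw": 100},
    {"x": 0, "y": 0, "z": 0.1, "wx": 0, "wy": 0, "wz": 0, "jaw": 100},
  ],
)

```text
time_s: 6.27
ee_pos: [0.5828, -0.2287, 0.0006]
eef_rot: [3.142, -0.0, 0.06]
force: [0.2, 0.2, 0.0]
grip_width: 0.094
```

carry_out(
  deltas=[
    {"x": 0, "y": 0, "z": 0, "wx": 0, "wy": 0, "wz": 0, "jaw": 100},
  ],
)

```text
time_s: 6.35
ee_pos: [0.5826, -0.2286, 0.0002]
eef_rot: [-3.141, 0.001, 0.06]
force: [-0.5, 0.0, -0.8]
grip_width: 0.0936
```

carry_out(
  deltas=[
    {"x": 0, "y": 0, "z": 0, "wx": 0, "wy": 0, "wz": 0, "jaw": 60},
    {"x": 0, "y": 0, "z": 0, "wx": 0, "wy": 0, "wz": 0, "jaw": 60},
    {"x": 0, "y": 0, "z": 0, "wx": 0, "wy": 0, "wz": 0, "jaw": 60},
    {"x": 0, "y": 0, "z": 0, "wx": 0, "wy": 0, "wz": 0, "jaw": 60},
    {"x": 0, "y": 0, "z": 0, "wx": 0, "wy": 0, "wz": 0, "jaw": 60},
    {"x": 0, "y": 0, "z": 0, "wx": 0, "wy": 0, "wz": 0, "jaw": 60},
    {"x": 0, "y": 0, "z": 0, "wx": 0, "wy": 0, "wz": 0, "jaw": 60},
  ],
  squeeze=20,
)

```text
time_s: 6.93
ee_pos: [0.5829, -0.2287, 0.0008]
eef_rot: [3.142, -0.0, 0.06]
force: [-0.7, 0.3, -0.3]
grip_width: 0.0567
```

```bash
python3 -c "
from h import *
P=cam('wrist'); im=snap('wrist','w4.png'); 
print(rectfit('wrist',im,'grey',None,.008,p=P));
plan((0.5828,-0.229,0.003),np.radians(3.5))"
```

```text
[(0.583, -0.2291, 130, 64, 3.4), (0.6944, -0.082, 58, 45, -6.1)]
t 6.98 at [ 0.5829 -0.2287  0.0008] [-3.1416  0.      0.0604] F [-0.0903 -0.5256 -1.355 ] w 0.0569
shift units [-0.01  0.02 -0.11] rows>= 1
then turn [-0.    0.   -0.01]
```

View pics/w4.png

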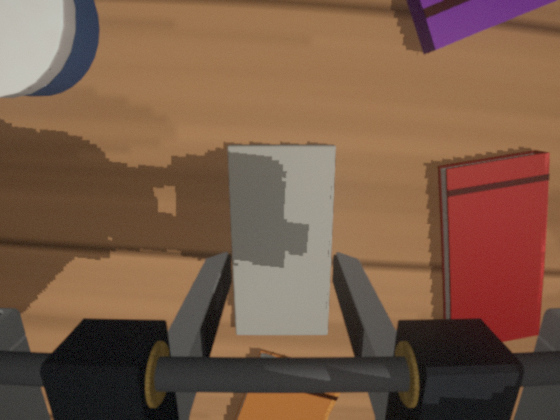

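```bash
python3 -c "
from h import *
e,r=pose(); Rm=R.from_euler('xyz',r).as_matrix()
im=snap('scene','s3.png'); 
for s in(1,-1):
  for z,c in ((0,(0,0,255)),(-.0188,(255,0,0)),(-.04,(0,255,255))):
    p=w2px('scene',e+Rm@np.array([0,s*.0285,z]))[0]; print(s,z,p)
x0,y0=180,215
big=cv2.resize(im[y0:y0+75,x0:x0+100],(800,600),interpolation=cv2.INTER_NEAREST)
for s in(1,-1):
  for z,c in ((0,(0,0,255)),(-.0188,(255,0,0)),(-.04,(0,255,255))):
    p=w2px('scene',e+Rm@np.array([0,s*.0285,z]))[0]; cv2.circle(big,(int((p[0]-x0)*8),int((p[1]-y0)*8)),4,c,-1)
cv2.imwrite('pics/s3c.png',big)
"
```

```text
1 0 [216.5895 265.6604]
1 -0.0188 [215.7254 262.061 ]
1 -0.04 [214.7232 257.8789]
-1 0 [236.5152 256.2375]
-1 -0.0188 [235.9364 252.5511]
-1 -0.04 [235.2654 248.27  ]
```

View pics/s3c.png

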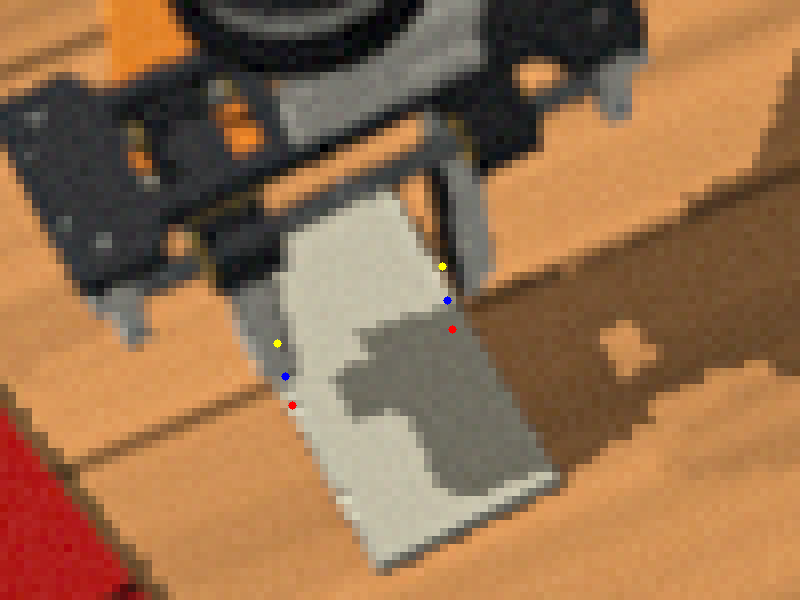

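carry_out(
  deltas=[
    {"x": 0, "y": 0, "z": 0, "wx": 0, "wy": 0, "wz": 0, "jaw": 50},
    {"x": 0, "y": 0, "z": 0, "wx": 0, "wy": 0, "wz": 0, "jaw": 40},
    {"x": 0, "y": 0, "z": 0, "wx": 0, "wy": 0, "wz": 0, "jaw": 40},
    {"x": 0, "y": 0, "z": 0, "wx": 0, "wy": 0, "wz": 0, "jaw": 40},
    {"x": 0, "y": 0, "z": 0, "wx": 0, "wy": 0, "wz": 0, "jaw": 40},
  ],
)

```text
time_s: 7.45
ee_pos: [0.5829, -0.2287, 0.0007]
eef_rot: [-3.142, 0.0, 0.06]
force: [-0.0, 1.2, -0.4]
grip_width: 0.0374
```

```bash
python3 -c "
from h import *
P=cam('wrist'); im=snap('wrist','w5.png'); 
print(rectfit('wrist',im,'grey',None,.008,p=P));
a=cv2.imread('pics/w1.png')[230:290,170:400]; b=cv2.imread('pics/w4.png')[230:290,170:400]; c=im[230:290,170:400]
cv2.imwrite('pics/cmp.png',cv2.resize(np.vstack([a,b,c]),None,fx=3.3,fy=3.3,interpolation=cv2.INTER_NEAREST))
plan((0.5828,-0.229,0.003),np.radians(3.5))"
```

```text
[(0.583, -0.2293, 130, 63, 3.4), (0.6947, -0.0821, 58, 45, -6.1)]
t 7.5 at [ 0.5829 -0.2287  0.0007] [3.1416 0.     0.0604] F [ 0.7249 -0.1096 -0.4936] w 0.0378
shift units [-0.01  0.01 -0.11] rows>= 1
then turn [ 0.    0.   -0.01]
```

View pics/cmp.png

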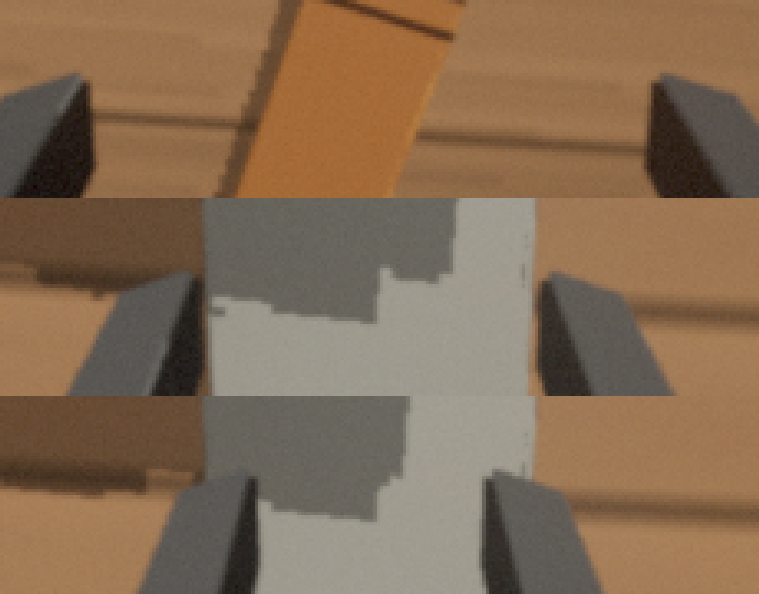

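```bash
python3 -c "
from h import *
p,Rw=cam('wrist'); e,r=pose(); Rm=R.from_euler('xyz',r).as_matrix()
print('cam in tool',Rm.T@(p['origin']-e))
for uv in [(197.9,253),(367.6,253)]:
  n=cv2.undistortPoints(np.float64([[uv]]),p['mtx'],p['dist'])[0,0]; d=Rm.T@Rw@np.r_[n,1]
  o=Rm.T@(p['origin']-e); s=np.sign(d[1])
  t=(s*.047-o[1])/d[1]; print(uv,o+d*t)
im=snap('scene','s4.png'); x0,y0=180,215
big=cv2.resize(im[y0:y0+75,x0:x0+100],(800,600),interpolation=cv2.INTER_NEAREST)
for s in(1,-1):
  for z,c in ((0,(0,0,255)),(-.0188,(255,0,0)),(-.03,(0,255,255))):
    q=w2px('scene',e+Rm@np.array([0.008,s*.0189,z]))[0]; cv2.circle(big,(int((q[0]-x0+.5)*8),int((q[1]-y0+.5)*8)),4,c,-1)
cv2.imwrite('pics/s4c.png',big)
"
```

```text
cam in tool [ 0.084   0.0006 -0.2166]
(197.9, 253) [ 0.0066 -0.047  -0.0317]
(367.6, 253) [ 0.0107  0.047  -0.0416]
```

View pics/s4c.png

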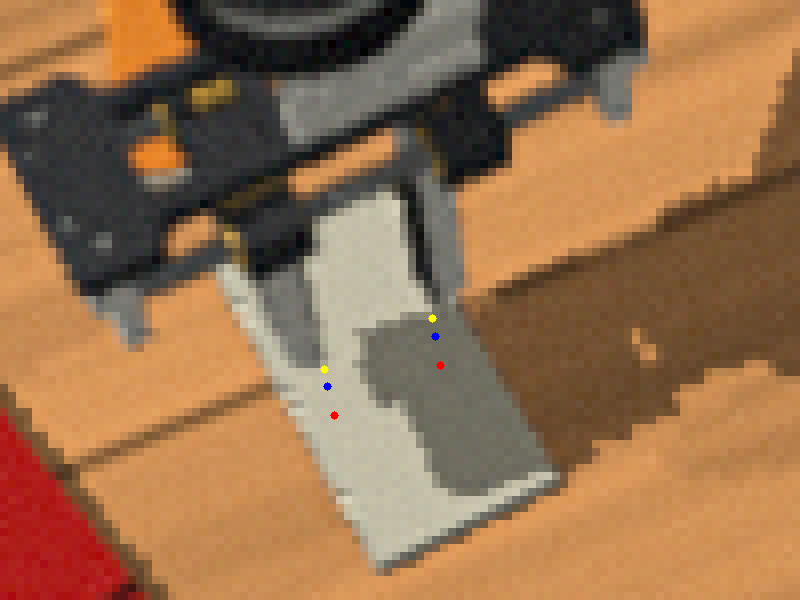

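Both cameras agree the real fingertips sit about 35 mm short of the stated TCP, and this run's grip passed over the board. I reopen and feel downward in small steps, watching the force.

carry_out(
  deltas=[
    {"x": 0, "y": 0, "z": 0, "wx": 0, "wy": 0, "wz": 0, "jaw": 95},
    {"x": 0, "y": 0, "z": 0, "wx": 0, "wy": 0, "wz": 0, "jaw": 95},
    {"x": 0, "y": 0, "z": 0, "wx": 0, "wy": 0, "wz": 0, "jaw": 95},
    {"x": 0, "y": 0, "z": 0, "wx": 0, "wy": 0, "wz": 0, "jaw": 95},
    {"x": 0, "y": 0, "z": 0, "wx": 0, "wy": 0, "wz": 0, "jaw": 95},
    {"x": 0, "y": 0, "z": 0, "wx": 0, "wy": 0, "wz": 0, "jaw": 95},
    {"x": 0, "y": 0, "z": 0, "wx": 0, "wy": 0, "wz": 0, "jaw": 95},
    {"x": 0, "y": 0, "z": 0.25, "wx": 0, "wy": 0, "wz": 0, "jaw": 95},
    {"x": 0, "y": 0, "z": 0.25, "wx": 0, "wy": 0, "wz": 0, "jaw": 95},
    {"x": 0, "y": 0, "z": 0.25, "wx": 0, "wy": 0, "wz": 0, "jaw": 95},
    {"x": 0, "y": 0, "z": 0.25, "wx": 0, "wy": 0, "wz": 0, "jaw": 95},
    {"x": 0, "y": 0, "z": 0, "wx": 0, "wy": 0, "wz": 0, "jaw": 95},
  ],
)

```text
time_s: 8.55
ee_pos: [0.5822, -0.2284, -0.0208]
eef_rot: [-3.141, 0.002, 0.06]
force: [-0.7, -0.4, -0.6]
grip_width: 0.0894
```

carry_out(
  deltas=[
    {"x": 0, "y": 0, "z": 0.15, "wx": 0, "wy": 0, "wz": 0, "jaw": 95},
    {"x": 0, "y": 0, "z": 0.15, "wx": 0, "wy": 0, "wz": 0, "jaw": 95},
    {"x": 0, "y": 0, "z": 0, "wx": 0, "wy": 0, "wz": 0, "jaw": 95},
  ],
)

```text
time_s: 8.8
ee_pos: [0.5827, -0.2286, -0.0258]
eef_rot: [-3.141, 0.001, 0.06]
force: [-0.1, -0.1, 0.0]
grip_width: 0.089
```

carry_out(
  deltas=[
    {"x": 0, "y": 0, "z": 0.1, "wx": 0, "wy": 0, "wz": 0, "jaw": 95},
    {"x": 0, "y": 0, "z": 0.05, "wx": 0, "wy": 0, "wz": 0, "jaw": 95},
    {"x": 0, "y": 0, "z": 0, "wx": 0, "wy": 0, "wz": 0, "jaw": 95},
  ],
)

```text
time_s: 9.05
ee_pos: [0.5829, -0.2287, -0.0284]
eef_rot: [-3.141, 0.0, 0.06]
force: [-0.3, 0.2, -0.0]
grip_width: 0.0893
```

carry_out(
  deltas=[
    {"x": 0, "y": 0, "z": 0.1, "wx": 0, "wy": 0, "wz": 0, "jaw": 95},
    {"x": 0, "y": 0, "z": 0, "wx": 0, "wy": 0, "wz": 0, "jaw": 95},
  ],
)

```text
time_s: 9.22
ee_pos: [0.5828, -0.2286, -0.0305]
eef_rot: [-3.141, 0.0, 0.06]
force: [0.1, -0.2, -1.5]
grip_width: 0.0893
```

carry_out(
  deltas=[
    {"x": 0, "y": 0, "z": 0.1, "wx": 0, "wy": 0, "wz": 0, "jaw": 95},
    {"x": 0, "y": 0, "z": 0, "wx": 0, "wy": 0, "wz": 0, "jaw": 95},
  ],
)

```text
time_s: 9.38
ee_pos: [0.5828, -0.2286, -0.0326]
eef_rot: [-3.141, 0.0, 0.06]
force: [0.1, -0.5, -0.2]
grip_width: 0.0893
```

carry_out(
  deltas=[
    {"x": 0, "y": 0, "z": 0, "wx": 0, "wy": 0, "wz": 0, "jaw": 60},
    {"x": 0, "y": 0, "z": 0, "wx": 0, "wy": 0, "wz": 0, "jaw": 60},
    {"x": 0, "y": 0, "z": 0, "wx": 0, "wy": 0, "wz": 0, "jaw": 60},
    {"x": 0, "y": 0, "z": 0, "wx": 0, "wy": 0, "wz": 0, "jaw": 60},
    {"x": 0, "y": 0, "z": 0, "wx": 0, "wy": 0, "wz": 0, "jaw": 60},
    {"x": 0, "y": 0, "z": 0, "wx": 0, "wy": 0, "wz": 0, "jaw": 60},
    {"x": 0, "y": 0, "z": 0, "wx": 0, "wy": 0, "wz": 0, "jaw": 60},
    {"x": 0, "y": 0, "z": 0, "wx": 0, "wy": 0, "wz": 0, "jaw": 60},
  ],
  squeeze=25,
)

```text
time_s: 10.05
ee_pos: [0.583, -0.2287, -0.0322]
eef_rot: [3.142, -0.0, 0.06]
force: [0.0, -0.5, 0.5]
grip_width: 0.0633
```

Gripped at 63.3 mm, so the fingers really end about 34 mm short of the reported TCP. I lift and turn toward the blank.

carry_out(
  deltas=[
    {"x": 0, "y": 0, "z": -0.3, "wx": 0, "wy": 0, "wz": 0, "jaw": 60},
    {"x": 0, "y": 0, "z": -0.6, "wx": 0, "wy": 0, "wz": 0, "jaw": 60},
    {"x": 0, "y": 0, "z": -1, "wx": 0, "wy": 0, "wz": 0, "jaw": 60},
    {"x": 0, "y": 0, "z": -1, "wx": 0, "wy": 0, "wz": 0, "jaw": 60},
    {"x": 0, "y": 0, "z": -1, "wx": 0, "wy": 0, "wz": 0, "jaw": 60},
    {"x": 0, "y": 0, "z": -1, "wx": 0, "wy": 0, "wz": 0, "jaw": 60},
    {"x": 0, "y": 0, "z": -1, "wx": 0, "wy": 0, "wz": 0, "jaw": 60},
    {"x": 0, "y": 0, "z": -1, "wx": 0, "wy": 0, "wz": 0, "jaw": 60},
    {"x": 0, "y": 0, "z": -1, "wx": 0, "wy": 0, "wz": 0, "jaw": 60},
    {"x": 0, "y": 0, "z": -1, "wx": 0, "wy": 0, "wz": 0, "jaw": 60},
    {"x": 0, "y": 0, "z": -1, "wx": 0, "wy": 0, "wz": 0, "jaw": 60},
    {"x": 0, "y": 0, "z": -1, "wx": 0, "wy": 0, "wz": 0, "jaw": 60},
  ],
)

```text
time_s: 11.05
ee_pos: [0.5827, -0.2286, 0.1881]
eef_rot: [3.141, -0.001, 0.06]
force: [0.2, 0.5, -0.9]
grip_width: 0.0636
```

carry_out(
  deltas=[
    {"x": 0, "y": -1, "z": 0, "wx": 0, "wy": 0, "wz": 0, "jaw": 60},
    {"x": 0, "y": -1, "z": 0, "wx": 0, "wy": 0, "wz": 0, "jaw": 60},
    {"x": 0, "y": -1, "z": 0, "wx": 0, "wy": 0, "wz": 0, "jaw": 60},
    {"x": 0, "y": -1, "z": 0, "wx": 0, "wy": 0, "wz": 0, "jaw": 60},
    {"x": 0, "y": -1, "z": 0, "wx": 0, "wy": 0, "wz": 0, "jaw": 60},
    {"x": 0, "y": -1, "z": 0, "wx": 0, "wy": 0, "wz": 0, "jaw": 60},
    {"x": 0, "y": -1, "z": 0, "wx": 0, "wy": 0, "wz": 0, "jaw": 60},
    {"x": 0, "y": -1, "z": 0, "wx": 0, "wy": 0, "wz": 0, "jaw": 60},
    {"x": 0, "y": -1, "z": 0, "wx": 0, "wy": 0, "wz": 0, "jaw": 60},
    {"x": 0, "y": -1, "z": 0, "wx": 0, "wy": 0, "wz": 0, "jaw": 60},
    {"x": 0, "y": -1, "z": 0, "wx": 0, "wy": 0, "wz": 0, "jaw": 60},
    {"x": 0, "y": -1, "z": 0, "wx": 0, "wy": 0, "wz": 0, "jaw": 60},
  ],
)

```text
time_s: 12.05
ee_pos: [0.5682, 0.0119, 0.187]
eef_rot: [3.141, -0.001, 0.06]
force: [0.1, -0.1, 0.2]
grip_width: 0.0633
```

carry_out(
  deltas=[
    {"x": 0, "y": -0.5, "z": 0, "wx": 0, "wy": 0, "wz": -1, "jaw": 60},
    {"x": 0, "y": -0.5, "z": 0, "wx": 0, "wy": 0, "wz": -1, "jaw": 60},
    {"x": 0, "y": 0, "z": 0, "wx": 0, "wy": 0, "wz": -1, "jaw": 60},
    {"x": 0, "y": 0, "z": 0, "wx": 0, "wy": 0, "wz": -1, "jaw": 60},
    {"x": 0, "y": 0, "z": 0, "wx": 0, "wy": 0, "wz": -1, "jaw": 60},
    {"x": 0, "y": 0, "z": 0, "wx": 0, "wy": 0, "wz": -1, "jaw": 60},
    {"x": 0, "y": 0, "z": 0, "wx": 0, "wy": 0, "wz": -1, "jaw": 60},
    {"x": 0, "y": 0, "z": 0, "wx": 0, "wy": 0, "wz": -1, "jaw": 60},
    {"x": 0, "y": 0, "z": 0, "wx": 0, "wy": 0, "wz": -1, "jaw": 60},
    {"x": 0, "y": 0, "z": 0, "wx": 0, "wy": 0, "wz": -1, "jaw": 60},
    {"x": 0, "y": 0, "z": 0, "wx": 0, "wy": 0, "wz": -1, "jaw": 60},
    {"x": 0, "y": 0, "z": 0, "wx": 0, "wy": 0, "wz": -1, "jaw": 60},
  ],
)

```text
time_s: 13.05
ee_pos: [0.5663, 0.0308, 0.187]
eef_rot: [3.141, -0.001, 1.024]
force: [0.4, -0.7, -0.4]
grip_width: 0.0635
```

carry_out(
  deltas=[
    {"x": 0, "y": 0, "z": 0, "wx": 0, "wy": 0, "wz": -1, "jaw": 60},
    {"x": 0, "y": 0, "z": 0, "wx": 0, "wy": 0, "wz": -1, "jaw": 60},
    {"x": 0, "y": 0, "z": 0, "wx": 0, "wy": 0, "wz": -1, "jaw": 60},
    {"x": 0, "y": 0, "z": 0, "wx": 0, "wy": 0, "wz": -1, "jaw": 60},
    {"x": 0, "y": 0, "z": 0, "wx": 0, "wy": 0, "wz": -0.7, "jaw": 60},
    {"x": 0, "y": 0, "z": 0, "wx": 0, "wy": 0, "wz": 0, "jaw": 60},
    {"x": 0, "y": 0, "z": 0, "wx": 0, "wy": 0, "wz": 0, "jaw": 60},
  ],
)

```text
time_s: 13.63
ee_pos: [0.5664, 0.0308, 0.1866]
eef_rot: [3.141, -0.0, 1.394]
force: [0.3, 1.4, -0.8]
grip_width: 0.0633
```

```bash
python3 -c "
from h import *
P=cam('wrist'); im=snap('wrist','w6.png'); 
plan((0.57,0.14,0.15),np.radians(80))
for l in ['blank','near_side_tab','far_side_tab','left_end_tab','right_end_tab','near_side_hinge','far_side_hinge','left_end_hinge','right_end_hinge']:
    for r in ctrl.mark_of('wrist',l)[:2]: print(l,r,px2w('wrist',r['position'][::-1],.03,P)[0][:2])
im=snap('top','top2.png')
"
```

```text
t 13.68 at [0.5664 0.0308 0.1864] [ 3.1409 -0.0002  1.3942] F [-0.0413 -0.494  -0.8207] w 0.0633
shift units [ 5.41 -0.78  1.82] rows>= 6
then turn [ 0.01 -0.   -0.03]
blank {'position': [92.4, 265.8], 'conf': 0.87} [0.5691 0.1333]
near_side_tab {'position': [90.0, 145.3], 'conf': 0.68} [0.4488 0.1584]
far_side_tab {'position': [89.4, 385.6], 'conf': 0.58} [0.6893 0.1155]
near_side_hinge {'position': [88.4, 223.9], 'conf': 0.98} [0.5282 0.1448]
near_side_hinge {'position': [244.5, 406.5], 'conf': 0.3} [ 0.6969 -0.0568]
far_side_hinge {'position': [87.0, 302.9], 'conf': 0.58} [0.6068 0.1319]
left_end_hinge {'position': [12.0, 266.4], 'conf': 0.85} [0.5835 0.2067]
```

View pics/w6.png

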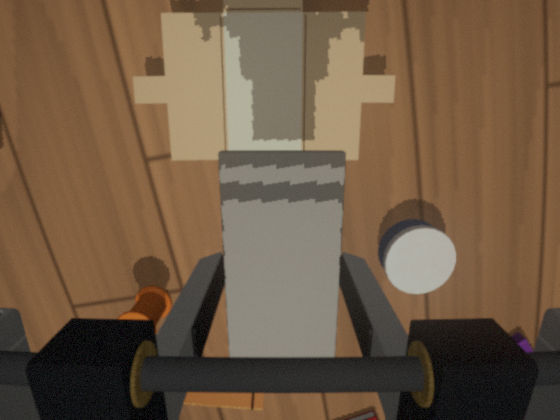

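```bash
python3 -c "
from h import *
im=cv2.imread('pics/w6.png')
cv2.imwrite('pics/w6c.png',cv2.resize(im[0:180,120:410],(800,496),interpolation=cv2.INTER_CUBIC))
"
```

```text
(no output)
```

View pics/w6c.png

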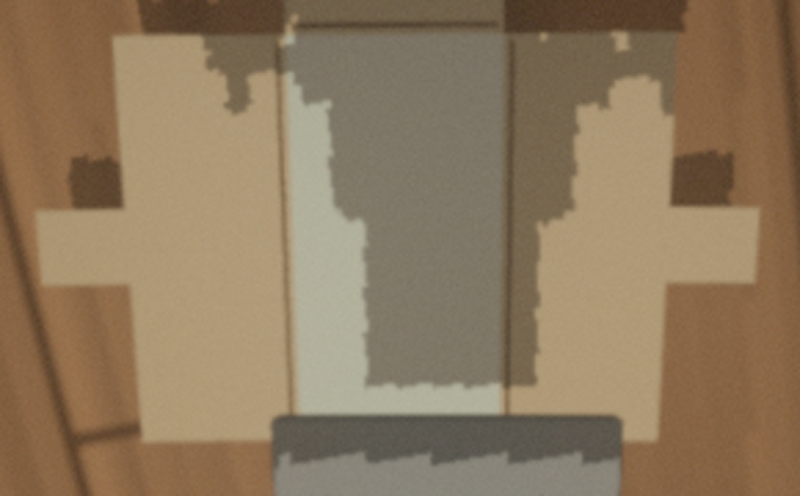

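```bash
python3 -c "
from h import *
# wrist cam pose unchanged since w6
P=cam('wrist')
pts=dict(ncT=(283,33),ncB=(293,415),fcT=(509,33),fcB=(506,415),npT=(112,37),npB=(142,441),fpT=(678,33),fpB=(657,441),lc1=(297,25),lc2=(498,25),ntab=(39,248),ftab=(758,245))
W={}
for k,(a,b) in pts.items():
    W[k]=px2w('wrist',(a/2.7586+120,b/2.7586),.03,P)[0][:2]; print(k,W[k])
a=lambda p,q: np.degrees(np.arctan2(*(W[p]-W[q])[::-1]))
for p,q in [('ncT','ncB'),('fcT','fcB'),('npT','npB'),('fpT','fpB'),('ftab','ntab')]: print(p,q,a(p,q),np.linalg.norm(W[p]-W[q]))
print((W['npT']+W['npB']+W['fpT']+W['fpB'])/4,(W['ftab']+W['ntab'])/2)
"
```

```text
ncT [0.5416 0.2143]
ncB [0.517  0.0834]
fcT [0.6192 0.2002]
fcB [0.5969 0.0691]
npT [0.4821 0.2247]
npB [0.4574 0.0842]
fpT [0.6776 0.1906]
fpB [0.6526 0.0494]
lc1 [0.547  0.2159]
lc2 [0.6158 0.2034]
ntab [0.4374 0.1605]
ftab [0.6981 0.1148]
ncT ncB 79.36077206295236 0.13316195924689656
fcT fcB 80.34693392196466 0.13296094533381994
npT npB 80.01972555880872 0.14265473484226238
fpT fpB 79.9556905986905 0.1433987352317679
ftab ntab -9.940383726724331 0.2646202877335578
[0.5674 0.1372] [0.5677 0.1376]
```

The blank shows clearly in the wrist view: its creases are at columns 223 and 303 and its tabs at rows about 90. Its centre is (0.568, 0.1375) with the long axis at 80°. I bring the board over the base.

carry_out(
  deltas=[
    {"x": 0.9, "y": -0.15, "z": 0, "wx": 0, "wy": 0, "wz": -0.02, "jaw": 60},
    {"x": 0.9, "y": -0.15, "z": 0, "wx": 0, "wy": 0, "wz": 0, "jaw": 60},
    {"x": 0.9, "y": -0.15, "z": 0, "wx": 0, "wy": 0, "wz": 0, "jaw": 60},
    {"x": 0.9, "y": -0.15, "z": 0, "wx": 0, "wy": 0, "wz": 0, "jaw": 60},
    {"x": 0.9, "y": -0.15, "z": 0.5, "wx": 0, "wy": 0, "wz": 0, "jaw": 60},
    {"x": 0.76, "y": -0.12, "z": 1, "wx": 0, "wy": 0, "wz": 0, "jaw": 60},
    {"x": 0, "y": 0, "z": 1, "wx": 0, "wy": 0, "wz": 0, "jaw": 60},
    {"x": 0, "y": 0, "z": 1, "wx": 0, "wy": 0, "wz": 0, "jaw": 60},
    {"x": 0, "y": 0, "z": 1, "wx": 0, "wy": 0, "wz": 0, "jaw": 60},
    {"x": 0, "y": 0, "z": 1, "wx": 0, "wy": 0, "wz": 0, "jaw": 60},
    {"x": 0, "y": 0, "z": 1, "wx": 0, "wy": 0, "wz": 0, "jaw": 60},
    {"x": 0, "y": 0, "z": 0.5, "wx": 0, "wy": 0, "wz": 0, "jaw": 60},
  ],
)

```text
time_s: 15.18
ee_pos: [0.5664, 0.1372, 0.0434]
eef_rot: [-3.139, 0.001, 1.398]
force: [-0.2, 0.9, -1.4]
grip_width: 0.0636
```

carry_out(
  deltas=[
    {"x": 0, "y": 0, "z": 0.5, "wx": 0, "wy": 0, "wz": 0, "jaw": 60},
    {"x": 0, "y": 0, "z": 0, "wx": 0, "wy": 0, "wz": 0, "jaw": 60},
    {"x": 0, "y": 0, "z": 0, "wx": 0, "wy": 0, "wz": 0, "jaw": 60},
  ],
)

```text
time_s: 15.43
ee_pos: [0.5676, 0.1374, 0.0361]
eef_rot: [3.141, -0.0, 1.398]
force: [0.1, 0.0, -0.2]
grip_width: 0.0632
```

```bash
python3 -c "
from h import *
P=cam('wrist'); im=snap('wrist','w7.png'); 
plan((0.5678,0.1375,-0.0015),np.radians(80))
im=snap('top','top2.png'); cv2.imwrite('pics/top2c.png',cv2.resize(im[130:270,150:290],(700,600)))
"
```

```text
t 15.48 at [0.568  0.1375 0.0367] [ 3.1404 -0.0005  1.3979] F [ 0.2507 -0.362  -1.1289] w 0.0632
shift units [-0.   -0.01  1.91] rows>= 2
then turn [ 0.02 -0.01  0.02]
```

View pics/w7.png

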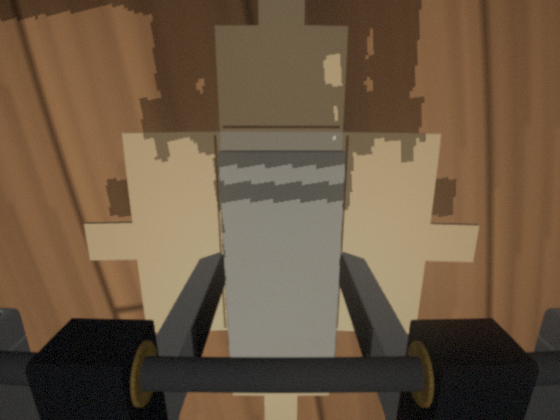

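```bash
python3 -c "
from h import *
P=cam('wrist'); c=np.array([.5678,.1375]); 
for uv in [(280,127),(217,136),(226,330),(347,136),(336,330)]:
  w=px2w('wrist',uv,.03,P)[0][:2]-c; t=np.radians(80); print(uv,'along',w@[np.cos(t),np.sin(t)],'x',w@[np.sin(t),-np.cos(t)])
"
```

```text
(280, 127) along 0.07366807841251116 x -0.0005114342125333058
(217, 136) along 0.0682511866370473 x -0.0398592589657509
(226, 330) along -0.07225356718828409 x -0.04061301545638203
(347, 136) along 0.06833477930034695 x 0.041368543182449855
(336, 330) along -0.07228865528505322 x 0.04104690523568538
```

carry_out(
  deltas=[
    {"x": 0, "y": 0, "z": 0.5, "wx": 0, "wy": 0, "wz": 0, "jaw": 60},
    {"x": 0, "y": 0, "z": 0.5, "wx": 0, "wy": 0, "wz": 0, "jaw": 60},
    {"x": 0, "y": 0, "z": 0.4, "wx": 0, "wy": 0, "wz": 0, "jaw": 60},
    {"x": 0, "y": 0, "z": 0.3, "wx": 0, "wy": 0, "wz": 0, "jaw": 60},
    {"x": 0, "y": 0, "z": 0.1, "wx": 0, "wy": 0, "wz": 0, "jaw": 60},
    {"x": 0, "y": 0, "z": 0, "wx": 0, "wy": 0, "wz": 0, "jaw": 60},
    {"x": 0, "y": 0, "z": 0, "wx": 0, "wy": 0, "wz": 0, "jaw": 60},
  ],
)

```text
time_s: 16.12
ee_pos: [0.5675, 0.1374, -0.0002]
eef_rot: [3.142, -0.0, 1.398]
force: [-0.9, -0.8, -0.6]
grip_width: 0.0633
```

carry_out(
  deltas=[
    {"x": 0, "y": 0, "z": 0.08, "wx": 0, "wy": 0, "wz": 0, "jaw": 60},
    {"x": 0, "y": 0, "z": 0, "wx": 0, "wy": 0, "wz": 0, "jaw": 60},
    {"x": 0, "y": 0, "z": 0, "wx": 0, "wy": 0, "wz": 0, "jaw": 78},
    {"x": 0, "y": 0, "z": 0, "wx": 0, "wy": 0, "wz": 0, "jaw": 78},
    {"x": 0, "y": 0, "z": 0, "wx": 0, "wy": 0, "wz": 0, "jaw": 78},
    {"x": 0, "y": 0, "z": 0, "wx": 0, "wy": 0, "wz": 0, "jaw": 78},
  ],
)

```text
time_s: 16.62
ee_pos: [0.5675, 0.1374, -0.0017]
eef_rot: [3.141, -0.0, 1.398]
force: [-0.1, 0.1, 0.0]
grip_width: 0.0733
```

carry_out(
  deltas=[
    {"x": 0, "y": 0, "z": -0.5, "wx": 0, "wy": 0, "wz": 0, "jaw": 78},
    {"x": 0, "y": 0, "z": -1, "wx": 0, "wy": 0, "wz": 0, "jaw": 90},
    {"x": 0, "y": 0, "z": -1, "wx": 0, "wy": 0, "wz": 0, "jaw": 90},
    {"x": -0.5, "y": 0, "z": -1, "wx": 0, "wy": 0, "wz": 0, "jaw": 100},
    {"x": -1, "y": 0, "z": -1, "wx": 0, "wy": 0, "wz": 0, "jaw": 100},
    {"x": -1, "y": 0, "z": -1, "wx": 0, "wy": 0, "wz": 0, "jaw": 100},
    {"x": -1, "y": 0, "z": -1, "wx": 0, "wy": 0, "wz": 0, "jaw": 100},
    {"x": -1, "y": 0, "z": -1, "wx": 0, "wy": 0, "wz": 0, "jaw": 100},
    {"x": -0.5, "y": 0, "z": -1, "wx": 0, "wy": 0, "wz": 0, "jaw": 100},
    {"x": 0, "y": 0, "z": 0, "wx": 0, "wy": 0, "wz": 0, "jaw": 100},
    {"x": 0, "y": 0, "z": 0, "wx": 0, "wy": 0, "wz": 0, "jaw": 100},
  ],
)

```text
time_s: 17.53
ee_pos: [0.5506, 0.0386, 0.1695]
eef_rot: [3.139, -0.001, 1.397]
force: [0.4, 1.1, -0.9]
grip_width: 0.094
```

```bash
python3 -c "
from h import *
P=cam('wrist'); im=snap('wrist','w8.png'); 
print(rectfit('wrist',im,'grey',(.568,.1375),.038,p=P))
plan((0.5678,0.1375,-0.0015),np.radians(80))
"
```

```text
[(0.5674, 0.1371, 139, 75, 80.0)]
t 17.58 at [0.5501 0.039  0.1682] [ 3.1413 -0.0002  1.3978] F [0.246  0.0859 0.85  ] w 0.0943
shift units [5.   0.02 8.49] rows>= 9
then turn [ 0.   -0.    0.02]
```

View pics/w8.png

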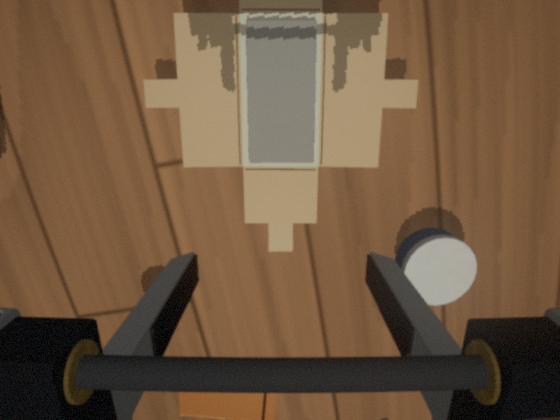

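```bash
python3 -c "
from h import *
im=cv2.imread('pics/w8.png')
cv2.imwrite('pics/w8c.png',cv2.resize(im[0:180,220:340],(480,720),interpolation=cv2.INTER_CUBIC)[:600])
"
```

```text
(no output)
```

View pics/w8c.png

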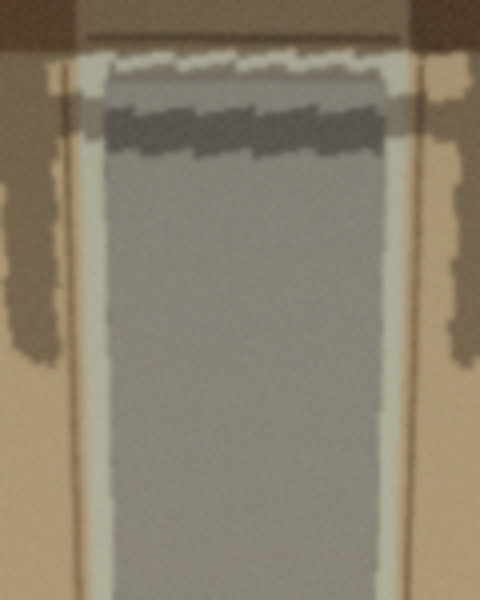

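The board is lying on the base: in the zoom its left and right margins are 28 and 22 px at 4x magnification, so it is centred within about 1 mm. Next is the tan book.

carry_out(
  deltas=[
    {"x": -0.95, "y": -0.38, "z": 0, "wx": 0, "wy": 0, "wz": 0, "jaw": 100},
    {"x": -0.95, "y": -0.38, "z": 0, "wx": 0, "wy": 0, "wz": 0, "jaw": 100},
    {"x": -0.95, "y": -0.38, "z": 0, "wx": 0, "wy": 0, "wz": 0, "jaw": 100},
    {"x": -0.95, "y": -0.38, "z": 0, "wx": 0, "wy": 0, "wz": 0, "jaw": 100},
    {"x": -0.95, "y": -0.38, "z": 0, "wx": 0, "wy": 0, "wz": 0, "jaw": 100},
    {"x": -0.95, "y": -0.38, "z": 0, "wx": 0, "wy": 0, "wz": 0, "jaw": 100},
    {"x": -0.95, "y": -0.38, "z": 0, "wx": 0, "wy": 0, "wz": 0, "jaw": 100},
    {"x": -0.95, "y": -0.38, "z": 0, "wx": 0, "wy": 0, "wz": 0, "jaw": 100},
    {"x": -0.95, "y": -0.38, "z": 0, "wx": 0, "wy": 0, "wz": 0, "jaw": 100},
    {"x": -0.95, "y": -0.38, "z": 0, "wx": 0, "wy": 0, "wz": 0, "jaw": 100},
    {"x": -0.95, "y": -0.38, "z": 0, "wx": 0, "wy": 0, "wz": 0, "jaw": 100},
    {"x": -0.95, "y": -0.38, "z": 0, "wx": 0, "wy": 0, "wz": 0, "jaw": 100},
  ],
)

```text
time_s: 18.58
ee_pos: [0.4204, -0.17, 0.1671]
eef_rot: [-3.14, -0.001, 1.399]
force: [0.5, 0.2, 0.3]
grip_width: 0.0937
```

carry_out(
  deltas=[
    {"x": -0.85, "y": -0.38, "z": 0, "wx": 0, "wy": 0, "wz": 0, "jaw": 100},
    {"x": -0.85, "y": -0.38, "z": 0, "wx": 0, "wy": 0, "wz": 1, "jaw": 100},
    {"x": 0, "y": 0, "z": 0, "wx": 0, "wy": 0, "wz": 1, "jaw": 100},
    {"x": 0, "y": 0, "z": 0, "wx": 0, "wy": 0, "wz": 1, "jaw": 100},
    {"x": 0, "y": 0, "z": 0, "wx": 0, "wy": 0, "wz": 1, "jaw": 100},
    {"x": 0, "y": 0, "z": 0, "wx": 0, "wy": 0, "wz": 1, "jaw": 100},
    {"x": 0, "y": 0, "z": 0, "wx": 0, "wy": 0, "wz": 1, "jaw": 100},
    {"x": 0, "y": 0, "z": 0, "wx": 0, "wy": 0, "wz": 1, "jaw": 100},
    {"x": 0, "y": 0, "z": 0, "wx": 0, "wy": 0, "wz": 1, "jaw": 100},
    {"x": 0, "y": 0, "z": 0, "wx": 0, "wy": 0, "wz": 1, "jaw": 100},
    {"x": 0, "y": 0, "z": 0, "wx": 0, "wy": 0, "wz": 1, "jaw": 100},
    {"x": 0, "y": 0, "z": 0, "wx": 0, "wy": 0, "wz": 1, "jaw": 100},
  ],
)

```text
time_s: 19.58
ee_pos: [0.4002, -0.2001, 0.1671]
eef_rot: [-3.14, 0.001, 0.515]
force: [0.3, -0.5, 0.6]
grip_width: 0.0938
```

carry_out(
  deltas=[
    {"x": 0, "y": 0, "z": 0, "wx": 0, "wy": 0, "wz": 1, "jaw": 100},
    {"x": 0, "y": 0, "z": 0, "wx": 0, "wy": 0, "wz": 1, "jaw": 100},
    {"x": 0, "y": 0, "z": 0, "wx": 0, "wy": 0, "wz": 1, "jaw": 100},
    {"x": 0, "y": 0, "z": 0, "wx": 0, "wy": 0, "wz": 1, "jaw": 100},
    {"x": 0, "y": 0, "z": 0, "wx": 0, "wy": 0, "wz": 1, "jaw": 100},
    {"x": 0, "y": 0, "z": 0, "wx": 0, "wy": 0, "wz": 1, "jaw": 100},
    {"x": 0, "y": 0, "z": 0, "wx": 0, "wy": 0, "wz": 1, "jaw": 100},
    {"x": 0, "y": 0, "z": 0, "wx": 0, "wy": 0, "wz": 1, "jaw": 100},
    {"x": 0, "y": 0, "z": 0, "wx": 0, "wy": 0, "wz": 1, "jaw": 100},
    {"x": 0, "y": 0, "z": 0, "wx": 0, "wy": 0, "wz": 0.7, "jaw": 100},
    {"x": 0, "y": 0, "z": 0, "wx": 0, "wy": 0, "wz": 0, "jaw": 100},
    {"x": 0, "y": 0, "z": 0, "wx": 0, "wy": 0, "wz": 0, "jaw": 100},
  ],
)

```text
time_s: 20.58
ee_pos: [0.4003, -0.2003, 0.1674]
eef_rot: [-3.141, 0.001, -0.255]
force: [0.2, 0.4, 0.9]
grip_width: 0.094
```

```bash
python3 -c "
from h import *
P=cam('wrist'); im=snap('wrist','w9.png'); 
f=rectfit('wrist',im,'tan',None,.013,p=P);print(f)
print(rectfit('wrist',im,'red',None,.013,p=P))
f=[k for k in f if np.hypot(k[0]-.43,k[1]+.232)<.1][0]
plan((f[0],f[1],-0.031),np.radians(f[4]))
"
```

```text
[(0.3702, -0.0805, 79, 56, -42.5), (0.2733, -0.3962, 187, 91, 36.5), (0.4286, -0.2333, 131, 64, -15.0)]
[(0.5295, -0.386, 68, 66, 11.4)]
t 20.63 at [ 0.4003 -0.2005  0.1676] [-3.1412  0.0011 -0.2552] F [-0.2388  0.9979  0.3844] w 0.0938
shift units [1.8  1.23 9.93] rows>= 10
then turn [-0.    0.01  0.08]
```

View pics/w9.png

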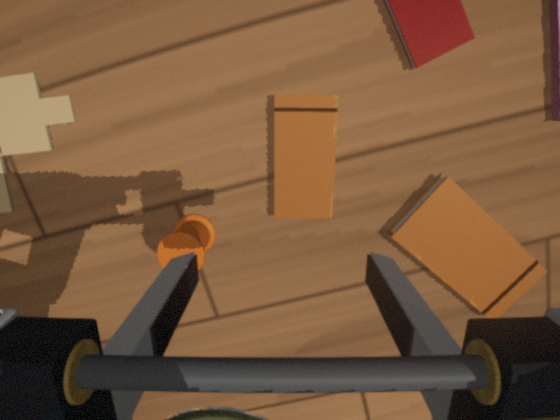

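The tan book is at pixel (305,155), measured at (0.4286, -0.2333) and -15°. I go down to grip it.

carry_out(
  deltas=[
    {"x": 0.9, "y": 0.62, "z": 1, "wx": 0, "wy": 0, "wz": 0.08, "jaw": 100},
    {"x": 0.9, "y": 0.61, "z": 1, "wx": 0, "wy": 0, "wz": 0, "jaw": 100},
    {"x": 0, "y": 0, "z": 1, "wx": 0, "wy": 0, "wz": 0, "jaw": 100},
    {"x": 0, "y": 0, "z": 1, "wx": 0, "wy": 0, "wz": 0, "jaw": 100},
    {"x": 0, "y": 0, "z": 1, "wx": 0, "wy": 0, "wz": 0, "jaw": 100},
    {"x": 0, "y": 0, "z": 1, "wx": 0, "wy": 0, "wz": 0, "jaw": 100},
    {"x": 0, "y": 0, "z": 1, "wx": 0, "wy": 0, "wz": 0, "jaw": 100},
    {"x": 0, "y": 0, "z": 1, "wx": 0, "wy": 0, "wz": 0, "jaw": 100},
    {"x": 0, "y": 0, "z": 0, "wx": 0, "wy": 0, "wz": 0, "jaw": 100},
    {"x": 0, "y": 0, "z": 0, "wx": 0, "wy": 0, "wz": 0, "jaw": 100},
  ],
)

```text
time_s: 21.47
ee_pos: [0.4284, -0.2336, 0.0078]
eef_rot: [-3.141, 0.002, -0.263]
force: [-0.6, 0.7, 0.8]
grip_width: 0.0944
```

```bash
python3 -c "
from h import *
P=cam('wrist'); im=snap('wrist','w10.png'); 
f=rectfit('wrist',im,'tan',(.4286,-.2333),.013,p=P);print(f)
f=[k for k in f if np.hypot(k[0]-.43,k[1]+.232)<.1][0]
plan((f[0],f[1],-0.031),np.radians(f[4]))
"
```

```text
[(0.392, -0.2231, 65, 55, 74.9), (0.4632, -0.2421, 65, 61, 74.9)]
t 21.52 at [ 0.429  -0.234   0.0087] [-3.1416  0.     -0.2634] F [ 0.3416 -0.2727  0.1666] w 0.094
shift units [-1.93 -0.04  1.99] rows>= 2
then turn [ -0.     0.   -19.63]
```

carry_out(
  deltas=[
    {"x": -0.02, "y": -0.02, "z": 0.7, "wx": 0, "wy": 0, "wz": 0, "jaw": 100},
    {"x": 0, "y": 0, "z": 0.7, "wx": 0, "wy": 0, "wz": 0, "jaw": 100},
    {"x": 0, "y": 0, "z": 0.4, "wx": 0, "wy": 0, "wz": 0, "jaw": 100},
    {"x": 0, "y": 0, "z": 0.18, "wx": 0, "wy": 0, "wz": 0, "jaw": 100},
    {"x": 0, "y": 0, "z": 0, "wx": 0, "wy": 0, "wz": 0, "jaw": 60},
    {"x": 0, "y": 0, "z": 0, "wx": 0, "wy": 0, "wz": 0, "jaw": 60},
    {"x": 0, "y": 0, "z": 0, "wx": 0, "wy": 0, "wz": 0, "jaw": 60},
    {"x": 0, "y": 0, "z": 0, "wx": 0, "wy": 0, "wz": 0, "jaw": 60},
    {"x": 0, "y": 0, "z": 0, "wx": 0, "wy": 0, "wz": 0, "jaw": 60},
    {"x": 0, "y": 0, "z": 0, "wx": 0, "wy": 0, "wz": 0, "jaw": 60},
    {"x": 0, "y": 0, "z": 0, "wx": 0, "wy": 0, "wz": 0, "jaw": 60},
    {"x": 0, "y": 0, "z": 0, "wx": 0, "wy": 0, "wz": 0, "jaw": 60},
  ],
)

```text
time_s: 22.52
ee_pos: [0.4287, -0.2336, -0.031]
eef_rot: [3.141, -0.001, -0.264]
force: [-0.7, 0.4, 6.1]
grip_width: 0.0635
```

```bash
python3 -c "
from h import *
plan((.5676,.1375,0.15),np.radians(80))
"
```

```text
t 22.52 at [ 0.4287 -0.2336 -0.031 ] [ 3.1414 -0.0007 -0.2644] F [-0.6746  0.4428  6.1094] w 0.0635
shift units [  1.86 -19.72  -9.05] rows>= 20
then turn [  0.01  -0.   -20.76]
```

carry_out(
  deltas=[
    {"x": 0, "y": 0, "z": -0.3, "wx": 0, "wy": 0, "wz": 0, "jaw": 60},
    {"x": 0, "y": 0, "z": -0.7, "wx": 0, "wy": 0, "wz": 0, "jaw": 60},
    {"x": 0, "y": 0, "z": -1, "wx": 0, "wy": 0, "wz": 0, "jaw": 60},
    {"x": 0, "y": 0, "z": -1, "wx": 0, "wy": 0, "wz": 0, "jaw": 60},
    {"x": 0, "y": 0, "z": -1, "wx": 0, "wy": 0, "wz": 0, "jaw": 60},
    {"x": 0, "y": 0, "z": -1, "wx": 0, "wy": 0, "wz": 0, "jaw": 60},
    {"x": 0, "y": 0, "z": -1, "wx": 0, "wy": 0, "wz": 0, "jaw": 60},
    {"x": 0, "y": 0, "z": -1, "wx": 0, "wy": 0, "wz": 0, "jaw": 60},
    {"x": 0, "y": -0.4, "z": -1, "wx": 0, "wy": 0, "wz": 0, "jaw": 60},
    {"x": 0.1, "y": -1, "z": -1, "wx": 0, "wy": 0, "wz": 0, "jaw": 60},
    {"x": 0.1, "y": -1, "z": 0, "wx": 0, "wy": 0, "wz": 0, "jaw": 60},
    {"x": 0.1, "y": -1, "z": 0, "wx": 0, "wy": 0, "wz": 0, "jaw": 60},
  ],
)

```text
time_s: 23.52
ee_pos: [0.4525, -0.1689, 0.1499]
eef_rot: [3.141, -0.002, -0.265]
force: [-0.3, 0.9, -1.9]
grip_width: 0.0635
```

carry_out(
  deltas=[
    {"x": 0.1, "y": -1, "z": 0, "wx": 0, "wy": 0, "wz": 0, "jaw": 60},
    {"x": 0.1, "y": -1, "z": 0, "wx": 0, "wy": 0, "wz": 0, "jaw": 60},
    {"x": 0.1, "y": -1, "z": 0, "wx": 0, "wy": 0, "wz": 0, "jaw": 60},
    {"x": 0.1, "y": -1, "z": 0, "wx": 0, "wy": 0, "wz": 0, "jaw": 60},
    {"x": 0.1, "y": -1, "z": 0, "wx": 0, "wy": 0, "wz": 0, "jaw": 60},
    {"x": 0.1, "y": -1, "z": 0, "wx": 0, "wy": 0, "wz": 0, "jaw": 60},
    {"x": 0.1, "y": -1, "z": 0, "wx": 0, "wy": 0, "wz": 0, "jaw": 60},
    {"x": 0.1, "y": -1, "z": 0, "wx": 0, "wy": 0, "wz": 0, "jaw": 60},
    {"x": 0.1, "y": -1, "z": 0, "wx": 0, "wy": 0, "wz": 0, "jaw": 60},
    {"x": 0.1, "y": -1, "z": 0, "wx": 0, "wy": 0, "wz": 0, "jaw": 60},
    {"x": 0.1, "y": -1, "z": 0, "wx": 0, "wy": 0, "wz": 0, "jaw": 60},
    {"x": 0.1, "y": -1, "z": 0, "wx": 0, "wy": 0, "wz": 0, "jaw": 60},
  ],
)

```text
time_s: 24.52
ee_pos: [0.538, 0.0569, 0.1487]
eef_rot: [3.141, 0.0, -0.264]
force: [0.1, 0.6, 0.0]
grip_width: 0.0635
```

carry_out(
  deltas=[
    {"x": 0, "y": 0, "z": 0, "wx": 0, "wy": 0, "wz": -1, "jaw": 60},
    {"x": 0, "y": 0, "z": 0, "wx": 0, "wy": 0, "wz": -1, "jaw": 60},
    {"x": 0, "y": 0, "z": 0, "wx": 0, "wy": 0, "wz": -1, "jaw": 60},
    {"x": 0, "y": 0, "z": 0, "wx": 0, "wy": 0, "wz": -1, "jaw": 60},
    {"x": 0, "y": 0, "z": 0, "wx": 0, "wy": 0, "wz": -1, "jaw": 60},
    {"x": 0, "y": 0, "z": 0, "wx": 0, "wy": 0, "wz": -1, "jaw": 60},
    {"x": 0, "y": 0, "z": 0, "wx": 0, "wy": 0, "wz": -1, "jaw": 60},
    {"x": 0, "y": 0, "z": 0, "wx": 0, "wy": 0, "wz": -1, "jaw": 60},
    {"x": 0, "y": 0, "z": 0, "wx": 0, "wy": 0, "wz": -1, "jaw": 60},
    {"x": 0, "y": 0, "z": 0, "wx": 0, "wy": 0, "wz": -1, "jaw": 60},
    {"x": 0, "y": 0, "z": 0, "wx": 0, "wy": 0, "wz": -1, "jaw": 60},
    {"x": 0, "y": 0, "z": 0, "wx": 0, "wy": 0, "wz": -1, "jaw": 60},
  ],
)

```text
time_s: 25.52
ee_pos: [0.5377, 0.056, 0.1487]
eef_rot: [-3.141, 0.0, 0.7]
force: [-0.1, 0.8, -1.5]
grip_width: 0.0637
```

carry_out(
  deltas=[
    {"x": 0, "y": 0, "z": 0, "wx": 0, "wy": 0, "wz": -1, "jaw": 60},
    {"x": 0, "y": 0, "z": 0, "wx": 0, "wy": 0, "wz": -1, "jaw": 60},
    {"x": 0, "y": 0, "z": 0, "wx": 0, "wy": 0, "wz": -1, "jaw": 60},
    {"x": 0, "y": 0, "z": 0, "wx": 0, "wy": 0, "wz": -1, "jaw": 60},
    {"x": 0, "y": 0, "z": 0, "wx": 0, "wy": 0, "wz": -1, "jaw": 60},
    {"x": 0, "y": 0, "z": 0, "wx": 0, "wy": 0, "wz": -1, "jaw": 60},
    {"x": 0, "y": 0, "z": 0, "wx": 0, "wy": 0, "wz": -1, "jaw": 60},
    {"x": 0, "y": 0, "z": 0, "wx": 0, "wy": 0, "wz": -1, "jaw": 60},
    {"x": 0, "y": 0, "z": 0, "wx": 0, "wy": 0, "wz": -0.76, "jaw": 60},
    {"x": 0, "y": 0, "z": 0, "wx": 0, "wy": 0, "wz": 0, "jaw": 60},
    {"x": 0, "y": 0, "z": 0, "wx": 0, "wy": 0, "wz": 0, "jaw": 60},
  ],
)

```text
time_s: 26.43
ee_pos: [0.5378, 0.0559, 0.1486]
eef_rot: [-3.141, 0.0, 1.394]
force: [-0.1, -0.2, -0.9]
grip_width: 0.0634
```

```bash
python3 -c "
from h import *
P=cam('wrist'); im=snap('wrist','w11.png'); 
plan((.5676,.1375,0.15),np.radians(80))
"
```

```text
t 26.48 at [0.5378 0.056  0.1486] [-3.1414  0.      1.3941] F [ 0.4512  0.5796 -1.2788] w 0.0635
shift units [ 4.28  0.75 -0.07] rows>= 5
then turn [-0.    0.   -0.03]
```

View pics/w11.png

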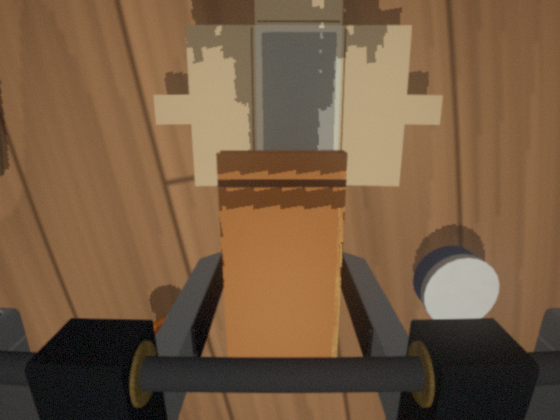

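The tan book is held straight (rows 151 to 358, as the board was). I place it on the board.

carry_out(
  deltas=[
    {"x": 0.86, "y": 0.15, "z": 0, "wx": 0, "wy": 0, "wz": -0.03, "jaw": 60},
    {"x": 0.86, "y": 0.15, "z": 0, "wx": 0, "wy": 0, "wz": 0, "jaw": 60},
    {"x": 0.86, "y": 0.15, "z": 0, "wx": 0, "wy": 0, "wz": 0, "jaw": 60},
    {"x": 0.85, "y": 0.15, "z": 0.5, "wx": 0, "wy": 0, "wz": 0, "jaw": 60},
    {"x": 0.85, "y": 0.15, "z": 1, "wx": 0, "wy": 0, "wz": 0, "jaw": 60},
    {"x": 0, "y": 0, "z": 1, "wx": 0, "wy": 0, "wz": 0, "jaw": 60},
    {"x": 0, "y": 0, "z": 1, "wx": 0, "wy": 0, "wz": 0, "jaw": 60},
    {"x": 0, "y": 0, "z": 1, "wx": 0, "wy": 0, "wz": 0, "jaw": 60},
    {"x": 0, "y": 0, "z": 1, "wx": 0, "wy": 0, "wz": 0, "jaw": 60},
    {"x": 0, "y": 0, "z": 0.5, "wx": 0, "wy": 0, "wz": 0, "jaw": 60},
    {"x": 0, "y": 0, "z": 0, "wx": 0, "wy": 0, "wz": 0, "jaw": 60},
    {"x": 0, "y": 0, "z": 0, "wx": 0, "wy": 0, "wz": 0, "jaw": 60},
  ],
)

```text
time_s: 27.48
ee_pos: [0.5676, 0.1377, 0.029]
eef_rot: [-3.142, 0.0, 1.398]
force: [0.1, -0.6, -0.7]
grip_width: 0.0634
```

```bash
python3 -c "
from h import *
plan((.5676,.1375,0.0075),np.radians(80))
"
```

```text
t 27.48 at [0.5676 0.1377 0.029 ] [-3.1416  0.      1.3979] F [ 0.0774 -0.6086 -0.7442] w 0.0634
shift units [-0.01  0.    1.07] rows>= 2
then turn [-0.    0.    0.02]
```

carry_out(
  deltas=[
    {"x": 0, "y": 0, "z": 0.4, "wx": 0, "wy": 0, "wz": 0.02, "jaw": 60},
    {"x": 0, "y": 0, "z": 0.4, "wx": 0, "wy": 0, "wz": 0, "jaw": 60},
    {"x": 0, "y": 0, "z": 0.2, "wx": 0, "wy": 0, "wz": 0, "jaw": 60},
    {"x": 0, "y": 0, "z": 0.05, "wx": 0, "wy": 0, "wz": 0, "jaw": 60},
    {"x": 0, "y": 0, "z": 0, "wx": 0, "wy": 0, "wz": 0, "jaw": 60},
    {"x": 0, "y": 0, "z": 0, "wx": 0, "wy": 0, "wz": 0, "jaw": 60},
  ],
)

```text
time_s: 27.98
ee_pos: [0.5675, 0.1378, 0.0077]
eef_rot: [3.141, -0.0, 1.397]
force: [0.9, -0.3, -1.1]
grip_width: 0.0636
```

carry_out(
  deltas=[
    {"x": 0, "y": 0, "z": 0, "wx": 0, "wy": 0, "wz": 0, "jaw": 78},
    {"x": 0, "y": 0, "z": 0, "wx": 0, "wy": 0, "wz": 0, "jaw": 78},
    {"x": 0, "y": 0, "z": 0, "wx": 0, "wy": 0, "wz": 0, "jaw": 78},
    {"x": 0, "y": 0, "z": 0, "wx": 0, "wy": 0, "wz": 0, "jaw": 78},
    {"x": 0, "y": 0, "z": -0.5, "wx": 0, "wy": 0, "wz": 0, "jaw": 78},
    {"x": 0, "y": 0, "z": -1, "wx": 0, "wy": 0, "wz": 0, "jaw": 90},
    {"x": 0, "y": 0, "z": -1, "wx": 0, "wy": 0, "wz": 0, "jaw": 100},
    {"x": -0.5, "y": 0, "z": -1, "wx": 0, "wy": 0, "wz": 0, "jaw": 100},
    {"x": -1, "y": 0, "z": -1, "wx": 0, "wy": 0, "wz": 0, "jaw": 100},
    {"x": -1, "y": 0, "z": -1, "wx": 0, "wy": 0, "wz": 0, "jaw": 100},
    {"x": -1, "y": 0, "z": -1, "wx": 0, "wy": 0, "wz": 0, "jaw": 100},
    {"x": -1, "y": 0, "z": -1, "wx": 0, "wy": 0, "wz": 0, "jaw": 100},
  ],
)

```text
time_s: 28.98
ee_pos: [0.5515, 0.0482, 0.1595]
eef_rot: [3.141, -0.0, 1.397]
force: [-0.9, 0.1, -0.9]
grip_width: 0.094
```

carry_out(
  deltas=[
    {"x": -0.5, "y": 0, "z": -1, "wx": 0, "wy": 0, "wz": 0, "jaw": 100},
    {"x": 0, "y": 0, "z": 0, "wx": 0, "wy": 0, "wz": 0, "jaw": 100},
    {"x": 0, "y": 0, "z": 0, "wx": 0, "wy": 0, "wz": 0, "jaw": 100},
  ],
)

```text
time_s: 29.23
ee_pos: [0.5505, 0.0389, 0.1789]
eef_rot: [3.139, -0.001, 1.396]
force: [0.5, -0.1, -0.9]
grip_width: 0.0943
```

```bash
python3 -c "
from h import *
P=cam('wrist'); im=snap('wrist','w12.png'); 
print(rectfit('wrist',im,'tan',(.568,.1375),.051,p=P))
plan((0.56,-0.36,0.17),np.radians(13.4))
"
```

```text
[(0.5665, 0.1287, 111, 61, 80.3), (0.5778, 0.1949, 62, 8, -10.0)]
t 29.28 at [0.55   0.0394 0.1776] [ 3.1413 -0.0001  1.3969] F [ 0.3494  0.2433 -0.8412] w 0.0939
shift units [-19.58   3.94   0.38] rows>= 20
then turn [ 0.   -0.   14.54]
```

View pics/w12.png

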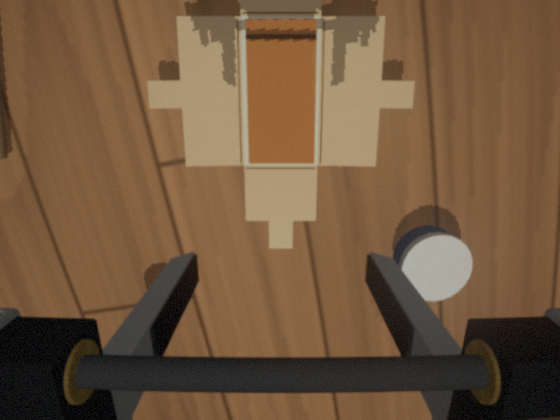

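The tan book lies square on the base (about (282,92)), with even margins. Now the red book.

carry_out(
  deltas=[
    {"x": -1, "y": 0.2, "z": 0, "wx": 0, "wy": 0, "wz": 0, "jaw": 100},
    {"x": -1, "y": 0.2, "z": 0, "wx": 0, "wy": 0, "wz": 0, "jaw": 100},
    {"x": -1, "y": 0.2, "z": 0, "wx": 0, "wy": 0, "wz": 0, "jaw": 100},
    {"x": -1, "y": 0.2, "z": 0, "wx": 0, "wy": 0, "wz": 0, "jaw": 100},
    {"x": -1, "y": 0.2, "z": 0, "wx": 0, "wy": 0, "wz": 0, "jaw": 100},
    {"x": -1, "y": 0.2, "z": 0, "wx": 0, "wy": 0, "wz": 0, "jaw": 100},
    {"x": -1, "y": 0.2, "z": 0, "wx": 0, "wy": 0, "wz": 0, "jaw": 100},
    {"x": -1, "y": 0.2, "z": 0, "wx": 0, "wy": 0, "wz": 0, "jaw": 100},
    {"x": -1, "y": 0.2, "z": 0, "wx": 0, "wy": 0, "wz": 0, "jaw": 100},
    {"x": -1, "y": 0.2, "z": 0, "wx": 0, "wy": 0, "wz": 0, "jaw": 100},
    {"x": -1, "y": 0.2, "z": 0, "wx": 0, "wy": 0, "wz": 0, "jaw": 100},
    {"x": -1, "y": 0.2, "z": 0, "wx": 0, "wy": 0, "wz": 0, "jaw": 100},
  ],
)

```text
time_s: 30.28
ee_pos: [0.5558, -0.2055, 0.1762]
eef_rot: [-3.139, -0.001, 1.398]
force: [0.4, 0.9, -0.0]
grip_width: 0.0937
```

carry_out(
  deltas=[
    {"x": -1, "y": 0.2, "z": 0, "wx": 0, "wy": 0, "wz": 0, "jaw": 100},
    {"x": -1, "y": 0.2, "z": 0, "wx": 0, "wy": 0, "wz": 0, "jaw": 100},
    {"x": -1, "y": 0.2, "z": 0, "wx": 0, "wy": 0, "wz": 0, "jaw": 100},
    {"x": -1, "y": 0.2, "z": 0, "wx": 0, "wy": 0, "wz": 0, "jaw": 100},
    {"x": -1, "y": 0.2, "z": 0, "wx": 0, "wy": 0, "wz": 0, "jaw": 100},
    {"x": -1, "y": 0.2, "z": 0, "wx": 0, "wy": 0, "wz": 0, "jaw": 100},
    {"x": -1, "y": 0.2, "z": 0, "wx": 0, "wy": 0, "wz": 0, "jaw": 100},
    {"x": -0.6, "y": 0.1, "z": 0, "wx": 0, "wy": 0, "wz": 1, "jaw": 100},
    {"x": 0, "y": 0, "z": 0, "wx": 0, "wy": 0, "wz": 1, "jaw": 100},
    {"x": 0, "y": 0, "z": 0, "wx": 0, "wy": 0, "wz": 1, "jaw": 100},
    {"x": 0, "y": 0, "z": 0, "wx": 0, "wy": 0, "wz": 1, "jaw": 100},
    {"x": 0, "y": 0, "z": 0, "wx": 0, "wy": 0, "wz": 1, "jaw": 100},
  ],
)

```text
time_s: 31.28
ee_pos: [0.5594, -0.3594, 0.1759]
eef_rot: [-3.139, -0.0, 0.994]
force: [-0.2, -0.0, 0.2]
grip_width: 0.094
```

carry_out(
  deltas=[
    {"x": 0, "y": 0, "z": 0, "wx": 0, "wy": 0, "wz": 1, "jaw": 100},
    {"x": 0, "y": 0, "z": 0, "wx": 0, "wy": 0, "wz": 1, "jaw": 100},
    {"x": 0, "y": 0, "z": 0, "wx": 0, "wy": 0, "wz": 1, "jaw": 100},
    {"x": 0, "y": 0, "z": 0, "wx": 0, "wy": 0, "wz": 1, "jaw": 100},
    {"x": 0, "y": 0, "z": 0, "wx": 0, "wy": 0, "wz": 1, "jaw": 100},
    {"x": 0, "y": 0, "z": 0, "wx": 0, "wy": 0, "wz": 1, "jaw": 100},
    {"x": 0, "y": 0, "z": 0, "wx": 0, "wy": 0, "wz": 1, "jaw": 100},
    {"x": 0, "y": 0, "z": 0, "wx": 0, "wy": 0, "wz": 1, "jaw": 100},
    {"x": 0, "y": 0, "z": 0, "wx": 0, "wy": 0, "wz": 1, "jaw": 100},
    {"x": 0, "y": 0, "z": 0, "wx": 0, "wy": 0, "wz": 0.54, "jaw": 100},
    {"x": 0, "y": 0, "z": 0, "wx": 0, "wy": 0, "wz": 0, "jaw": 100},
    {"x": 0, "y": 0, "z": 0, "wx": 0, "wy": 0, "wz": 0, "jaw": 100},
  ],
)

```text
time_s: 32.28
ee_pos: [0.5594, -0.3597, 0.1764]
eef_rot: [-3.14, 0.001, 0.236]
force: [0.2, -0.3, -0.3]
grip_width: 0.0937
```

```bash
python3 -c "
from h import *
P=cam('wrist'); im=snap('wrist','w13.png'); 
f=rectfit('wrist',im,'red',None,.013,p=P);print(f)
f=[k for k in f if k[2]>100][0]
plan((f[0],f[1],-0.031),np.radians(f[4]))
"
```

```text
[(0.5602, -0.3792, 129, 63, 13.0)]
t 32.33 at [ 0.5594 -0.3598  0.1767] [-3.1406  0.0008  0.2364] F [ 0.9344 -1.2141 -0.532 ] w 0.0941
shift units [-0.18  0.96 10.38] rows>= 11
then turn [-0.01  0.01  0.12]
```

View pics/w13.png

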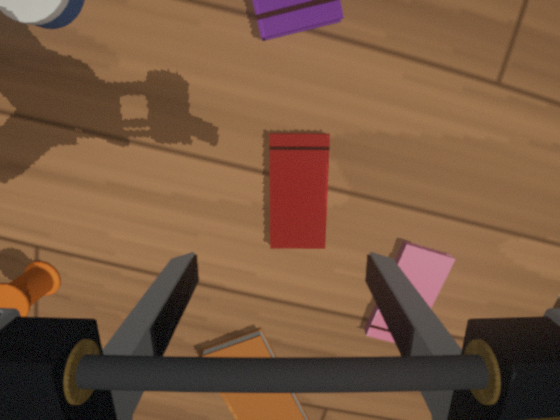

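The red book has been knocked about 25 mm and now sits at pixel (298,190), i.e. (0.5602, -0.3792) at 13°. I go down on the new position.

carry_out(
  deltas=[
    {"x": -0.09, "y": 0.48, "z": 1, "wx": 0, "wy": 0, "wz": 0.12, "jaw": 100},
    {"x": -0.09, "y": 0.48, "z": 1, "wx": 0, "wy": 0, "wz": 0, "jaw": 100},
    {"x": 0, "y": 0, "z": 1, "wx": 0, "wy": 0, "wz": 0, "jaw": 100},
    {"x": 0, "y": 0, "z": 1, "wx": 0, "wy": 0, "wz": 0, "jaw": 100},
    {"x": 0, "y": 0, "z": 1, "wx": 0, "wy": 0, "wz": 0, "jaw": 100},
    {"x": 0, "y": 0, "z": 1, "wx": 0, "wy": 0, "wz": 0, "jaw": 100},
    {"x": 0, "y": 0, "z": 1, "wx": 0, "wy": 0, "wz": 0, "jaw": 100},
    {"x": 0, "y": 0, "z": 1, "wx": 0, "wy": 0, "wz": 0, "jaw": 100},
    {"x": 0, "y": 0, "z": 0, "wx": 0, "wy": 0, "wz": 0, "jaw": 100},
    {"x": 0, "y": 0, "z": 0, "wx": 0, "wy": 0, "wz": 0, "jaw": 100},
  ],
)

```text
time_s: 33.17
ee_pos: [0.5598, -0.3794, 0.0169]
eef_rot: [-3.14, 0.001, 0.226]
force: [0.9, -0.4, 0.5]
grip_width: 0.0943
```

```bash
python3 -c "
from h import *
P=cam('wrist'); im=snap('wrist','w14.png'); 
f=rectfit('wrist',im,'red',None,.013,p=P);print(f)
plan((.5602,-.3792,-0.031),np.radians(13.0))
"
```

```text
[(0.5602, -0.3787, 130, 64, 13.0)]
t 33.22 at [ 0.5604 -0.3799  0.0183] [ 3.1413 -0.0002  0.2253] F [-0.3127 -0.3841 -0.0084] w 0.0941
shift units [-0.   -0.04  2.46] rows>= 3
then turn [ 0.   -0.   -0.02]
```

View pics/w14.png

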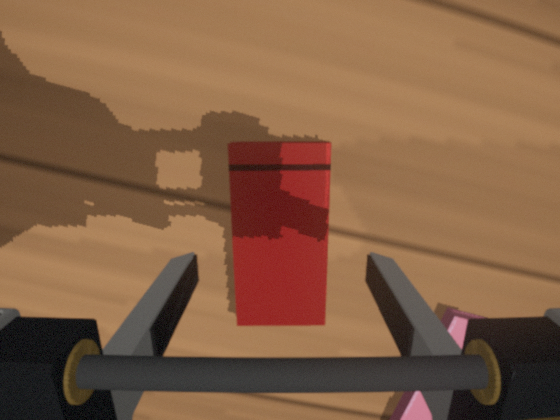

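The red book is centred between the fingers (columns 233 to 328). I grip it.

carry_out(
  deltas=[
    {"x": 0, "y": -0.05, "z": 0.8, "wx": 0, "wy": 0, "wz": 0, "jaw": 100},
    {"x": 0, "y": 0, "z": 0.8, "wx": 0, "wy": 0, "wz": 0, "jaw": 100},
    {"x": 0, "y": 0, "z": 0.6, "wx": 0, "wy": 0, "wz": 0, "jaw": 100},
    {"x": 0, "y": 0, "z": 0.24, "wx": 0, "wy": 0, "wz": 0, "jaw": 100},
    {"x": 0, "y": 0, "z": 0, "wx": 0, "wy": 0, "wz": 0, "jaw": 60},
    {"x": 0, "y": 0, "z": 0, "wx": 0, "wy": 0, "wz": 0, "jaw": 60},
    {"x": 0, "y": 0, "z": 0, "wx": 0, "wy": 0, "wz": 0, "jaw": 60},
    {"x": 0, "y": 0, "z": 0, "wx": 0, "wy": 0, "wz": 0, "jaw": 60},
    {"x": 0, "y": 0, "z": 0, "wx": 0, "wy": 0, "wz": 0, "jaw": 60},
    {"x": 0, "y": 0, "z": 0, "wx": 0, "wy": 0, "wz": 0, "jaw": 60},
    {"x": 0, "y": 0, "z": 0, "wx": 0, "wy": 0, "wz": 0, "jaw": 60},
    {"x": 0, "y": 0, "z": 0, "wx": 0, "wy": 0, "wz": 0, "jaw": 60},
  ],
)

```text
time_s: 34.22
ee_pos: [0.5602, -0.3791, -0.0305]
eef_rot: [3.141, -0.001, 0.224]
force: [-1.2, 0.7, 6.0]
grip_width: 0.0635
```

```bash
python3 -c "
from h import *
plan((.5576,.04,0.17),np.radians(80))
"
```

```text
t 34.22 at [ 0.5602 -0.3791 -0.0305] [ 3.1408 -0.0006  0.2244] F [-1.2075  0.6656  6.0179] w 0.0635
shift units [  4.54 -20.45 -10.04] rows>= 21
then turn [  0.01  -0.   -14.65]
```

carry_out(
  deltas=[
    {"x": 0, "y": 0, "z": -0.3, "wx": 0, "wy": 0, "wz": 0, "jaw": 60},
    {"x": 0, "y": 0, "z": -0.7, "wx": 0, "wy": 0, "wz": 0, "jaw": 60},
    {"x": 0, "y": 0, "z": -1, "wx": 0, "wy": 0, "wz": 0, "jaw": 60},
    {"x": 0, "y": 0, "z": -1, "wx": 0, "wy": 0, "wz": 0, "jaw": 60},
    {"x": 0, "y": 0, "z": -1, "wx": 0, "wy": 0, "wz": 0, "jaw": 60},
    {"x": 0, "y": 0, "z": -1, "wx": 0, "wy": 0, "wz": 0, "jaw": 60},
    {"x": 0, "y": 0, "z": -1, "wx": 0, "wy": 0, "wz": 0, "jaw": 60},
    {"x": 0, "y": 0, "z": -1, "wx": 0, "wy": 0, "wz": 0, "jaw": 60},
    {"x": 0.1, "y": -0.45, "z": -1, "wx": 0, "wy": 0, "wz": 0, "jaw": 60},
    {"x": 0.22, "y": -1, "z": -1, "wx": 0, "wy": 0, "wz": 0, "jaw": 60},
    {"x": 0.22, "y": -1, "z": -1, "wx": 0, "wy": 0, "wz": 0, "jaw": 60},
    {"x": 0.22, "y": -1, "z": 0, "wx": 0, "wy": 0, "wz": 0, "jaw": 60},
  ],
)

```text
time_s: 35.22
ee_pos: [0.5603, -0.3082, 0.1743]
eef_rot: [3.137, -0.005, 0.224]
force: [1.3, -0.5, -0.0]
grip_width: 0.0633
```

carry_out(
  deltas=[
    {"x": 0.22, "y": -1, "z": 0, "wx": 0, "wy": 0, "wz": 0, "jaw": 60},
    {"x": 0.22, "y": -1, "z": 0, "wx": 0, "wy": 0, "wz": 0, "jaw": 60},
    {"x": 0.22, "y": -1, "z": 0, "wx": 0, "wy": 0, "wz": 0, "jaw": 60},
    {"x": 0.22, "y": -1, "z": 0, "wx": 0, "wy": 0, "wz": 0, "jaw": 60},
    {"x": 0.22, "y": -1, "z": 0, "wx": 0, "wy": 0, "wz": 0, "jaw": 60},
    {"x": 0.22, "y": -1, "z": 0, "wx": 0, "wy": 0, "wz": 0, "jaw": 60},
    {"x": 0.22, "y": -1, "z": 0, "wx": 0, "wy": 0, "wz": 0, "jaw": 60},
    {"x": 0.22, "y": -1, "z": 0, "wx": 0, "wy": 0, "wz": 0, "jaw": 60},
    {"x": 0.22, "y": -1, "z": 0, "wx": 0, "wy": 0, "wz": 0, "jaw": 60},
    {"x": 0.22, "y": -1, "z": 0, "wx": 0, "wy": 0, "wz": 0, "jaw": 60},
    {"x": 0.22, "y": -1, "z": 0, "wx": 0, "wy": 0, "wz": 0, "jaw": 60},
    {"x": 0.22, "y": -1, "z": 0, "wx": 0, "wy": 0, "wz": 0, "jaw": 60},
  ],
)

```text
time_s: 36.22
ee_pos: [0.5572, -0.0615, 0.1699]
eef_rot: [3.141, -0.001, 0.224]
force: [0.6, -0.1, -0.6]
grip_width: 0.0636
```

carry_out(
  deltas=[
    {"x": 0.22, "y": -1, "z": 0, "wx": 0, "wy": 0, "wz": 0, "jaw": 60},
    {"x": 0.22, "y": -1, "z": 0, "wx": 0, "wy": 0, "wz": 0, "jaw": 60},
    {"x": 0.22, "y": -1, "z": 0, "wx": 0, "wy": 0, "wz": 0, "jaw": 60},
    {"x": 0.22, "y": -1, "z": 0, "wx": 0, "wy": 0, "wz": 0, "jaw": 60},
    {"x": 0.1, "y": -1, "z": 0, "wx": 0, "wy": 0, "wz": -1, "jaw": 60},
    {"x": 0, "y": 0, "z": 0, "wx": 0, "wy": 0, "wz": -1, "jaw": 60},
    {"x": 0, "y": 0, "z": 0, "wx": 0, "wy": 0, "wz": -1, "jaw": 60},
    {"x": 0, "y": 0, "z": 0, "wx": 0, "wy": 0, "wz": -1, "jaw": 60},
    {"x": 0, "y": 0, "z": 0, "wx": 0, "wy": 0, "wz": -1, "jaw": 60},
    {"x": 0, "y": 0, "z": 0, "wx": 0, "wy": 0, "wz": -1, "jaw": 60},
    {"x": 0, "y": 0, "z": 0, "wx": 0, "wy": 0, "wz": -1, "jaw": 60},
    {"x": 0, "y": 0, "z": 0, "wx": 0, "wy": 0, "wz": -1, "jaw": 60},
  ],
)

```text
time_s: 37.22
ee_pos: [0.5542, 0.0394, 0.1699]
eef_rot: [3.141, -0.001, 0.868]
force: [-0.3, -0.5, -0.5]
grip_width: 0.0638
```

carry_out(
  deltas=[
    {"x": 0, "y": 0, "z": 0, "wx": 0, "wy": 0, "wz": -1, "jaw": 60},
    {"x": 0, "y": 0, "z": 0, "wx": 0, "wy": 0, "wz": -1, "jaw": 60},
    {"x": 0, "y": 0, "z": 0, "wx": 0, "wy": 0, "wz": -1, "jaw": 60},
    {"x": 0, "y": 0, "z": 0, "wx": 0, "wy": 0, "wz": -1, "jaw": 60},
    {"x": 0, "y": 0, "z": 0, "wx": 0, "wy": 0, "wz": -1, "jaw": 60},
    {"x": 0, "y": 0, "z": 0, "wx": 0, "wy": 0, "wz": -1, "jaw": 60},
    {"x": 0, "y": 0, "z": 0, "wx": 0, "wy": 0, "wz": -0.65, "jaw": 60},
    {"x": 0, "y": 0, "z": 0, "wx": 0, "wy": 0, "wz": 0, "jaw": 60},
    {"x": 0, "y": 0, "z": 0, "wx": 0, "wy": 0, "wz": 0, "jaw": 60},
  ],
)

```text
time_s: 37.97
ee_pos: [0.5542, 0.0393, 0.1695]
eef_rot: [3.141, -0.0, 1.395]
force: [1.0, -0.1, -0.5]
grip_width: 0.0632
```

```bash
python3 -c "
from h import *
P=cam('wrist'); im=snap('wrist','w15.png'); 
plan((.5676,.1375,0.06),np.radians(80))
"
```

```text
t 38.02 at [0.5542 0.0393 0.1693] [ 3.1411 -0.0001  1.3943] F [-0.5858  0.4987 -1.6255] w 0.0637
shift units [ 4.95 -0.21  5.47] rows>= 6
then turn [ 0.01 -0.   -0.02]
```

View pics/w15.png

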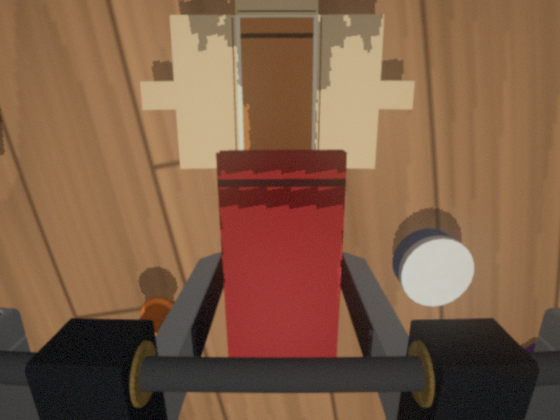

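The red book is held straight (rows 151 to 358). I place it.

carry_out(
  deltas=[
    {"x": 0.83, "y": -0.03, "z": 0, "wx": 0, "wy": 0, "wz": -0.02, "jaw": 60},
    {"x": 0.83, "y": -0.04, "z": 0, "wx": 0, "wy": 0, "wz": 0, "jaw": 60},
    {"x": 0.83, "y": -0.04, "z": 0, "wx": 0, "wy": 0, "wz": 0, "jaw": 60},
    {"x": 0.82, "y": -0.04, "z": 0.3, "wx": 0, "wy": 0, "wz": 0, "jaw": 60},
    {"x": 0.82, "y": -0.03, "z": 1, "wx": 0, "wy": 0, "wz": 0, "jaw": 60},
    {"x": 0.82, "y": -0.03, "z": 1, "wx": 0, "wy": 0, "wz": 0, "jaw": 60},
    {"x": 0, "y": 0, "z": 1, "wx": 0, "wy": 0, "wz": 0, "jaw": 60},
    {"x": 0, "y": 0, "z": 1, "wx": 0, "wy": 0, "wz": 0, "jaw": 60},
    {"x": 0, "y": 0, "z": 1, "wx": 0, "wy": 0, "wz": 0, "jaw": 60},
    {"x": 0, "y": 0, "z": 1, "wx": 0, "wy": 0, "wz": 0, "jaw": 60},
    {"x": 0, "y": 0, "z": 0, "wx": 0, "wy": 0, "wz": 0, "jaw": 60},
    {"x": 0, "y": 0, "z": 0, "wx": 0, "wy": 0, "wz": 0, "jaw": 60},
  ],
)

```text
time_s: 39.02
ee_pos: [0.5669, 0.1375, 0.0427]
eef_rot: [-3.14, 0.0, 1.397]
force: [-0.0, -0.7, -0.4]
grip_width: 0.0639
```

```bash
python3 -c "
from h import *
plan((.5676,.1377,0.021),np.radians(80))
"
```

```text
t 39.02 at [0.5669 0.1375 0.0427] [-3.1403  0.0005  1.3969] F [-0.0021 -0.7112 -0.4049] w 0.0639
shift units [0.02 0.03 1.09] rows>= 2
then turn [-0.02  0.01  0.01]
```

carry_out(
  deltas=[
    {"x": 0, "y": 0.02, "z": 0.4, "wx": 0, "wy": 0, "wz": 0, "jaw": 60},
    {"x": 0, "y": 0, "z": 0.3, "wx": 0, "wy": 0, "wz": 0, "jaw": 60},
    {"x": 0, "y": 0, "z": 0.25, "wx": 0, "wy": 0, "wz": 0, "jaw": 60},
    {"x": 0, "y": 0, "z": 0.1, "wx": 0, "wy": 0, "wz": 0, "jaw": 60},
    {"x": 0, "y": 0, "z": 0, "wx": 0, "wy": 0, "wz": 0, "jaw": 60},
    {"x": 0, "y": 0, "z": 0, "wx": 0, "wy": 0, "wz": 0, "jaw": 60},
  ],
)

```text
time_s: 39.52
ee_pos: [0.5677, 0.1375, 0.0219]
eef_rot: [3.141, -0.0, 1.398]
force: [0.1, -0.1, 0.2]
grip_width: 0.0635
```

carry_out(
  deltas=[
    {"x": 0, "y": 0, "z": 0, "wx": 0, "wy": 0, "wz": 0, "jaw": 78},
    {"x": 0, "y": 0, "z": 0, "wx": 0, "wy": 0, "wz": 0, "jaw": 78},
    {"x": 0, "y": 0, "z": 0, "wx": 0, "wy": 0, "wz": 0, "jaw": 78},
    {"x": 0, "y": 0, "z": 0, "wx": 0, "wy": 0, "wz": 0, "jaw": 78},
    {"x": 0, "y": 0, "z": -0.5, "wx": 0, "wy": 0, "wz": 0, "jaw": 78},
    {"x": 0, "y": 0, "z": -1, "wx": 0, "wy": 0, "wz": 0, "jaw": 90},
    {"x": 0, "y": 0, "z": -1, "wx": 0, "wy": 0, "wz": 0, "jaw": 100},
    {"x": -0.5, "y": 0, "z": -1, "wx": 0, "wy": 0, "wz": 0, "jaw": 100},
    {"x": -1, "y": 0, "z": -1, "wx": 0, "wy": 0, "wz": 0, "jaw": 100},
    {"x": -1, "y": 0, "z": -1, "wx": 0, "wy": 0, "wz": 0, "jaw": 100},
    {"x": -1, "y": 0, "z": -1, "wx": 0, "wy": 0, "wz": 0, "jaw": 100},
    {"x": -1, "y": 0, "z": -1, "wx": 0, "wy": 0, "wz": 0, "jaw": 100},
  ],
)

```text
time_s: 40.52
ee_pos: [0.5518, 0.048, 0.1737]
eef_rot: [3.141, -0.0, 1.398]
force: [-0.2, -0.8, 1.0]
grip_width: 0.094
```

carry_out(
  deltas=[
    {"x": -1, "y": 0, "z": -1, "wx": 0, "wy": 0, "wz": 0, "jaw": 100},
    {"x": -1, "y": 0, "z": 0, "wx": 0, "wy": 0, "wz": 0, "jaw": 100},
    {"x": 0, "y": 0, "z": 0, "wx": 0, "wy": 0, "wz": 0, "jaw": 100},
    {"x": 0, "y": 0, "z": 0, "wx": 0, "wy": 0, "wz": 0, "jaw": 100},
  ],
)

```text
time_s: 40.85
ee_pos: [0.5451, 0.009, 0.1924]
eef_rot: [3.141, -0.0, 1.396]
force: [0.2, -0.7, 0.6]
grip_width: 0.0944
```

```bash
python3 -c "
from h import *
P=cam('wrist'); im=snap('wrist','w16.png'); 
print(rectfit('wrist',im,'red',(.568,.1375),.064,p=P))
plan((0.56,-0.36,0.17),np.radians(13.4))
im=snap('scene','s5.png')
"
```

```text
[(0.567, 0.1295, 114, 62, 80.2)]
t 40.9 at [0.5451 0.0097 0.192 ] [-3.1415 -0.0001  1.3974] F [-0.2347 -0.9968 -0.0051] w 0.0937
shift units [-18.08   3.92   1.09] rows>= 19
then turn [-0.   -0.   14.54]
```

View pics/w16.png

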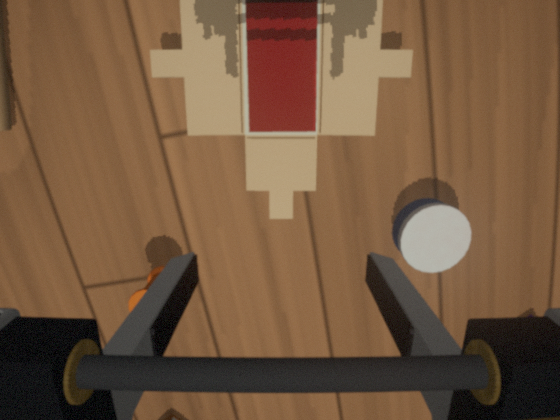

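View pics/s5.png

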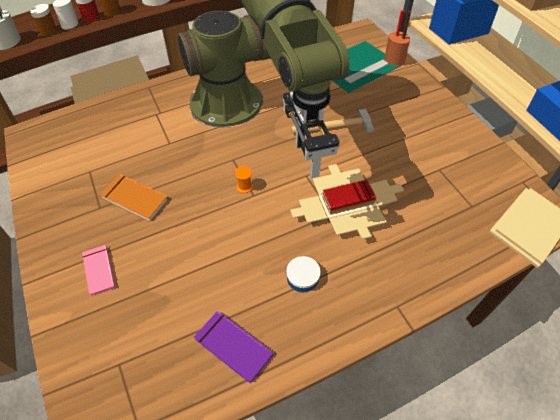

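The pile is complete: red sits on top at pixel (282,65) with even margins, and the bench has no other order book. Now the panels, right end first. I estimate the tab angles from the pictures.

```bash
cat >> h.py <<'E'
C=np.array([.5676,.1375]); T=np.radians(80); BX=np.array([np.sin(T),-np.cos(T)]); BY=np.array([np.cos(T),np.sin(T)])
def b2w(x,y,z): return np.r_[C+x*BX+y*BY,z]
def w2b(w): d=np.asarray(w)[:2]-C; return np.array([d@BX,d@BY])
E
python3 -c "
from h import *
P=cam('wrist'); im=cv2.imread('pics/w16.png')
for uv in [(271,219),(293,219),(246,190),(316,190),(152,50),(152,77),(411,50),(411,77),(187,135),(376,135)]: print(uv, w2b(px2w('wrist',uv,.03,P)[0])*1000)
for n in range(4):
  th=.05*n; print(th,[w2px('wrist',b2w(0,-71-0,.03)*0+b2w(s*.013,-.071-.092*np.cos(th),.03+.092*np.sin(th)),P)[0] for s in(1,-1)])
cv2.imwrite('pics/w16c.png',cv2.resize(im[120:230,230:330],(545,600),interpolation=cv2.INTER_CUBIC))
ims=cv2.imread('pics/s5.png'); cv2.imwrite('pics/s5c.png',cv2.resize(ims[155:245,280:410],(800,554),interpolation=cv2.INTER_CUBIC))
"
```

```text
(271, 219) [ -11.562  -163.4434]
(293, 219) [  13.2158 -163.411 ]
(246, 190) [ -38.8312 -130.083 ]
(316, 190) [  38.171  -129.9811]
(152, 50) [-130.2525   14.3188]
(152, 77) [-132.3717  -11.6339]
(411, 50) [130.331  14.696]
(411, 77) [132.5207 -11.2556]
(187, 135) [-99.9385 -70.4511]
(376, 135) [100.2338 -70.1741]
0.0 [array([292.8123, 218.6511]), array([269.72  , 218.6222])]
0.05 [array([292.9406, 219.7728]), array([269.5867, 219.7435])]
0.1 [array([293.0738, 220.7179]), array([269.449 , 220.6884])]
0.15000000000000002 [array([293.2117, 221.4785]), array([269.3068, 221.4486])]
```

View pics/s5c.png

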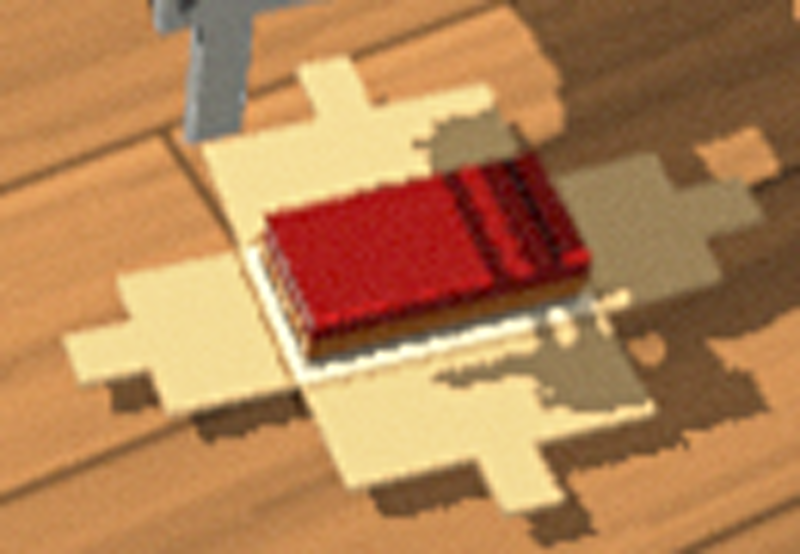

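View pics/w16c.png

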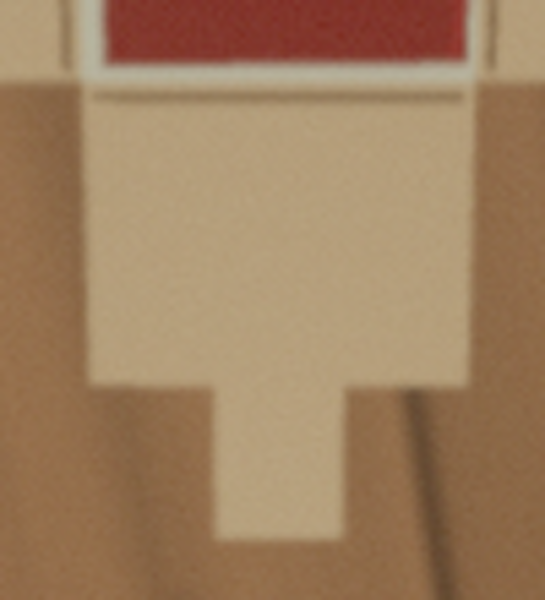

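```bash
python3 -c "
from h import *
g=lambda t:np.array([.082*np.cos(t)+.002*np.sin(t),.082*np.sin(t)-.002*np.cos(t)])
for a in range(0,90,6):
  print(a,((g(np.radians(a+6))-g(np.radians(a)))/.02).round(2))
plan(b2w(.0005,-.153,.03),T)
print(b2w(.0005,-.153,.03))
"
```

```text
0 [-0.01  0.43]
6 [-0.06  0.43]
12 [-0.1   0.42]
18 [-0.14  0.4 ]
24 [-0.19  0.39]
30 [-0.22  0.37]
36 [-0.26  0.34]
42 [-0.3   0.31]
48 [-0.33  0.28]
54 [-0.35  0.24]
60 [-0.38  0.2 ]
66 [-0.4   0.16]
72 [-0.41  0.12]
78 [-0.42  0.08]
84 [-0.43  0.03]
t 40.95 at [0.5451 0.0101 0.1917] [-3.1412 -0.0001  1.3982] F [ 0.3536  0.4054 -0.3621] w 0.094
shift units [-1.18  0.03  8.08] rows>= 9
then turn [-0.01 -0.    0.02]
[ 0.5415 -0.0133  0.03  ]
```

carry_out(
  deltas=[
    {"x": -0.6, "y": 0.03, "z": 1, "wx": 0, "wy": 0, "wz": 0.02, "jaw": 50},
    {"x": -0.58, "y": 0, "z": 1, "wx": 0, "wy": 0, "wz": 0, "jaw": 50},
    {"x": 0, "y": 0, "z": 1, "wx": 0, "wy": 0, "wz": 0, "jaw": 50},
    {"x": 0, "y": 0, "z": 1, "wx": 0, "wy": 0, "wz": 0, "jaw": 50},
    {"x": 0, "y": 0, "z": 1, "wx": 0, "wy": 0, "wz": 0, "jaw": 50},
    {"x": 0, "y": 0, "z": 1, "wx": 0, "wy": 0, "wz": 0, "jaw": 50},
    {"x": 0, "y": 0, "z": 1, "wx": 0, "wy": 0, "wz": 0, "jaw": 50},
    {"x": 0, "y": 0, "z": 1, "wx": 0, "wy": 0, "wz": 0, "jaw": 50},
    {"x": 0, "y": 0, "z": 0, "wx": 0, "wy": 0, "wz": 0, "jaw": 50},
    {"x": 0, "y": 0, "z": 0, "wx": 0, "wy": 0, "wz": 0, "jaw": 50},
  ],
)

```text
time_s: 41.78
ee_pos: [0.5413, -0.0131, 0.0312]
eef_rot: [-3.139, 0.0, 1.397]
force: [-0.1, 0.7, 0.2]
grip_width: 0.0468
```

```bash
python3 -c "
from h import *
P=cam('wrist'); im=snap('wrist','w17.png'); 
plan(b2w(.0005,-.153,-.02),T)
"
```

```text
t 41.83 at [ 0.542  -0.0133  0.0323] [-3.1415 -0.      1.3972] F [-0.1255 -0.0702  1.0042] w 0.0469
shift units [-0.   -0.03  2.62] rows>= 3
then turn [-0.   -0.    0.01]
```

View pics/w17.png

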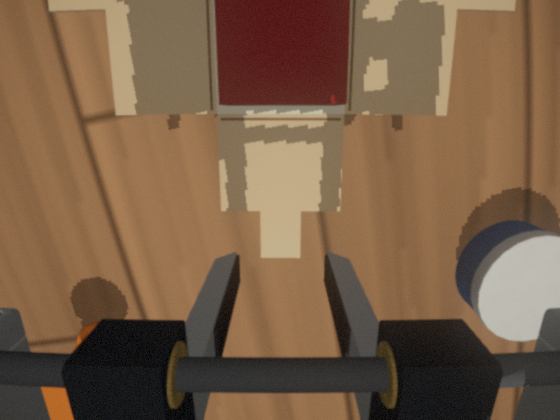

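The tab's centre (column 280) lies between the fingertips (columns 238 and 325). I go down and pinch it lightly.

carry_out(
  deltas=[
    {"x": 0, "y": -0.03, "z": 0.8, "wx": 0, "wy": 0, "wz": 0, "jaw": 50},
    {"x": 0, "y": 0, "z": 0.8, "wx": 0, "wy": 0, "wz": 0, "jaw": 50},
    {"x": 0, "y": 0, "z": 0.7, "wx": 0, "wy": 0, "wz": 0, "jaw": 50},
    {"x": 0, "y": 0, "z": 0.3, "wx": 0, "wy": 0, "wz": 0, "jaw": 50},
    {"x": 0, "y": 0, "z": 0, "wx": 0, "wy": 0, "wz": 0, "jaw": 50},
    {"x": 0, "y": 0, "z": 0, "wx": 0, "wy": 0, "wz": 0, "jaw": 15},
    {"x": 0, "y": 0, "z": 0, "wx": 0, "wy": 0, "wz": 0, "jaw": 15},
    {"x": 0, "y": 0, "z": 0, "wx": 0, "wy": 0, "wz": 0, "jaw": 15},
    {"x": 0, "y": 0, "z": 0, "wx": 0, "wy": 0, "wz": 0, "jaw": 15},
    {"x": 0, "y": 0, "z": 0, "wx": 0, "wy": 0, "wz": 0, "jaw": 15},
    {"x": 0, "y": 0, "z": 0, "wx": 0, "wy": 0, "wz": 0, "jaw": 15},
  ],
  squeeze=10,
)

```text
time_s: 42.75
ee_pos: [0.5405, -0.0137, -0.0201]
eef_rot: [-3.14, 0.0, 1.396]
force: [-4.6, 1.8, 1.0]
grip_width: 0.0257
```

```bash
python3 -c "
from h import *
P=cam('wrist'); im=snap('wrist','w18.png'); 
plan(b2w(.0005,-.153,-.02),T)
"
```

```text
t 42.8 at [ 0.5405 -0.0137 -0.0201] [-3.1401  0.      1.3964] F [-5.641   0.8705  0.857 ] w 0.0258
shift units [ 0.03  0.05 -0.01] rows>= 1
then turn [-0.02  0.    0.  ]
```

View pics/w18.png

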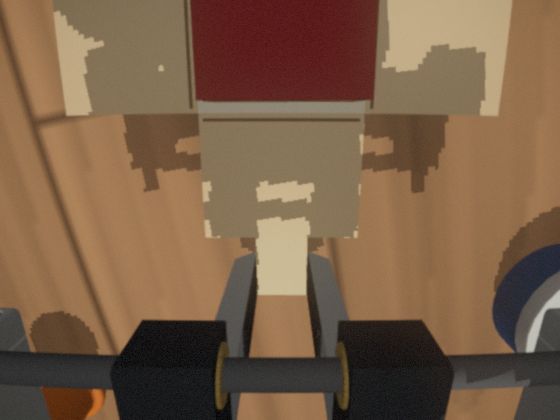

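The tab is pinched at 25.8 mm. I swing it up along the arc.

carry_out(
  deltas=[
    {"x": 0.01, "y": -0.05, "z": -0.43, "wx": 0, "wy": 0, "wz": 0, "jaw": 15},
    {"x": 0.06, "y": 0, "z": -0.43, "wx": 0, "wy": 0, "wz": 0, "jaw": 15},
    {"x": 0.1, "y": 0, "z": -0.42, "wx": 0, "wy": 0, "wz": 0, "jaw": 15},
    {"x": 0.14, "y": 0, "z": -0.4, "wx": 0, "wy": 0, "wz": 0, "jaw": 15},
    {"x": 0.19, "y": 0, "z": -0.39, "wx": 0, "wy": 0, "wz": 0, "jaw": 15},
    {"x": 0.22, "y": 0, "z": -0.37, "wx": 0, "wy": 0, "wz": 0, "jaw": 15},
  ],
)

```text
time_s: 43.3
ee_pos: [0.5428, 0.0009, 0.0296]
eef_rot: [3.141, 0.0, 1.396]
force: [0.1, -0.1, -3.0]
grip_width: 0.0256
```

```bash
python3 -c "
from h import *
P=cam('wrist'); im=snap('wrist','w19.png'); im=snap('scene','s6.png')
cv2.imwrite('pics/s6c.png',cv2.resize(im[105:255,250:450],(800,600),interpolation=cv2.INTER_CUBIC))
plan(b2w(.0005,-.153,-.02),T)
"
```

```text
t 43.4 at [0.5431 0.0011 0.03  ] [3.1404 0.0001 1.3971] F [-3.0426 -2.6856  2.8699] w 0.0256
shift units [-0.72  0.05  2.5 ] rows>= 3
then turn [0.01 0.   0.01]
```

View pics/s6c.png

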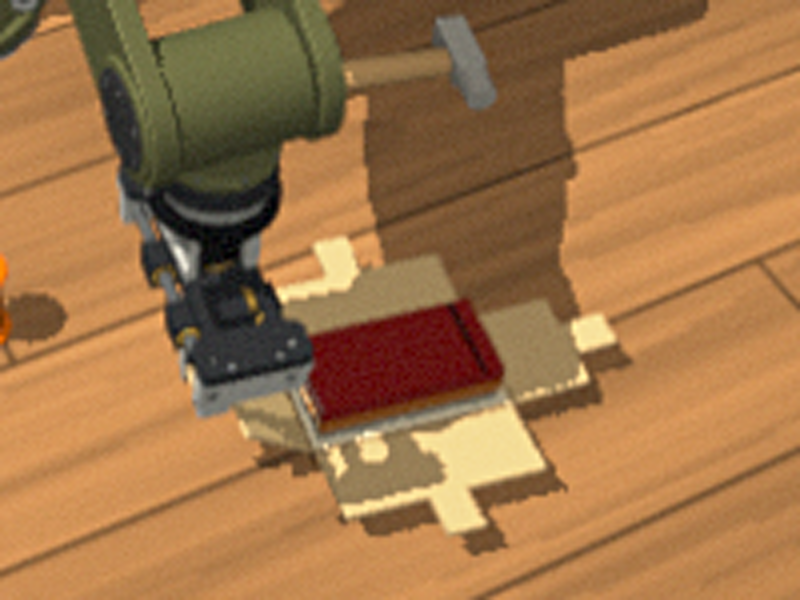

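carry_out(
  deltas=[
    {"x": 0.26, "y": 0, "z": -0.34, "wx": 0, "wy": 0, "wz": 0, "jaw": 15},
    {"x": 0.3, "y": 0, "z": -0.31, "wx": 0, "wy": 0, "wz": 0, "jaw": 15},
    {"x": 0.33, "y": 0, "z": -0.28, "wx": 0, "wy": 0, "wz": 0, "jaw": 15},
    {"x": 0.35, "y": 0, "z": -0.24, "wx": 0, "wy": 0, "wz": 0, "jaw": 15},
    {"x": 0.38, "y": 0, "z": -0.2, "wx": 0, "wy": 0, "wz": 0, "jaw": 15},
    {"x": 0.4, "y": 0, "z": -0.16, "wx": 0, "wy": 0, "wz": 0, "jaw": 15},
  ],
)

```text
time_s: 43.9
ee_pos: [0.55, 0.041, 0.0598]
eef_rot: [3.141, 0.0, 1.397]
force: [0.3, -2.6, -0.2]
grip_width: 0.026
```

```bash
python3 -c "
from h import *
P=cam('wrist'); im=snap('wrist','w20.png')
plan(b2w(.0005,-.153,-.02),T)
"
```

```text
t 43.95 at [0.5502 0.0423 0.0602] [ 3.1407 -0.0004  1.3972] F [-1.403  -0.5479  4.8171] w 0.0258
shift units [-2.81  0.05  4.01] rows>= 5
then turn [ 0.01 -0.01  0.01]
```

View pics/w20.png

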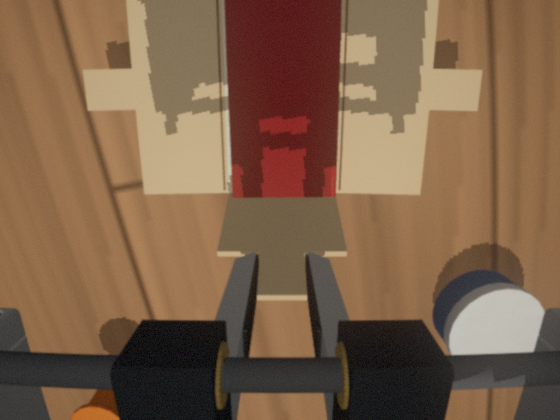

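The panel is following the arc (about 70°) and pivoting freely in the pads. I finish the arc with a small push onto the stop.

carry_out(
  deltas=[
    {"x": 0.41, "y": 0, "z": -0.12, "wx": 0, "wy": 0, "wz": 0, "jaw": 15},
    {"x": 0.42, "y": 0, "z": -0.08, "wx": 0, "wy": 0, "wz": 0, "jaw": 15},
    {"x": 0.43, "y": 0, "z": -0.03, "wx": 0, "wy": 0, "wz": 0, "jaw": 15},
    {"x": 0.15, "y": 0, "z": 0, "wx": 0, "wy": 0, "wz": 0, "jaw": 15},
    {"x": 0, "y": 0, "z": 0, "wx": 0, "wy": 0, "wz": 0, "jaw": 15},
  ],
)

```text
time_s: 44.37
ee_pos: [0.555, 0.0694, 0.0642]
eef_rot: [3.141, -0.001, 1.397]
force: [-1.0, 0.5, 6.1]
grip_width: 0.0257
```

```bash
python3 -c "
from h import *
P=cam('wrist'); im=snap('wrist','w21.png')
plan(b2w(.0005,-.073,.064),T)
im=snap('scene','s7.png')
cv2.imwrite('pics/s7c.png',cv2.resize(im[105:255,250:450],(800,600),interpolation=cv2.INTER_CUBIC))
"
```

```text
t 44.42 at [0.555  0.0693 0.0642] [ 3.1408 -0.0008  1.3971] F [-1.372   0.1553  6.4159] w 0.0258
shift units [-0.18  0.05  0.01] rows>= 1
then turn [ 0.01 -0.01  0.01]
```

View pics/w21.png

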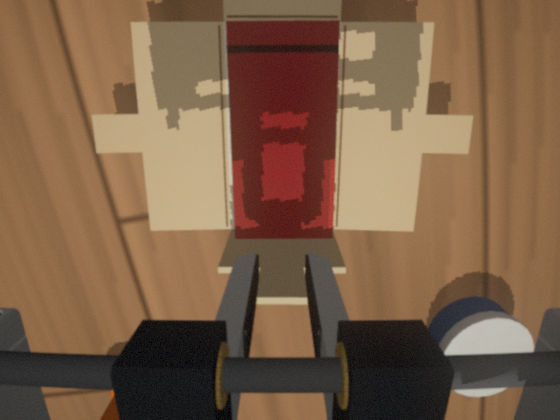

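View pics/s7c.png

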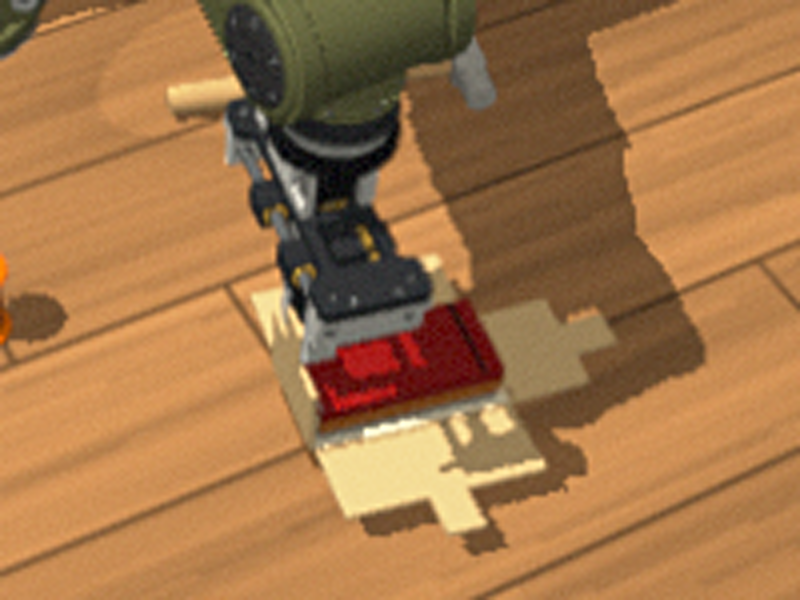

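```bash
cat >> h.py <<'E'
def edgerow(cam_,th,side='right',r=.06,P=None,t=0.0):
    c,s=np.cos(th),np.sin(th); o=r*c+t*s; z=.03+r*s-t*c
    D={'right':lambda:b2w(0,-.071-o,z),'left':lambda:b2w(0,.071+o,z),'near':lambda:b2w(-.038-o,0,z),'far':lambda:b2w(.038+o,0,z)}
    return w2px(cam_,D[side](),P)[0]
E
python3 -c "
from h import *
P=cam('wrist')
for d in (60,70,75,80,85,90,95): 
  t=np.radians(d); print(d,edgerow('wrist',t,'right',.06,P),edgerow('wrist',t,'right',.06,P,.004),edgerow('wrist',t,'right',.092,P))
im=cv2.imread('pics/w21.png'); cv2.imwrite('pics/w21c.png',cv2.resize(im[220:310,210:355],(800,496),interpolation=cv2.INTER_CUBIC))
"
```

```text
60 [282.0507 298.5096] [282.0393 301.6701] [282.1703 347.2534]
70 [282.0787 288.5832] [282.0692 292.902 ] [282.226 332.962]
75 [282.0906 282.5041] [282.0822 287.367 ] [282.2507 323.4828]
80 [282.1007 275.7385] [282.0937 281.1053] [282.2725 312.4843]
85 [282.1088 268.3511] [282.1034 274.1683] [282.2907 300.0566]
90 [282.1149 260.4235] [282.1111 266.625 ] [282.3047 286.3461]
95 [282.1187 252.053 ] [282.1167 258.5611] [282.314  271.5556]
```

View pics/w21c.png

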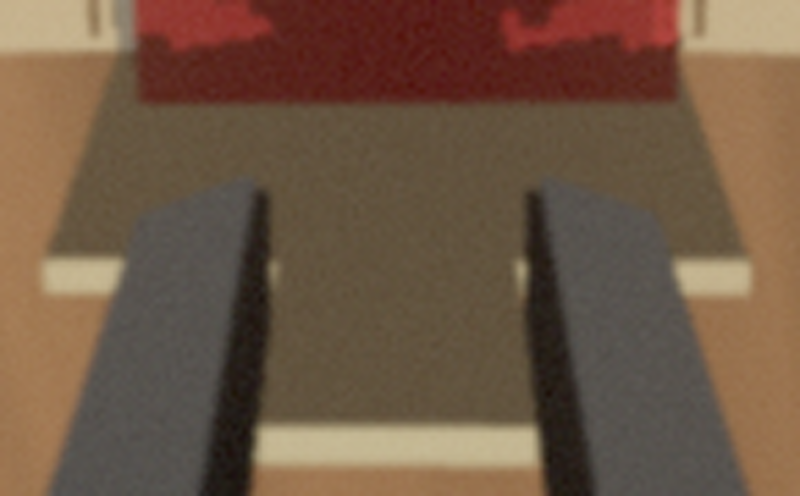

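The panel measures about 86° (free edge at row 267). I push a bit more.

carry_out(
  deltas=[
    {"x": 0.15, "y": 0, "z": 0, "wx": 0, "wy": 0, "wz": 0, "jaw": 15},
    {"x": 0.15, "y": 0, "z": 0, "wx": 0, "wy": 0, "wz": 0, "jaw": 15},
    {"x": 0.1, "y": 0, "z": 0, "wx": 0, "wy": 0, "wz": 0, "jaw": 15},
    {"x": 0, "y": 0, "z": 0, "wx": 0, "wy": 0, "wz": 0, "jaw": 15},
  ],
)

```text
time_s: 44.8
ee_pos: [0.5561, 0.0759, 0.0638]
eef_rot: [3.141, 0.001, 1.397]
force: [-2.5, -6.1, 5.7]
grip_width: 0.0252
```

```bash
python3 -c "
from h import *
P=cam('wrist'); im=snap('wrist','w22.png')
plan(b2w(.0005,-.073,.064),T)
for d in (80,85,90,95): 
  t=np.radians(d); print(d,edgerow('wrist',t,'right',.06,P),edgerow('wrist',t,'right',.06,P,.004),edgerow('wrist',t,'right',.092,P))
cv2.imwrite('pics/w22c.png',cv2.resize(im[220:310,210:355],(800,496),interpolation=cv2.INTER_CUBIC))
"
```

```text
t 44.85 at [0.5561 0.0759 0.0638] [3.1414 0.0008 1.3966] F [-1.6336 -6.3951  5.7014] w 0.025
shift units [-0.52  0.06 -0.01] rows>= 1
then turn [0.   0.01 0.  ]
80 [282.2041 286.3459] [282.1985 291.5617] [282.3574 324.3673]
85 [282.2106 279.1506] [282.2064 284.8277] [282.3723 312.3399]
90 [282.2152 271.3981] [282.2124 277.4734] [282.3833 299.0044]
95 [282.2177 263.1822] [282.2165 269.5807] [282.3902 284.5516]
```

View pics/w22c.png

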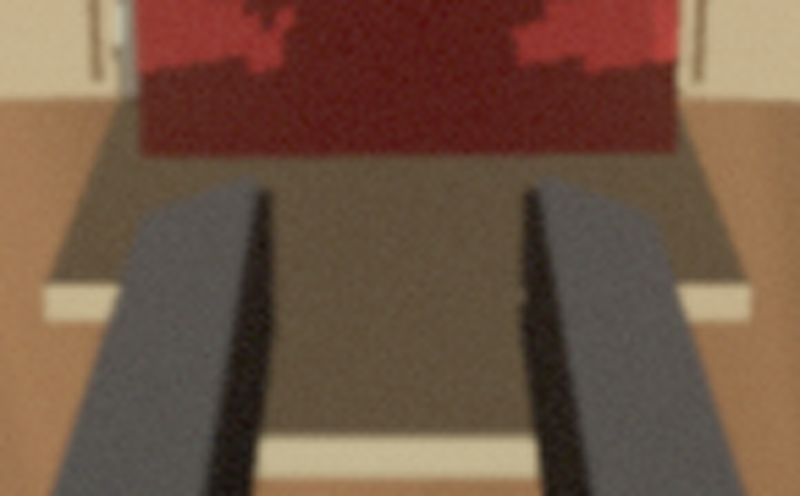

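The panel is upright: free edge at row 271 and tab end at row 299, both matching 90°, with 6 N against the stop. I release and go to the left end.

carry_out(
  deltas=[
    {"x": 0, "y": 0, "z": 0, "wx": 0, "wy": 0, "wz": 0, "jaw": 50},
    {"x": 0, "y": 0, "z": 0, "wx": 0, "wy": 0, "wz": 0, "jaw": 50},
    {"x": 0, "y": 0, "z": 0, "wx": 0, "wy": 0, "wz": 0, "jaw": 50},
    {"x": 0, "y": 0, "z": 0, "wx": 0, "wy": 0, "wz": 0, "jaw": 50},
    {"x": 0, "y": 0, "z": -0.5, "wx": 0, "wy": 0, "wz": 0, "jaw": 50},
    {"x": 0, "y": 0, "z": -1, "wx": 0, "wy": 0, "wz": 0, "jaw": 50},
    {"x": 0, "y": 0, "z": -1, "wx": 0, "wy": 0, "wz": 0, "jaw": 50},
    {"x": 0, "y": 0, "z": -1, "wx": 0, "wy": 0, "wz": 0, "jaw": 50},
    {"x": 0, "y": 0, "z": -1, "wx": 0, "wy": 0, "wz": 0, "jaw": 50},
    {"x": 0.5, "y": 0, "z": -0.5, "wx": 0, "wy": 0, "wz": 0, "jaw": 50},
    {"x": 1, "y": 0, "z": 0, "wx": 0, "wy": 0, "wz": 0, "jaw": 50},
    {"x": 1, "y": 0, "z": 0, "wx": 0, "wy": 0, "wz": 0, "jaw": 50},
  ],
)

```text
time_s: 45.85
ee_pos: [0.5651, 0.1262, 0.1648]
eef_rot: [3.14, -0.001, 1.395]
force: [0.7, 0.2, -0.4]
grip_width: 0.0468
```

carry_out(
  deltas=[
    {"x": 1, "y": 0, "z": 0, "wx": 0, "wy": 0, "wz": 0, "jaw": 50},
    {"x": 1, "y": 0, "z": 0, "wx": 0, "wy": 0, "wz": 0, "jaw": 50},
    {"x": 0, "y": 0, "z": 0, "wx": 0, "wy": 0, "wz": 0, "jaw": 50},
    {"x": 0, "y": 0, "z": 0, "wx": 0, "wy": 0, "wz": 0, "jaw": 50},
  ],
)

```text
time_s: 46.18
ee_pos: [0.5713, 0.1656, 0.1634]
eef_rot: [-3.141, 0.0, 1.398]
force: [-0.0, -0.3, 0.2]
grip_width: 0.0471
```

```bash
python3 -c "
from h import *
P=cam('wrist'); im=snap('wrist','w23.png')
plan(b2w(.000,.153,.03),T)
for th in (0,.05,.1,.15): print(th,edgerow('wrist',th,'left',.092,P))
"
```

```text
t 46.23 at [0.5713 0.1648 0.1636] [-3.1411  0.0003  1.3971] F [-0.2225 -0.2602 -0.594 ] w 0.047
shift units [6.27 0.06 6.68] rows>= 7
then turn [-0.01  0.    0.01]
0 [282.7546  53.7633]
0.05 [282.7713  53.1153]
0.1 [282.7879  52.722 ]
0.15 [282.8043  52.5951]
```

View pics/w23.png

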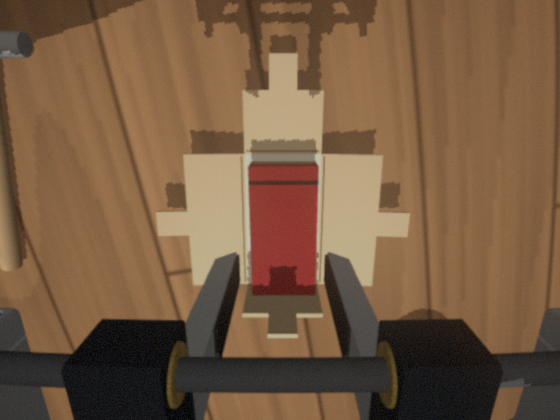

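The left tab is at pixel (283,70), directly ahead. I go over it and pinch.

carry_out(
  deltas=[
    {"x": 0.9, "y": 0.03, "z": 0, "wx": 0, "wy": 0, "wz": 0, "jaw": 50},
    {"x": 0.9, "y": 0.03, "z": 0, "wx": 0, "wy": 0, "wz": 0, "jaw": 50},
    {"x": 0.9, "y": 0, "z": 0, "wx": 0, "wy": 0, "wz": 0, "jaw": 50},
    {"x": 0.9, "y": 0, "z": 0, "wx": 0, "wy": 0, "wz": 0, "jaw": 50},
    {"x": 0.9, "y": 0, "z": 0, "wx": 0, "wy": 0, "wz": 0, "jaw": 50},
    {"x": 0.9, "y": 0, "z": 0.5, "wx": 0, "wy": 0, "wz": 0, "jaw": 50},
    {"x": 0.87, "y": 0, "z": 1, "wx": 0, "wy": 0, "wz": 0, "jaw": 50},
    {"x": 0, "y": 0, "z": 1, "wx": 0, "wy": 0, "wz": 0, "jaw": 50},
    {"x": 0, "y": 0, "z": 1, "wx": 0, "wy": 0, "wz": 0, "jaw": 50},
    {"x": 0, "y": 0, "z": 1, "wx": 0, "wy": 0, "wz": 0, "jaw": 50},
    {"x": 0, "y": 0, "z": 1, "wx": 0, "wy": 0, "wz": 0, "jaw": 50},
    {"x": 0, "y": 0, "z": 1, "wx": 0, "wy": 0, "wz": 0, "jaw": 50},
  ],
)

```text
time_s: 47.23
ee_pos: [0.5946, 0.2869, 0.0329]
eef_rot: [-3.141, 0.0, 1.395]
force: [0.4, 0.1, 0.4]
grip_width: 0.0472
```

carry_out(
  deltas=[
    {"x": 0, "y": 0, "z": 0, "wx": 0, "wy": 0, "wz": 0, "jaw": 50},
    {"x": 0, "y": 0, "z": 0, "wx": 0, "wy": 0, "wz": 0, "jaw": 50},
  ],
)

```text
time_s: 47.4
ee_pos: [0.5943, 0.2871, 0.0335]
eef_rot: [-3.14, 0.001, 1.396]
force: [0.2, -0.6, 0.6]
grip_width: 0.047
```

```bash
python3 -c "
from h import *
P=cam('wrist'); im=snap('wrist','w24.png')
plan(b2w(.000,.153,-.02),T)
for th in (0,.05,.1,.15): print(th,edgerow('wrist',th,'left',.092,P),edgerow('wrist',th,'left',.06,P))
"
```

```text
t 47.45 at [0.595  0.2875 0.0348] [ 3.141  -0.0004  1.3957] F [0.7761 0.3663 1.0869] w 0.047
shift units [ 0.02 -0.05  2.74] rows>= 3
then turn [ 0.01 -0.   -0.01]
0 [280.5752 224.7112] [280.6764 269.0275]
0.05 [280.5519 227.1066] [280.6632 271.0415]
0.1 [280.5285 229.9325] [280.6502 273.3014]
0.15 [280.5052 233.2034] [280.6374 275.8084]
```

View pics/w24.png

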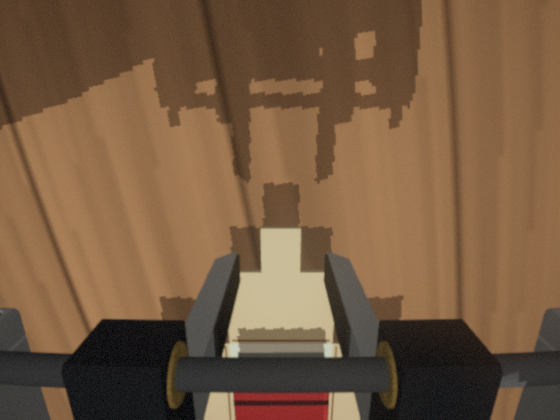

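carry_out(
  deltas=[
    {"x": 0.02, "y": 0, "z": 0.8, "wx": 0, "wy": 0, "wz": 0, "jaw": 50},
    {"x": 0, "y": 0, "z": 0.8, "wx": 0, "wy": 0, "wz": 0, "jaw": 50},
    {"x": 0, "y": 0, "z": 0.6, "wx": 0, "wy": 0, "wz": 0, "jaw": 50},
    {"x": 0, "y": 0, "z": 0.3, "wx": 0, "wy": 0, "wz": 0, "jaw": 50},
    {"x": 0, "y": 0, "z": 0, "wx": 0, "wy": 0, "wz": 0, "jaw": 50},
    {"x": 0, "y": 0, "z": 0, "wx": 0, "wy": 0, "wz": 0, "jaw": 15},
    {"x": 0, "y": 0, "z": 0, "wx": 0, "wy": 0, "wz": 0, "jaw": 15},
    {"x": 0, "y": 0, "z": 0, "wx": 0, "wy": 0, "wz": 0, "jaw": 15},
    {"x": 0, "y": 0, "z": 0, "wx": 0, "wy": 0, "wz": 0, "jaw": 15},
    {"x": 0, "y": 0, "z": 0, "wx": 0, "wy": 0, "wz": 0, "jaw": 15},
    {"x": 0, "y": 0, "z": 0, "wx": 0, "wy": 0, "wz": 0, "jaw": 15},
  ],
  squeeze=10,
)

```text
time_s: 48.37
ee_pos: [0.5941, 0.2887, -0.0159]
eef_rot: [-3.141, -0.0, 1.397]
force: [-5.3, 2.5, 1.2]
grip_width: 0.026
```

carry_out(
  deltas=[
    {"x": -0.06, "y": 0, "z": -0.43, "wx": 0, "wy": 0, "wz": 0, "jaw": 15},
    {"x": -0.1, "y": 0, "z": -0.42, "wx": 0, "wy": 0, "wz": 0, "jaw": 15},
    {"x": -0.14, "y": 0, "z": -0.4, "wx": 0, "wy": 0, "wz": 0, "jaw": 15},
    {"x": -0.19, "y": 0, "z": -0.39, "wx": 0, "wy": 0, "wz": 0, "jaw": 15},
    {"x": -0.22, "y": 0, "z": -0.37, "wx": 0, "wy": 0, "wz": 0, "jaw": 15},
    {"x": -0.26, "y": 0, "z": -0.34, "wx": 0, "wy": 0, "wz": 0, "jaw": 15},
  ],
)

```text
time_s: 48.87
ee_pos: [0.5906, 0.2692, 0.0317]
eef_rot: [-3.141, -0.0, 1.397]
force: [-5.6, 1.6, -2.8]
grip_width: 0.0257
```

```bash
python3 -c "
from h import *
P=cam('wrist'); im=snap('wrist','w25.png')
plan(b2w(.000,.073,.064),T)
"
```

```text
t 48.92 at [0.5907 0.2684 0.0329] [-3.1409 -0.      1.3961] F [-11.5919  -0.6245   1.303 ] w 0.0258
shift units [-2.99 -0.   -1.56] rows>= 3
then turn [-0.01 -0.   -0.  ]
```

View pics/w25.png

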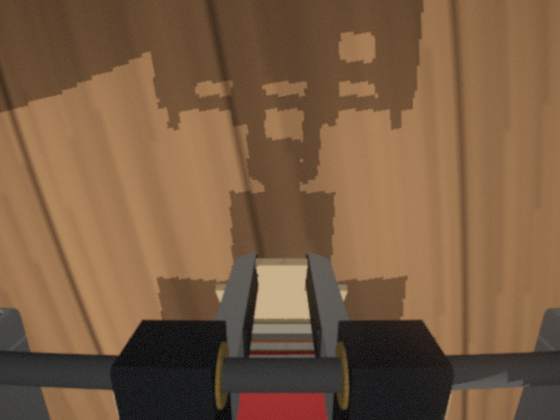

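carry_out(
  deltas=[
    {"x": -0.3, "y": -0.06, "z": -0.31, "wx": 0, "wy": 0, "wz": 0, "jaw": 15},
    {"x": -0.33, "y": -0.04, "z": -0.28, "wx": 0, "wy": 0, "wz": 0, "jaw": 15},
    {"x": -0.35, "y": 0, "z": -0.24, "wx": 0, "wy": 0, "wz": 0, "jaw": 15},
    {"x": -0.38, "y": 0, "z": -0.2, "wx": 0, "wy": 0, "wz": 0, "jaw": 15},
    {"x": -0.4, "y": 0, "z": -0.16, "wx": 0, "wy": 0, "wz": 0, "jaw": 15},
    {"x": -0.41, "y": 0, "z": -0.12, "wx": 0, "wy": 0, "wz": 0, "jaw": 15},
    {"x": -0.42, "y": 0, "z": -0.08, "wx": 0, "wy": 0, "wz": 0, "jaw": 15},
    {"x": -0.43, "y": 0, "z": -0.03, "wx": 0, "wy": 0, "wz": 0, "jaw": 15},
    {"x": 0, "y": 0, "z": 0, "wx": 0, "wy": 0, "wz": 0, "jaw": 15},
  ],
)

```text
time_s: 49.67
ee_pos: [0.5795, 0.2084, 0.0607]
eef_rot: [3.139, -0.001, 1.395]
force: [3.2, 0.0, 7.0]
grip_width: 0.0254
```

```bash
python3 -c "
from h import *
P=cam('wrist'); im=snap('wrist','w26.png')
plan(b2w(.000,.073,.064),T)
for d in (75,80,85,90): 
  t=np.radians(d); print(d,edgerow('wrist',t,'left',.06,P),edgerow('wrist',t,'left',.06,P,.004),edgerow('wrist',t,'left',.092,P,.0),edgerow('wrist',t,'left',.092,P,.004))
"
```

```text
t 49.72 at [0.5796 0.2088 0.0607] [ 3.1393 -0.0006  1.3953] F [2.9858 0.7573 7.9864] w 0.0257
shift units [ 0.03  0.03 -0.17] rows>= 1
then turn [ 0.03 -0.01 -0.01]
75 [282.2248 235.6187] [282.209  228.6381] [282.5129 241.3189] [282.4943 233.0237]
80 [282.2437 244.6833] [282.2306 237.8078] [282.5459 257.7863] [282.5315 249.666 ]
85 [282.2588 253.5292] [282.2487 246.8581] [282.5706 273.7018] [282.5604 265.9202]
90 [282.2699 262.0321] [282.2629 255.6583] [282.5865 288.7588] [282.5807 281.462 ]
```

View pics/w26.png

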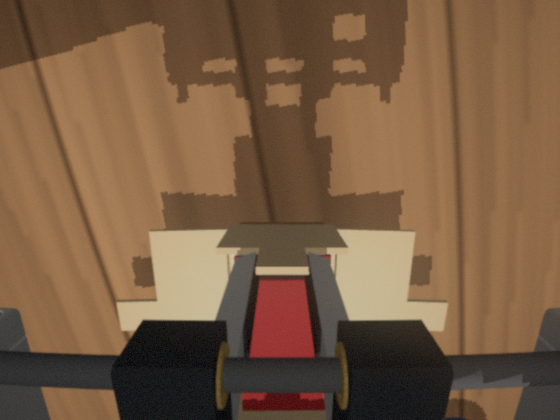

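The left end is at about 86° (tab end rows 267 to 273). I push it onto the stop.

carry_out(
  deltas=[
    {"x": -0.15, "y": 0, "z": 0, "wx": 0, "wy": 0, "wz": 0, "jaw": 15},
    {"x": -0.15, "y": 0, "z": 0, "wx": 0, "wy": 0, "wz": 0, "jaw": 15},
    {"x": -0.1, "y": 0, "z": 0, "wx": 0, "wy": 0, "wz": 0, "jaw": 15},
    {"x": -0.1, "y": 0, "z": 0, "wx": 0, "wy": 0, "wz": 0, "jaw": 15},
    {"x": 0, "y": 0, "z": 0, "wx": 0, "wy": 0, "wz": 0, "jaw": 15},
  ],
)

```text
time_s: 50.13
ee_pos: [0.5779, 0.2, 0.0603]
eef_rot: [3.139, -0.002, 1.396]
force: [5.7, 3.5, 5.9]
grip_width: 0.0231
```

```bash
python3 -c "
from h import *
P=cam('wrist'); im=snap('wrist','w27.png')
plan(b2w(.000,.073,.064),T)
for d in (80,85,90,93): 
  t=np.radians(d); print(d,edgerow('wrist',t,'left',.06,P),edgerow('wrist',t,'left',.06,P,.004),edgerow('wrist',t,'left',.092,P,.0),edgerow('wrist',t,'left',.092,P,.004))
cv2.imwrite('pics/w27c.png',cv2.resize(im[220:310,210:355],(800,496),interpolation=cv2.INTER_CUBIC))
"
```

```text
t 50.18 at [0.5779 0.2    0.0603] [ 3.1391 -0.0015  1.396 ] F [5.558  3.0874 4.8028] w 0.0227
shift units [ 0.48  0.04 -0.19] rows>= 1
then turn [ 0.03 -0.02 -0.  ]
80 [282.439 230.703] [282.4307 223.6892] [282.8039 241.317 ] [282.7952 232.9971]
85 [282.4475 239.7463] [282.4427 232.9131] [282.8162 257.6678] [282.8125 249.654 ]
90 [282.4514 248.4744] [282.4501 241.9185] [282.8185 273.2152] [282.8198 265.6618]
93 [282.4516 253.5102] [282.4524 247.1634] [282.8152 282.04  ] [282.8193 274.827 ]
```

View pics/w27c.png

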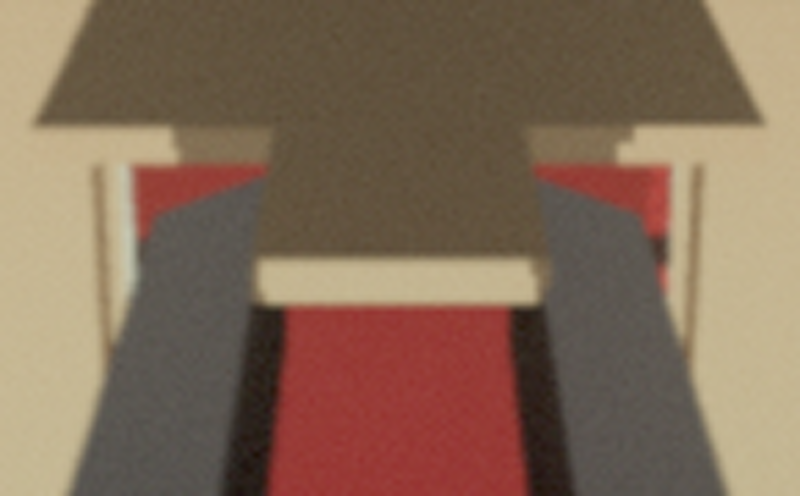

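The left end is upright too (edges within 1 px of the 90° prediction). The fingers slipped past the tab at the stop, to 22.7 mm. I release, go up and turn for the near side.

carry_out(
  deltas=[
    {"x": 0, "y": 0, "z": 0, "wx": 0, "wy": 0, "wz": 0, "jaw": 50},
    {"x": 0, "y": 0, "z": 0, "wx": 0, "wy": 0, "wz": 0, "jaw": 50},
    {"x": 0, "y": 0, "z": 0, "wx": 0, "wy": 0, "wz": 0, "jaw": 50},
    {"x": 0, "y": 0, "z": 0, "wx": 0, "wy": 0, "wz": 0, "jaw": 50},
    {"x": 0, "y": 0, "z": -0.5, "wx": 0, "wy": 0, "wz": 0, "jaw": 50},
    {"x": 0, "y": 0, "z": -1, "wx": 0, "wy": 0, "wz": 0, "jaw": 50},
    {"x": 0, "y": 0, "z": -1, "wx": 0, "wy": 0, "wz": 0, "jaw": 50},
    {"x": 0, "y": 0, "z": -1, "wx": 0, "wy": 0, "wz": 0, "jaw": 50},
    {"x": 0, "y": 0, "z": -1, "wx": 0, "wy": 0, "wz": 0, "jaw": 50},
    {"x": 0, "y": 0, "z": -0.5, "wx": 0, "wy": 0, "wz": 0, "jaw": 50},
    {"x": -0.3, "y": -0.5, "z": 0, "wx": 0, "wy": 0, "wz": 0, "jaw": 50},
    {"x": -0.5, "y": -0.8, "z": 0, "wx": 0, "wy": 0, "wz": 0, "jaw": 50},
  ],
)

```text
time_s: 51.18
ee_pos: [0.5489, 0.1891, 0.1595]
eef_rot: [3.141, -0.0, 1.397]
force: [1.2, 0.2, -0.4]
grip_width: 0.0469
```

```bash
python3 -c "
from h import *
P=cam('wrist'); im=snap('wrist','w28.png')
print(ctrl.get_obs()['qpos'])
plan(b2w(-.12,0,.165),T-np.pi/2)
"
```

```text
[ 0.2683  0.3695  1.4509 -0.0001  1.3222  0.4425]
t 51.23 at [0.5461 0.188  0.1592] [-3.1407  0.0006  1.3965] F [-2.8245 -1.1848  0.2566] w 0.0468
shift units [-2.3  -4.5  -0.28] rows>= 5
then turn [-0.    0.01 19.64]
```

View pics/w28.png

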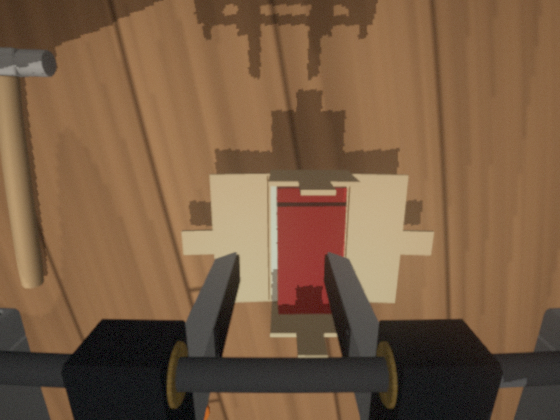

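carry_out(
  deltas=[
    {"x": -0.46, "y": -0.9, "z": -0.1, "wx": 0, "wy": 0, "wz": 0, "jaw": 50},
    {"x": -0.46, "y": -0.9, "z": -0.1, "wx": 0, "wy": 0, "wz": 0, "jaw": 50},
    {"x": -0.46, "y": -0.9, "z": -0.1, "wx": 0, "wy": 0, "wz": 0, "jaw": 50},
    {"x": -0.46, "y": -0.9, "z": 0, "wx": 0, "wy": 0, "wz": 0, "jaw": 50},
    {"x": -0.46, "y": -0.9, "z": 0, "wx": 0, "wy": 0, "wz": 1, "jaw": 50},
    {"x": 0, "y": 0, "z": 0, "wx": 0, "wy": 0, "wz": 1, "jaw": 50},
    {"x": 0, "y": 0, "z": 0, "wx": 0, "wy": 0, "wz": 1, "jaw": 50},
    {"x": 0, "y": 0, "z": 0, "wx": 0, "wy": 0, "wz": 1, "jaw": 50},
    {"x": 0, "y": 0, "z": 0, "wx": 0, "wy": 0, "wz": 1, "jaw": 50},
    {"x": 0, "y": 0, "z": 0, "wx": 0, "wy": 0, "wz": 1, "jaw": 50},
    {"x": 0, "y": 0, "z": 0, "wx": 0, "wy": 0, "wz": 1, "jaw": 50},
    {"x": 0, "y": 0, "z": 0, "wx": 0, "wy": 0, "wz": 1, "jaw": 50},
  ],
)

```text
time_s: 52.23
ee_pos: [0.4519, 0.1592, 0.1652]
eef_rot: [-3.141, 0.0, 0.752]
force: [0.3, 0.4, -0.3]
grip_width: 0.0467
```

carry_out(
  deltas=[
    {"x": 0, "y": 0, "z": 0, "wx": 0, "wy": 0, "wz": 1, "jaw": 50},
    {"x": 0, "y": 0, "z": 0, "wx": 0, "wy": 0, "wz": 1, "jaw": 50},
    {"x": 0, "y": 0, "z": 0, "wx": 0, "wy": 0, "wz": 1, "jaw": 50},
    {"x": 0, "y": 0, "z": 0, "wx": 0, "wy": 0, "wz": 1, "jaw": 50},
    {"x": 0, "y": 0, "z": 0, "wx": 0, "wy": 0, "wz": 1, "jaw": 50},
    {"x": 0, "y": 0, "z": 0, "wx": 0, "wy": 0, "wz": 1, "jaw": 50},
    {"x": 0, "y": 0, "z": 0, "wx": 0, "wy": 0, "wz": 1, "jaw": 50},
    {"x": 0, "y": 0, "z": 0, "wx": 0, "wy": 0, "wz": 1, "jaw": 50},
    {"x": 0, "y": 0, "z": 0, "wx": 0, "wy": 0, "wz": 1, "jaw": 50},
    {"x": 0, "y": 0, "z": 0, "wx": 0, "wy": 0, "wz": 1, "jaw": 50},
    {"x": 0, "y": 0, "z": 0, "wx": 0, "wy": 0, "wz": 1, "jaw": 50},
    {"x": 0, "y": 0, "z": 0, "wx": 0, "wy": 0, "wz": 0.64, "jaw": 50},
  ],
)

```text
time_s: 53.23
ee_pos: [0.4519, 0.1593, 0.1652]
eef_rot: [3.141, 0.0, -0.179]
force: [-0.7, 0.3, -0.2]
grip_width: 0.0472
```

carry_out(
  deltas=[
    {"x": 0, "y": 0, "z": 0, "wx": 0, "wy": 0, "wz": 0, "jaw": 50},
    {"x": 0, "y": 0, "z": 0, "wx": 0, "wy": 0, "wz": 0, "jaw": 50},
  ],
)

```text
time_s: 53.4
ee_pos: [0.452, 0.1593, 0.1652]
eef_rot: [3.141, 0.0, -0.173]
force: [-0.0, -0.2, 0.1]
grip_width: 0.0471
```

```bash
python3 -c "
from h import *
P=cam('wrist'); im=snap('wrist','w29.png')
print(ctrl.get_obs()['qpos'])
plan(b2w(-.12,0,-.02),T-np.pi/2)
print(edgerow('wrist',0,'near',.092,P),edgerow('wrist',0.1,'near',.092,P))
"
```

```text
[0.2624 0.145  1.7189 0.     1.2779 2.0059]
t 53.45 at [0.452  0.1593 0.1652] [ 3.1415  0.0002 -0.1728] F [0.3413 0.9992 0.4436] w 0.0468
shift units [-0.12  0.07  9.26] rows>= 10
then turn [0.   0.   0.02]
[282.2211 207.6942] [282.2423 209.6588]
```

View pics/w29.png

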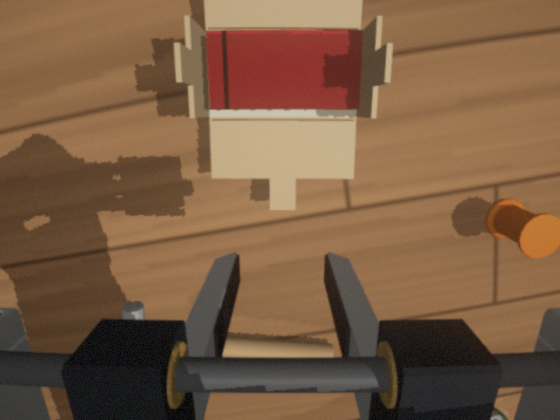

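```bash
python3 -c "
from h import *
P=cam('wrist')
for uv in [(280,335),(225,338),(335,345),(134,305)]: print(uv,w2b(px2w('wrist',uv,.02,P)[0]))
for uv in [(283,208),(270,195),(296,195)]: print(uv,w2b(px2w('wrist',uv,.03,P)[0]))
print(ctrl.mark_of('top','hammer')[:1])
"
```

```text
(280, 335) [-0.2917  0.0024]
(225, 338) [-0.2963  0.069 ]
(335, 345) [-0.3063 -0.0648]
(134, 305) [-0.252   0.1751]
(283, 208) [-0.1303 -0.0008]
(270, 195) [-0.1165  0.0126]
(296, 195) [-0.1165 -0.0141]
[{'position': [291.2, 186.3], 'conf': 0.76}]
```

The near tab is at pixel (283,195) and the hammer is 17 cm away. I go down and pinch.

carry_out(
  deltas=[
    {"x": -0.12, "y": 0.08, "z": 1, "wx": 0, "wy": 0, "wz": 0.02, "jaw": 50},
    {"x": 0, "y": 0, "z": 1, "wx": 0, "wy": 0, "wz": 0, "jaw": 50},
    {"x": 0, "y": 0, "z": 1, "wx": 0, "wy": 0, "wz": 0, "jaw": 50},
    {"x": 0, "y": 0, "z": 1, "wx": 0, "wy": 0, "wz": 0, "jaw": 50},
    {"x": 0, "y": 0, "z": 1, "wx": 0, "wy": 0, "wz": 0, "jaw": 50},
    {"x": 0, "y": 0, "z": 1, "wx": 0, "wy": 0, "wz": 0, "jaw": 50},
    {"x": 0, "y": 0, "z": 0.5, "wx": 0, "wy": 0, "wz": 0, "jaw": 50},
    {"x": 0, "y": 0, "z": 0, "wx": 0, "wy": 0, "wz": 0, "jaw": 50},
    {"x": 0, "y": 0, "z": 0, "wx": 0, "wy": 0, "wz": 0, "jaw": 50},
  ],
)

```text
time_s: 54.25
ee_pos: [0.4495, 0.1582, 0.0355]
eef_rot: [3.141, 0.0, -0.176]
force: [0.1, -0.5, -0.6]
grip_width: 0.0467
```

```bash
python3 -c "
from h import *
P=cam('wrist'); im=snap('wrist','w30.png')
plan(b2w(-.12,-.0005,-.02),T-np.pi/2)
for th in (0,.05,.1,.15): print(th,edgerow('wrist',th,'near',.092,P))
"
```

```text
t 54.3 at [0.4499 0.1583 0.0361] [-3.1411 -0.001  -0.176 ] F [0.4616 0.3071 0.9221] w 0.0472
shift units [-0.03  0.03  2.8 ] rows>= 3
then turn [-0.01 -0.01 -0.02]
0 [280.5028 254.8533]
0.05 [280.4856 257.3891]
0.1 [280.4669 259.6929]
0.15 [280.4464 261.7466]
```

View pics/w30.png

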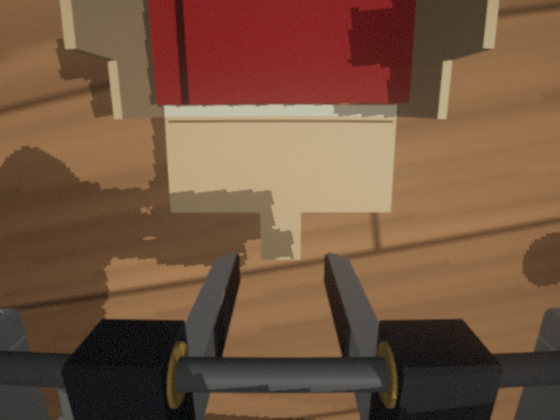

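carry_out(
  deltas=[
    {"x": -0.02, "y": 0.02, "z": 0.8, "wx": 0, "wy": 0, "wz": 0, "jaw": 50},
    {"x": 0, "y": 0, "z": 0.8, "wx": 0, "wy": 0, "wz": 0, "jaw": 50},
    {"x": 0, "y": 0, "z": 0.6, "wx": 0, "wy": 0, "wz": 0, "jaw": 50},
    {"x": 0, "y": 0, "z": 0.35, "wx": 0, "wy": 0, "wz": 0, "jaw": 50},
    {"x": 0, "y": 0, "z": 0, "wx": 0, "wy": 0, "wz": 0, "jaw": 50},
    {"x": 0, "y": 0, "z": 0, "wx": 0, "wy": 0, "wz": 0, "jaw": 15},
    {"x": 0, "y": 0, "z": 0, "wx": 0, "wy": 0, "wz": 0, "jaw": 15},
    {"x": 0, "y": 0, "z": 0, "wx": 0, "wy": 0, "wz": 0, "jaw": 15},
    {"x": 0, "y": 0, "z": 0, "wx": 0, "wy": 0, "wz": 0, "jaw": 15},
    {"x": 0, "y": 0, "z": 0, "wx": 0, "wy": 0, "wz": 0, "jaw": 15},
    {"x": 0, "y": 0, "z": 0, "wx": 0, "wy": 0, "wz": 0, "jaw": 15},
  ],
  squeeze=10,
)

```text
time_s: 55.22
ee_pos: [0.4496, 0.1588, -0.0151]
eef_rot: [-3.14, -0.002, -0.176]
force: [0.3, 7.9, 2.1]
grip_width: 0.0257
```

carry_out(
  deltas=[
    {"x": 0.06, "y": 0, "z": -0.43, "wx": 0, "wy": 0, "wz": 0, "jaw": 15},
    {"x": 0.1, "y": 0, "z": -0.42, "wx": 0, "wy": 0, "wz": 0, "jaw": 15},
    {"x": 0.14, "y": 0, "z": -0.4, "wx": 0, "wy": 0, "wz": 0, "jaw": 15},
    {"x": 0.19, "y": 0, "z": -0.39, "wx": 0, "wy": 0, "wz": 0, "jaw": 15},
    {"x": 0.22, "y": 0, "z": -0.37, "wx": 0, "wy": 0, "wz": 0, "jaw": 15},
    {"x": 0.26, "y": 0, "z": -0.34, "wx": 0, "wy": 0, "wz": 0, "jaw": 15},
  ],
)

```text
time_s: 55.72
ee_pos: [0.4683, 0.1555, 0.0321]
eef_rot: [-3.14, -0.001, -0.176]
force: [0.9, 8.6, -2.5]
grip_width: 0.0255
```

```bash
python3 -c "
from h import *
P=cam('wrist'); im=snap('wrist','w31.png')
plan(b2w(-.04,0,.064),T-np.pi/2)
"
```

```text
t 55.77 at [0.4696 0.1554 0.0333] [-3.139  -0.0022 -0.1764] F [-3.0326  6.2092  5.6621] w 0.0259
shift units [ 2.98  0.02 -1.53] rows>= 3
then turn [-0.03 -0.03 -0.02]
```

View pics/w31.png

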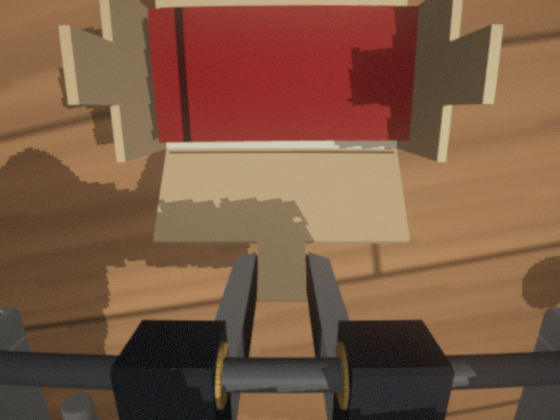

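carry_out(
  deltas=[
    {"x": 0.3, "y": -0.05, "z": -0.31, "wx": 0, "wy": 0, "wz": 0, "jaw": 15},
    {"x": 0.33, "y": 0, "z": -0.28, "wx": 0, "wy": 0, "wz": 0, "jaw": 15},
    {"x": 0.35, "y": 0, "z": -0.24, "wx": 0, "wy": 0, "wz": 0, "jaw": 15},
    {"x": 0.38, "y": 0, "z": -0.2, "wx": 0, "wy": 0, "wz": 0, "jaw": 15},
    {"x": 0.4, "y": 0, "z": -0.16, "wx": 0, "wy": 0, "wz": 0, "jaw": 15},
    {"x": 0.41, "y": 0, "z": -0.12, "wx": 0, "wy": 0, "wz": 0, "jaw": 15},
    {"x": 0.42, "y": 0, "z": -0.08, "wx": 0, "wy": 0, "wz": 0, "jaw": 15},
    {"x": 0.43, "y": 0, "z": -0.03, "wx": 0, "wy": 0, "wz": 0, "jaw": 15},
    {"x": 0.15, "y": 0, "z": 0, "wx": 0, "wy": 0, "wz": 0, "jaw": 15},
    {"x": 0.1, "y": 0, "z": 0, "wx": 0, "wy": 0, "wz": 0, "jaw": 15},
    {"x": 0, "y": 0, "z": 0, "wx": 0, "wy": 0, "wz": 0, "jaw": 15},
  ],
)

```text
time_s: 56.68
ee_pos: [0.534, 0.144, 0.0603]
eef_rot: [-3.141, -0.002, -0.177]
force: [0.2, 4.3, 6.0]
grip_width: 0.0253
```

```bash
python3 -c "
from h import *
P=cam('wrist'); im=snap('wrist','w32.png')
plan(b2w(-.04,0,.064),T-np.pi/2)
for d in (80,85,90,93): 
  t=np.radians(d); print(d,edgerow('wrist',t,'near',.06,P),edgerow('wrist',t,'near',.06,P,.004),edgerow('wrist',t,'near',.092,P,.0),edgerow('wrist',t,'near',.092,P,.004))
cv2.imwrite('pics/w32c.png',cv2.resize(im[220:310,210:355],(800,496),interpolation=cv2.INTER_CUBIC))
"
```

```text
t 56.73 at [0.5339 0.144  0.0603] [-3.1406 -0.0021 -0.1767] F [1.0175 3.5321 5.4743] w 0.0253
shift units [-0.29  0.03 -0.18] rows>= 1
then turn [-0.01 -0.03 -0.03]
80 [281.4736 283.8015] [281.4936 289.1744] [281.4513 322.2118] [281.4747 327.9861]
85 [281.447  276.3935] [281.4672 282.2343] [281.4033 309.7723] [281.4272 316.257 ]
90 [281.4204 268.4221] [281.4405 274.6649] [281.3546 295.9941] [281.3787 303.1075]
93 [281.4047 263.4088] [281.4245 269.856 ] [281.3255 287.1663] [281.3494 294.6055]
```

View pics/w32c.png

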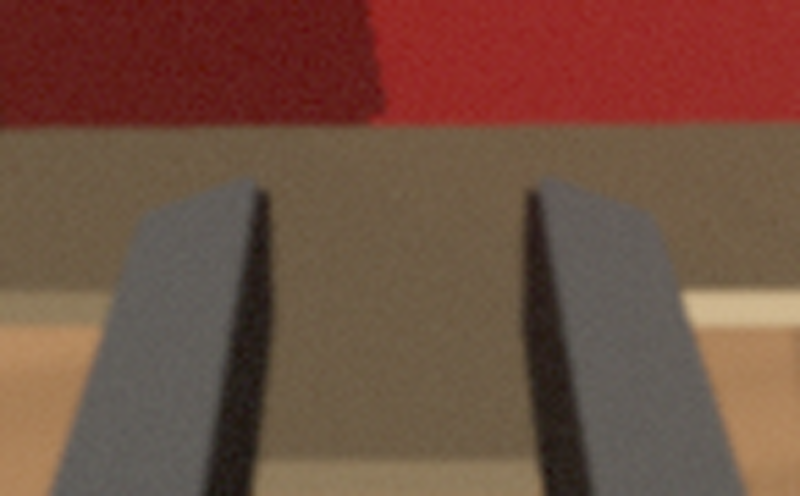

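carry_out(
  deltas=[
    {"x": 0.15, "y": -0.02, "z": 0, "wx": 0, "wy": 0, "wz": 0, "jaw": 15},
    {"x": 0.12, "y": 0, "z": 0, "wx": 0, "wy": 0, "wz": 0, "jaw": 15},
    {"x": 0, "y": 0, "z": 0, "wx": 0, "wy": 0, "wz": 0, "jaw": 15},
  ],
)

```text
time_s: 56.98
ee_pos: [0.5382, 0.1433, 0.0599]
eef_rot: [-3.142, 0.001, -0.177]
force: [-4.9, 2.6, 8.1]
grip_width: 0.0225
```

```bash
python3 -c "
from h import *
P=cam('wrist'); im=snap('wrist','w33.png')
plan(b2w(-.04,0,.064),T-np.pi/2)
for d in (85,90,93): 
  t=np.radians(d); print(d,edgerow('wrist',t,'near',.06,P)[1],edgerow('wrist',t,'near',.06,P,.004)[1],edgerow('wrist',t,'near',.092,P,.0)[1],edgerow('wrist',t,'near',.092,P,.004)[1])
cv2.imwrite('pics/w33c.png',cv2.resize(im[220:310,210:355],(800,496),interpolation=cv2.INTER_CUBIC))
"
```

```text
t 57.03 at [0.5382 0.1433 0.0599] [-3.1415  0.0002 -0.1765] F [-4.8454  2.877   6.9847] w 0.0226
shift units [-0.5   0.03 -0.2 ] rows>= 1
then turn [-0.    0.   -0.03]
85 283.40037050314356 289.1489116036108 317.8492190881329 324.20440707171656
90 275.543300313045 281.7041989281829 304.3206427924761 311.3163019538471
93 270.5914307683473 276.9638850131943 295.62922606698 302.9598664885923
```

View pics/w33c.png

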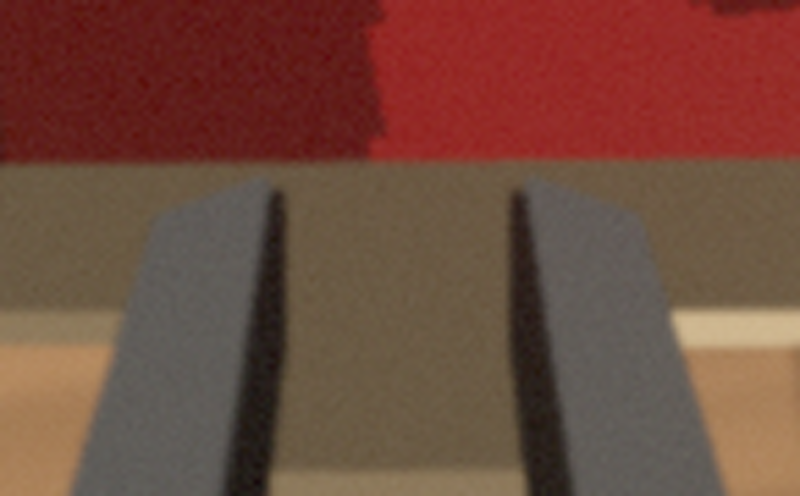

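The near side is upright (free edge at row 276, 90° predicts 275.5). I release and go to the far side.

carry_out(
  deltas=[
    {"x": 0, "y": 0, "z": 0, "wx": 0, "wy": 0, "wz": 0, "jaw": 50},
    {"x": 0, "y": 0, "z": 0, "wx": 0, "wy": 0, "wz": 0, "jaw": 50},
    {"x": 0, "y": 0, "z": 0, "wx": 0, "wy": 0, "wz": 0, "jaw": 50},
    {"x": 0, "y": 0, "z": 0, "wx": 0, "wy": 0, "wz": 0, "jaw": 50},
    {"x": 0, "y": 0, "z": -0.5, "wx": 0, "wy": 0, "wz": 0, "jaw": 50},
    {"x": 0, "y": 0, "z": -1, "wx": 0, "wy": 0, "wz": 0, "jaw": 50},
    {"x": 0, "y": 0, "z": -1, "wx": 0, "wy": 0, "wz": 0, "jaw": 50},
    {"x": 0, "y": 0, "z": -1, "wx": 0, "wy": 0, "wz": 0, "jaw": 50},
    {"x": 0, "y": 0, "z": -1, "wx": 0, "wy": 0, "wz": 0, "jaw": 50},
    {"x": 0.5, "y": 0, "z": -0.5, "wx": 0, "wy": 0, "wz": 0, "jaw": 50},
    {"x": 1, "y": 0, "z": 0, "wx": 0, "wy": 0, "wz": 0, "jaw": 50},
    {"x": 1, "y": 0, "z": 0, "wx": 0, "wy": 0, "wz": 0, "jaw": 50},
  ],
)

```text
time_s: 58.03
ee_pos: [0.5881, 0.1346, 0.1617]
eef_rot: [-3.141, -0.003, -0.176]
force: [0.0, -0.1, 0.6]
grip_width: 0.0468
```

carry_out(
  deltas=[
    {"x": 1, "y": 0, "z": 0, "wx": 0, "wy": 0, "wz": 0, "jaw": 50},
    {"x": 0, "y": 0, "z": 0, "wx": 0, "wy": 0, "wz": 0, "jaw": 50},
    {"x": 0, "y": 0, "z": 0, "wx": 0, "wy": 0, "wz": 0, "jaw": 50},
  ],
)

```text
time_s: 58.28
ee_pos: [0.607, 0.1308, 0.1596]
eef_rot: [3.141, 0.0, -0.177]
force: [-0.7, 0.9, -0.0]
grip_width: 0.0473
```

```bash
python3 -c "
from h import *
P=cam('wrist'); im=snap('wrist','w34.png')
plan(b2w(.12,0,-.02),T-np.pi/2)
for th in (0,.05,.1,.15): print(th,edgerow('wrist',th,'far',.092,P))
"
```

```text
t 58.33 at [0.6065 0.1311 0.1597] [ 3.1415  0.0003 -0.1766] F [-0.1021 -0.429   0.0482] w 0.0469
shift units [4.03 0.01 8.98] rows>= 9
then turn [ 0.    0.   -0.03]
0 [280.8535 104.7709]
0.05 [280.8468 104.8125]
0.1 [280.8409 105.1137]
0.15 [280.8356 105.6843]
```

View pics/w34.png

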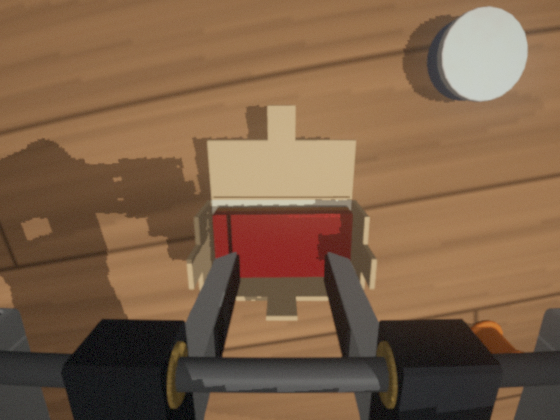

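The far tab is at pixel (281,120), and the tin is well clear of it.

carry_out(
  deltas=[
    {"x": 0.9, "y": 0, "z": 0, "wx": 0, "wy": 0, "wz": -0.03, "jaw": 50},
    {"x": 0.9, "y": 0, "z": 0, "wx": 0, "wy": 0, "wz": 0, "jaw": 50},
    {"x": 0.9, "y": 0, "z": 0, "wx": 0, "wy": 0, "wz": 0, "jaw": 50},
    {"x": 0.9, "y": 0, "z": 0.3, "wx": 0, "wy": 0, "wz": 0, "jaw": 50},
    {"x": 0.43, "y": 0, "z": 1, "wx": 0, "wy": 0, "wz": 0, "jaw": 50},
    {"x": 0, "y": 0, "z": 1, "wx": 0, "wy": 0, "wz": 0, "jaw": 50},
    {"x": 0, "y": 0, "z": 1, "wx": 0, "wy": 0, "wz": 0, "jaw": 50},
    {"x": 0, "y": 0, "z": 1, "wx": 0, "wy": 0, "wz": 0, "jaw": 50},
    {"x": 0, "y": 0, "z": 1, "wx": 0, "wy": 0, "wz": 0, "jaw": 50},
    {"x": 0, "y": 0, "z": 1, "wx": 0, "wy": 0, "wz": 0, "jaw": 50},
    {"x": 0, "y": 0, "z": 0, "wx": 0, "wy": 0, "wz": 0, "jaw": 50},
    {"x": 0, "y": 0, "z": 0, "wx": 0, "wy": 0, "wz": 0, "jaw": 50},
  ],
)

```text
time_s: 59.33
ee_pos: [0.6855, 0.1174, 0.0337]
eef_rot: [3.141, 0.001, -0.174]
force: [0.1, -0.5, 1.3]
grip_width: 0.0468
```

```bash
python3 -c "
from h import *
P=cam('wrist'); im=snap('wrist','w35.png')
plan(b2w(.12,0,-.02),T-np.pi/2)
for th in (0,.05,.1,.15): print(th,edgerow('wrist',th,'far',.092,P))
"
```

```text
t 59.38 at [0.6864 0.1174 0.035 ] [-3.1413 -0.001  -0.1737] F [-0.0788 -0.6573  1.6124] w 0.047
shift units [-0.03  0.04  2.75] rows>= 3
then turn [-0.   -0.01  0.01]
0 [281.6099 227.1748]
0.05 [281.6158 229.6043]
0.1 [281.6217 232.4636]
0.15 [281.6277 235.7671]
```

View pics/w35.png

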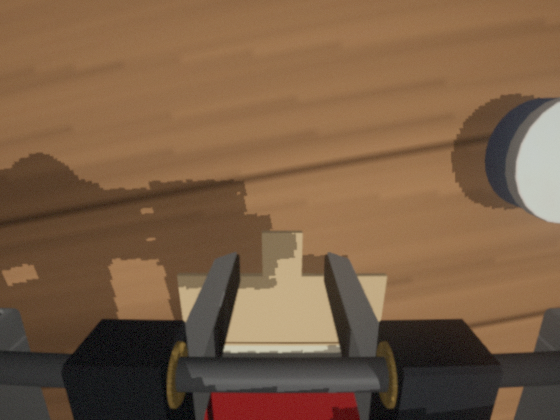

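carry_out(
  deltas=[
    {"x": -0.02, "y": 0.03, "z": 0.8, "wx": 0, "wy": 0, "wz": 0, "jaw": 50},
    {"x": 0, "y": 0, "z": 0.8, "wx": 0, "wy": 0, "wz": 0, "jaw": 50},
    {"x": 0, "y": 0, "z": 0.6, "wx": 0, "wy": 0, "wz": 0, "jaw": 50},
    {"x": 0, "y": 0, "z": 0.35, "wx": 0, "wy": 0, "wz": 0, "jaw": 50},
    {"x": 0, "y": 0, "z": 0, "wx": 0, "wy": 0, "wz": 0, "jaw": 50},
    {"x": 0, "y": 0, "z": 0, "wx": 0, "wy": 0, "wz": 0, "jaw": 15},
    {"x": 0, "y": 0, "z": 0, "wx": 0, "wy": 0, "wz": 0, "jaw": 15},
    {"x": 0, "y": 0, "z": 0, "wx": 0, "wy": 0, "wz": 0, "jaw": 15},
    {"x": 0, "y": 0, "z": 0, "wx": 0, "wy": 0, "wz": 0, "jaw": 15},
    {"x": 0, "y": 0, "z": 0, "wx": 0, "wy": 0, "wz": 0, "jaw": 15},
    {"x": 0, "y": 0, "z": 0, "wx": 0, "wy": 0, "wz": 0, "jaw": 15},
  ],
  squeeze=10,
)

```text
time_s: 60.3
ee_pos: [0.6864, 0.117, -0.0168]
eef_rot: [-3.141, -0.002, -0.174]
force: [3.7, 3.9, 1.1]
grip_width: 0.0258
```

carry_out(
  deltas=[
    {"x": -0.06, "y": 0, "z": -0.43, "wx": 0, "wy": 0, "wz": 0, "jaw": 15},
    {"x": -0.1, "y": 0, "z": -0.42, "wx": 0, "wy": 0, "wz": 0, "jaw": 15},
    {"x": -0.14, "y": 0, "z": -0.4, "wx": 0, "wy": 0, "wz": 0, "jaw": 15},
    {"x": -0.19, "y": 0, "z": -0.39, "wx": 0, "wy": 0, "wz": 0, "jaw": 15},
    {"x": -0.22, "y": 0, "z": -0.37, "wx": 0, "wy": 0, "wz": 0, "jaw": 15},
    {"x": -0.26, "y": 0, "z": -0.34, "wx": 0, "wy": 0, "wz": 0, "jaw": 15},
  ],
)

```text
time_s: 60.8
ee_pos: [0.6665, 0.1204, 0.0299]
eef_rot: [-3.141, -0.0, -0.174]
force: [2.1, 5.7, -2.2]
grip_width: 0.0261
```

```bash
python3 -c "
from h import *
P=cam('wrist'); im=snap('wrist','w36.png')
plan(b2w(.04,0,.064),T-np.pi/2)
"
```

```text
t 60.85 at [0.6659 0.1207 0.031 ] [-3.1409 -0.0001 -0.1735] F [-3.8622  3.6482 -0.4488] w 0.0258
shift units [-2.99  0.02 -1.65] rows>= 3
then turn [-0.01 -0.    0.01]
```

View pics/w36.png

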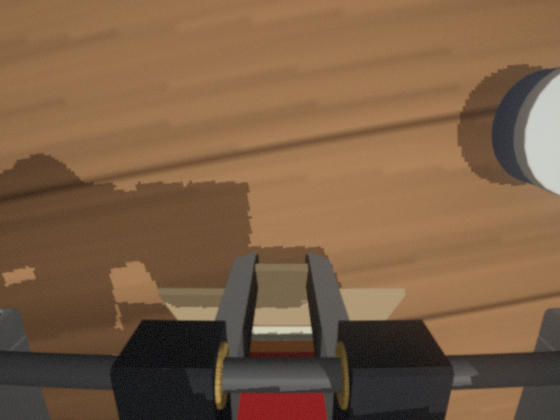

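carry_out(
  deltas=[
    {"x": -0.3, "y": -0.02, "z": -0.31, "wx": 0, "wy": 0, "wz": 0, "jaw": 15},
    {"x": -0.33, "y": 0, "z": -0.28, "wx": 0, "wy": 0, "wz": 0, "jaw": 15},
    {"x": -0.35, "y": 0, "z": -0.24, "wx": 0, "wy": 0, "wz": 0, "jaw": 15},
    {"x": -0.38, "y": 0, "z": -0.2, "wx": 0, "wy": 0, "wz": 0, "jaw": 15},
    {"x": -0.4, "y": 0, "z": -0.16, "wx": 0, "wy": 0, "wz": 0, "jaw": 15},
    {"x": -0.41, "y": 0, "z": -0.12, "wx": 0, "wy": 0, "wz": 0, "jaw": 15},
    {"x": -0.42, "y": 0, "z": -0.08, "wx": 0, "wy": 0, "wz": 0, "jaw": 15},
    {"x": -0.43, "y": 0, "z": -0.03, "wx": 0, "wy": 0, "wz": 0, "jaw": 15},
    {"x": -0.2, "y": 0, "z": 0, "wx": 0, "wy": 0, "wz": 0, "jaw": 15},
    {"x": -0.15, "y": 0, "z": 0, "wx": 0, "wy": 0, "wz": 0, "jaw": 15},
    {"x": 0, "y": 0, "z": 0, "wx": 0, "wy": 0, "wz": 0, "jaw": 15},
  ],
)

```text
time_s: 61.77
ee_pos: [0.6005, 0.1322, 0.059]
eef_rot: [-3.141, -0.002, -0.174]
force: [0.1, 4.4, 7.8]
grip_width: 0.0257
```

```bash
python3 -c "
from h import *
P=cam('wrist'); im=snap('wrist','w37.png')
plan(b2w(.04,0,.064),T-np.pi/2)
for d in (80,85,90,93): 
  t=np.radians(d); print(d,[edgerow('wrist',t,'far',r,P,q)[1].round(1) for r in(.06,.092) for q in (0,.004)])
cv2.imwrite('pics/w37c.png',cv2.resize(im[220:310,210:355],(800,496),interpolation=cv2.INTER_CUBIC))
"
```

```text
t 61.82 at [0.6006 0.1322 0.059 ] [-3.141  -0.0014 -0.1738] F [1.4756 3.7886 8.416 ] w 0.0257
shift units [ 0.33  0.02 -0.25] rows>= 1
then turn [-0.01 -0.02  0.01]
80 [np.float64(238.1), np.float64(231.1), np.float64(250.0), np.float64(241.7)]
85 [np.float64(247.1), np.float64(240.3), np.float64(266.3), np.float64(258.3)]
90 [np.float64(255.8), np.float64(249.3), np.float64(281.7), np.float64(274.3)]
93 [np.float64(260.8), np.float64(254.5), np.float64(290.5), np.float64(283.4)]
```

View pics/w37c.png

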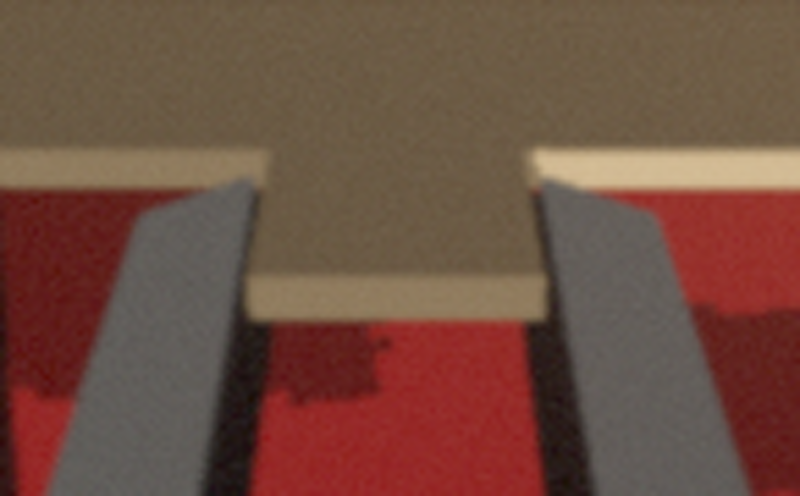

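The far side is at about 88.8°, so one more nudge.

carry_out(
  deltas=[
    {"x": -0.15, "y": 0, "z": 0, "wx": 0, "wy": 0, "wz": 0, "jaw": 15},
    {"x": -0.1, "y": 0, "z": 0, "wx": 0, "wy": 0, "wz": 0, "jaw": 15},
    {"x": 0, "y": 0, "z": 0, "wx": 0, "wy": 0, "wz": 0, "jaw": 15},
  ],
)

```text
time_s: 62.07
ee_pos: [0.596, 0.133, 0.0587]
eef_rot: [-3.141, -0.002, -0.174]
force: [4.2, 2.8, 4.8]
grip_width: 0.0229
```

```bash
python3 -c "
from h import *
P=cam('wrist'); im=snap('wrist','w38.png')
plan(b2w(.04,0,.064),T-np.pi/2)
for d in (85,90,93): 
  t=np.radians(d); print(d,[edgerow('wrist',t,'far',r,P,q)[1].round(1) for r in(.06,.092) for q in (0,.004)])
cv2.imwrite('pics/w38c.png',cv2.resize(im[220:310,210:355],(800,496),interpolation=cv2.INTER_CUBIC))
"
```

```text
t 62.12 at [0.596  0.133  0.0587] [-3.1409 -0.0018 -0.174 ] F [2.8241 3.0218 5.3365] w 0.023
shift units [ 0.56  0.02 -0.26] rows>= 1
then turn [-0.01 -0.02  0.01]
85 [np.float64(239.7), np.float64(232.8), np.float64(257.7), np.float64(249.6)]
90 [np.float64(248.5), np.float64(241.9), np.float64(273.4), np.float64(265.8)]
93 [np.float64(253.6), np.float64(247.2), np.float64(282.3), np.float64(275.0)]
```

View pics/w38c.png

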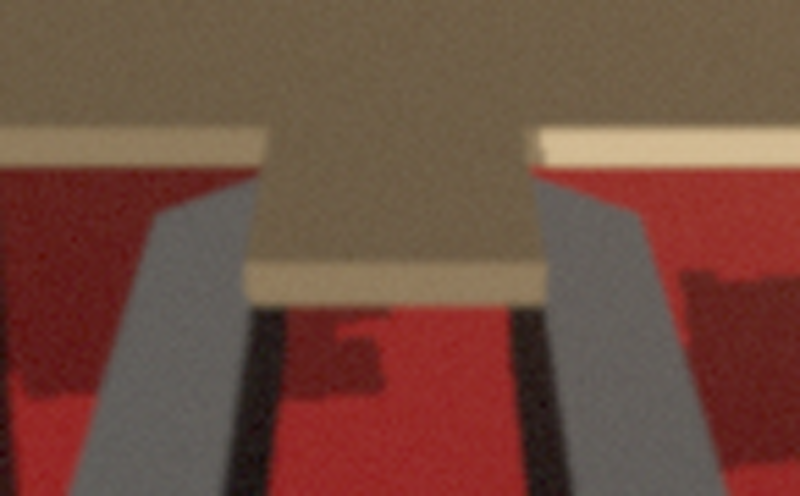

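The far side is at the stop (90° within 1 px or so). I release, go up and back off, then check everything.

carry_out(
  deltas=[
    {"x": 0, "y": 0, "z": 0, "wx": 0, "wy": 0, "wz": 0, "jaw": 50},
    {"x": 0, "y": 0, "z": 0, "wx": 0, "wy": 0, "wz": 0, "jaw": 50},
    {"x": 0, "y": 0, "z": 0, "wx": 0, "wy": 0, "wz": 0, "jaw": 50},
    {"x": 0, "y": 0, "z": 0, "wx": 0, "wy": 0, "wz": 0, "jaw": 50},
    {"x": 0, "y": 0, "z": -0.5, "wx": 0, "wy": 0, "wz": 0, "jaw": 50},
    {"x": 0, "y": 0, "z": -1, "wx": 0, "wy": 0, "wz": 0, "jaw": 50},
    {"x": 0, "y": 0, "z": -1, "wx": 0, "wy": 0, "wz": 0, "jaw": 50},
    {"x": 0, "y": 0, "z": -1, "wx": 0, "wy": 0, "wz": 0, "jaw": 50},
    {"x": 0, "y": 0, "z": -1, "wx": 0, "wy": 0, "wz": 0, "jaw": 50},
    {"x": -1, "y": 0, "z": -1, "wx": 0, "wy": 0, "wz": 0, "jaw": 50},
    {"x": -1, "y": 0, "z": -1, "wx": 0, "wy": 0, "wz": 0, "jaw": 50},
    {"x": -1, "y": 0, "z": -1, "wx": 0, "wy": 0, "wz": 0, "jaw": 50},
  ],
)

```text
time_s: 63.12
ee_pos: [0.5353, 0.1431, 0.2093]
eef_rot: [3.141, 0.0, -0.174]
force: [1.8, -0.5, 1.3]
grip_width: 0.0468
```

carry_out(
  deltas=[
    {"x": -1, "y": 0, "z": 0, "wx": 0, "wy": 0, "wz": 0, "jaw": 50},
    {"x": -1, "y": 0, "z": 0, "wx": 0, "wy": 0, "wz": 0, "jaw": 50},
    {"x": -1, "y": 0, "z": 0, "wx": 0, "wy": 0, "wz": 0, "jaw": 50},
    {"x": -0.5, "y": 0, "z": 0, "wx": 0, "wy": 0, "wz": 0, "jaw": 50},
    {"x": 0, "y": 0, "z": 0, "wx": 0, "wy": 0, "wz": 0, "jaw": 50},
    {"x": 0, "y": 0, "z": 0, "wx": 0, "wy": 0, "wz": 0, "jaw": 50},
  ],
)

```text
time_s: 63.62
ee_pos: [0.4678, 0.1554, 0.2086]
eef_rot: [-3.141, -0.001, -0.174]
force: [0.1, 0.2, -0.5]
grip_width: 0.0472
```

```bash
python3 -c "
from h import *
P=cam('wrist'); im=snap('wrist','w39.png')
plan(b2w(.04,0,.064),T-np.pi/2)
for s in ('near','far','left','right'):
  for d in (80,85,90): 
    t=np.radians(d); print(s,d,[edgerow('wrist',t,s,r,P,q).round(1) for r in(.06,.092) for q in (0,.004)])
cv2.imwrite('pics/w39c.png',cv2.resize(im[60:270,140:420],(800,600),interpolation=cv2.INTER_CUBIC))
im=snap('scene','s9.png')
"
```

```text
t 63.67 at [0.4681 0.1552 0.2082] [-3.1415 -0.0005 -0.1741] F [-0.2158  0.0141  0.7306] w 0.0467
shift units [7.05 0.01 7.22] rows>= 8
then turn [-0.   -0.01  0.01]
near 80 [array([281.2, 145.5]), array([281.2, 149.6]), array([281.2, 155.4]), array([281.2, 159.9])]
near 85 [array([281.2, 140. ]), array([281.2, 144.2]), array([281.2, 146.2]), array([281.2, 150.9])]
near 90 [array([281.2, 134.3]), array([281.2, 138.7]), array([281.2, 136.7]), array([281.2, 141.5])]
far 80 [array([281.2,  34.7]), array([281.2,  30.1]), array([281.2,  18.9]), array([281.2,  13.8])]
far 85 [array([281.2,  40.8]), array([281.2,  36.1]), array([281.2,  29.3]), array([281.2,  24.1])]
far 90 [array([281.2,  47.1]), array([281.2,  42.3]), array([281.2,  40. ]), array([281.2,  34.7])]
left 80 [array([192.1,  92.4]), array([188. ,  92.5]), array([176.2,  90.5]), array([171.7,  90.6])]
left 85 [array([197.6,  92.3]), array([193.3,  92.3]), array([185.4,  90.3]), array([180.7,  90.4])]
left 90 [array([203.2,  92.2]), array([198.8,  92.2]), array([194.9,  90.2]), array([190.1,  90.2])]
right 80 [array([370.3,  92.4]), array([374.4,  92.5]), array([386.2,  90.6]), array([390.6,  90.7])]
right 85 [array([364.8,  92.3]), array([369.1,  92.4]), array([377. ,  90.4]), array([381.6,  90.5])]
right 90 [array([359.2,  92.2]), array([363.6,  92.3]), array([367.4,  90.2]), array([372.3,  90.3])]
```

View pics/w39c.png

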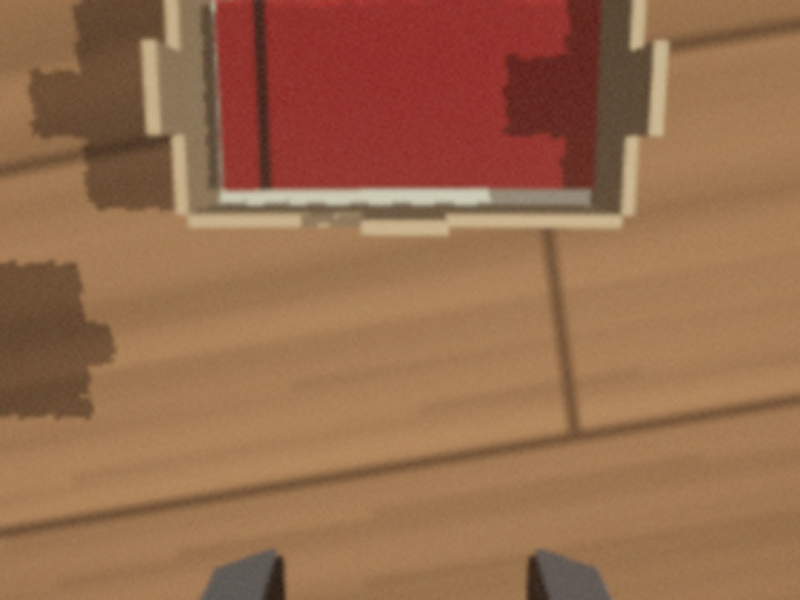

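View pics/s9.png

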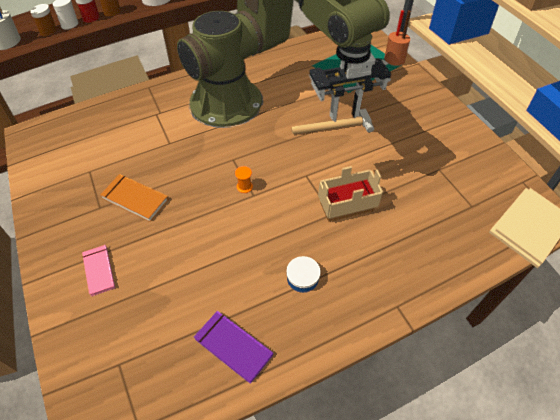

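```bash
python3 -c "
from h import *
im=cv2.imread('pics/w39.png')
cv2.imwrite('pics/w39d.png',cv2.resize(im[15:155,170:395],(800,498),interpolation=cv2.INTER_CUBIC))
"
```

```text
(no output)
```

View pics/w39d.png

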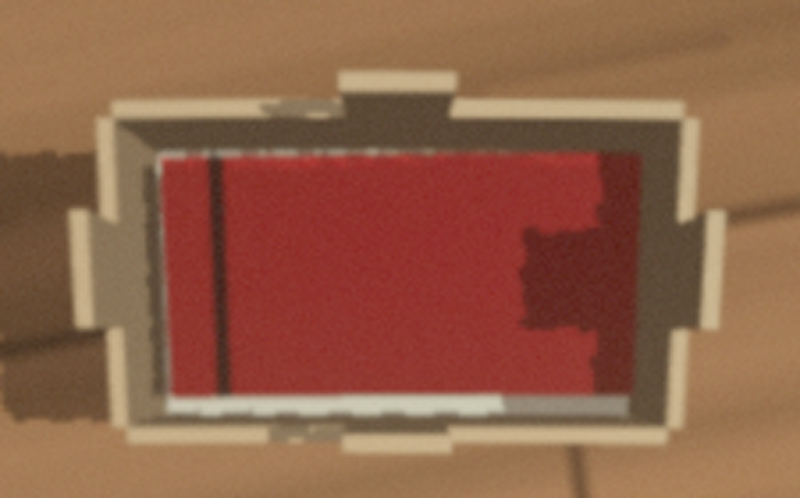

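All four panels stand upright: tab edges are within 1.6 px of the 90° predictions, and the right tab's outer edge is the worst (about 89°). The pile is square inside, and the tin, spool and hammer are where they were. Handing in.

```bash
python3 -c "
from h import *
print(ctrl.get_obs()['time_s']); print(ctrl.hand_in())"
```

```text
63.7167
the job is handed in; nothing more can be done
None
```

The order is packed and handed in at 63.7 s; the hand-in gives no verdict. The backing board is on the base, with the tan and then the red notebook on top. All four side panels were then folded up to their stops. The green and yellow notebooks were not on the bench. I left alone the larger orange, the pink and the purple look-alikes, as well as the tin, spool and hammer.

**Last checks:**
- **Pile:** it sits square inside the upright panels. The board's side margins were even to about 1 mm; I judged the books' centring by eye.
- **Panels:** all measured within about 1° of upright. The right end's tab was the furthest off: one edge reads about 89°, although that panel had been pressed to its stop with 6 N.
- **Bystanders:** I checked the tin, spool and hammer only by eye in the final picture, and they look unmoved.

**Problems along the way:**
- **Fingertips:** they end about 33 mm short of the reported tool tip, so the first two grips closed above the board. I felt down to the right height and corrected for it afterwards.
- **Red notebook:** it was knocked about 25 mm aside before I reached it, so I measured it again before gripping.
- **Tabs:** on three panels the fingers slid past the tab while pressing at the stop. Each panel still measured upright.

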